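Copy a mitre angle from one trimming block to another with a bevel gauge

ROBOT

A 6-joint arm with a two-finger parallel gripper is mounted at the origin on the work surface. World frame = base frame: x ahead of the robot, y to its left, z up, the work surface at z = 0. Lengths are in m, angles in rad, forces in N, time in s.
With the tool pointing down it reaches from about 0.35 to 0.775 m from the base axis. Payload 5.5 kg.
Tool frame: the origin (TCP) lies on the centre line of the jaws, within the pads' length; the fingertips stand nose_length ahead of it and the grasp point (between the pads) lies 2 mm behind it (nose_length is the distance from the TCP to the fingertips, in m); z points along the fingers, y is the direction in which the jaws open and shut (so a half turn about z gives the same grasp; the last joint's range is limited). The gripper opens to 85 mm and grips with 20 to 120 N. Pads are 22 mm wide; open, the fingers measure 114 mm over their backs; the gripper's body (76 mm by 85 mm) begins 54 mm behind the grasp point. The pads swing forward as they close: fully open they stand 13 mm farther back than shut.
Start: joints at [1.107, 0.313, 0.046, 1.304, 0, 1.431], TCP at [0.183, 0.545, 0.225] pointing down, gripper open.
Joint ranges: [-2.76, 2.76], [-0.86, 1.69], [-1.03, 1.26], [-2.2, 2.34], [-1.47, 1.5], [-3.14, 3.14]. Speed limits (rad/s): [2.57, 2.57, 3.14, 3.14, 3.14, 3.14].

INTERFACE

Orientations are given as a rotation vector (axis times angle).
In Python, from rig import * gives the robot as it stands.
- The arm moves only by the shell command python3 -m crank 'ROWS' [FORCE]. ROWS is JSON, a list of rows, each a list of 3 entries, a list of its own where there are three numbers: the turn, a rotation vector about the world's x, y, z in rad, then the shift along the world's x, y, z in cm, then the closure, from 0 (fully open) to 1 (shut). A call has 1 to 12 rows; each row shifts and turns the commanded pose from where the row before left it; what a row does not reach is not made up. A row lasts 1/10 s, in which the tool goes at most 50 mm and 8.59 degrees, less where a joint would pass 70% of its speed; a pose out of reach is approached as far as the arm can. A call is refused whole if a number of a shift passes 5 or a number of a turn 0.15, either way. A call with a gripper value outside its range is refused whole. The fingers move at their own pace and stop on an object; FORCE is the grip in N (left out, the last holds). Time passes only in rows, so rows that do not move let the fingers close. It gives the time, the measured TCP pose, the force and the opening at its end, in the units of the state.
- get_state(): the state, without advancing time (a new reading comes with each control period).
- snapshot(name): name is "scene" or "top" or "wrist"; returns (picture, depth): 480x640x3 uint8, blue, green, red; 480x640 float32, m along the optical axis (not along the pixel's ray), 0 where there is no reading.
- camera_info(name): a dict with "mtx" (3x3 intrinsics, pixels), "world_from_camera" (4x4, takes a point from camera to world coordinates). Camera axes: x right, y down, z forward; pixel columns grow to the right and rows downward; lengths in m; the calibration is good to about 2 mm. A picture is of the moment at which its call begins: read the wrist's pose just before it. camera_info takes no time and is no camera call; for the wrist camera it gives the pose at the moment of the call.
- sign_off(): hands the job in, once; it reports no verdict.
Trained networks look in the newest picture that a camera, given by its name, has taken for a name from the list of things; names that differ only in an ending like _2 or _b are one class to them, and where a whole thing is asked for, a point or a joint stands for the part that bears it (a point fixed in the world has none). Each returns a list of dicts, best first, with "confidence" (0 to 1); they miss things now and then, are a little off and sometimes report something else, mostly with a low value. They report only what shows in the picture. A call takes as long as a camera call.
- look_for(thing, camera): "point" ([x, y, z] in m, in world coordinates, good to about 4 mm: the middle of the surface that is visible of it).
- cut_out(thing, camera): "mask" (480x640 bool, what is visible of it).
- pinpoint(thing, camera): "point" ([x, y, z] in m, in world coordinates, good to about 4 mm: a listed point, or the origin of a listed thing).
The state is a dict: "time_s": time; "qpos": joint angles; "qd": joint speeds; "effort": joint torques, N m; "tcp_pos": TCP position; "eef_rot": TCP orientation; "contact_force": force on the tool from outside, world axes, zero at the start; "wrist_torque": the same for the moment, N m; "finger_gap": finger opening in m.
Only numpy, scipy, OpenCV 4.12 (cv2) and the standard library are available. Lean on these libraries where they do the work, as an engineer would, in place of code of your own. Each camera call takes 0.05 s, during which the arm holds its last target.

TASK

Slide the bevel gauge along the pattern block (the one with the clamp knob) and press it lightly home in its corner, stock flat on the long face and blade flat on the fence; with the gauge standing there, push its lock button down. Then carry it to the other block and slide it along the long face so that the blade pushes the loose fence round until the gauge is lightly pressed home in the same way, and leave it standing there. Never press the gauge on a block with more than 20 N, do not shift the clamped fence, move the loose fence only with the gauge, and leave the jar, dish and slide box alone.

Things in the scene. Friction and masses are not known exactly. Their poses are not given: they have to be found in the camera images.
- gauge: Loose bevel gauge, 0.3 to 0.55 kg. Its stock is a dark wooden bar with brass ends, 24 x 138 x 18 mm, lying on the bench. Origin: on the blade's pivot axis, at the underside; z up. The stock runs along its y, from -8 to 130 mm, at x = -23.5 to +0.5 mm; its working edge is the side x = +0.5 mm. A wooden lug, 26 mm wide, 17 mm high, reaches out to x = -86 mm at y = 0.
- gauge_handle (a point): Point in the gauge's holding post, 55 mm above the underside. The post is square, 18 x 18 mm, sides parallel to the gauge's x and y, from 18 to 64 mm above the underside, at x = -11.5, y = 32 mm of the gauge. At a block, the block's 30 mm high bar is right beside it, so grip above that.
- blade: Steel blade over the stock, 18 to 24 mm above the underside. Origin on the vertical pivot axis, at the gauge's underside; it runs along its own +x from -6 to 105 mm, 12 mm wide; its working edge is its side y = +6 mm. A fan-shaped tail of 80 mm radius reaches back under the lock button. The pivot's friction (0.05 N m) keeps it where left; locked, it holds about 0.3 N m.
- blade_tip (a point): Middle of the blade's free end, 105 mm from the pivot, at its top. The angle from stock (+y of the gauge) to blade starts at 70 to 84 degrees, smaller than the pattern's: sliding the gauge along the pattern's long face towards the block's +y pushes the blade open until both edges are flush, the pivot 6 mm short of the corner in the block's -y, and it stops.
- lock (a joint): Travel of the lock button, a round steel button 20 mm across standing over the gauge's lug: 0 is up, as it starts. It takes 8 N to move, meets the blade's tail at 2 mm and then clamps it; press down with 14 to 20 N. It then stays down by itself, at a little over 2 mm.
- lock_top (a point): Centre of the top of the lock button: x = -72, y = 0 mm of the gauge, 43 mm above its underside when up.
- jig1: Pattern block, fixed: an aluminium bar with a black clamp knob 22 mm high on top. Origin: at the corner where its fence is hinged, on the bench; z up. Its long face is the plane x = 0, from y = 14 to 135 mm; the bar lies at x = 0 to 45 mm, 30 mm high; knob at x = 29, y = 112; a 6 mm foot plate reaches back to x = 110. The gauge's stock goes on the -x side, its +y along the block's +y.
- fence1: Pattern block's swing fence, a steel bar 80 x 12 x 30 mm hinged at the corner and clamped (yields only to a hard push). Origin at the corner, on the bench; its working face is its plane y = 0, along its +x from 0 to 80 mm; the bar is on its +y side. The angle from the block's +y to the fence's +x, by way of the block's +x, is 100 to 124 degrees.
- jig2: The other block, fixed, same shape, sizes and axes as jig1 but without a clamp knob. Both blocks always stand parallel, about 330 mm apart, either one on the left.
- fence2: Swing fence of the other block, shape and axes as fence1, but loose: it turns with stiff friction (0.07 N m, more than the unlocked blade can push) and stays where left. It starts too far open, at 134 to 144 degrees from the long face; the locked blade, slid along the face towards the block's +y, pushes it closed until flush.
- amber_bottle: Bystander: amber glass jar, 44 mm across, 85 mm high, standing; origin at its underside.
- dish: Bystander: low glass dish, 90 mm across, 14 mm high; origin at its underside.
- slide_box: Bystander: grey plastic slide box, 60 x 90 x 32 mm; origin at its underside.
- fence1_end (a point): Far end of the clamped fence's working face, at its top edge (80 mm from the corner, 30 mm above the bench). When the gauge is pressed home by its post, its blade wedges on the slanting fence and would lift the stock off the long face: press on the long face about as hard (8 N does) as along it.

How it is judged:
On the way, in this order (a step that is already met when the one before it is completed fails the run):
1. the gauge is pressed home (over 3 N) at the pattern block, standing on the bench: stock along its long face, blade along its clamped fence (horizontal distance between gauge and jig1 below 0.01 m and angle between the y axis of gauge and the y axis of jig1, either way round below 0.025 rad and angle between the x axis of blade and the x axis of fence1, either way round below 0.025 rad and height (world z) of gauge below 0.006 m and contact force between gauge and jig1 above 3 N), for 0.2 s.
2. the lock is pressed down while the gauge still stands flush there (horizontal distance between gauge and jig1 below 0.01 m and angle between the y axis of gauge and the y axis of jig1, either way round below 0.015 rad and angle between the x axis of blade and the x axis of fence1, either way round below 0.015 rad and height (world z) of gauge below 0.003 m and value of joint lock above 0.0018 m), for 0.2 s.
3. the locked gauge is pressed home (over 3 N) at the other block, standing on the bench, its loose fence pushed round flush to the blade (horizontal distance between gauge and jig2 below 0.01 m and angle between the y axis of gauge and the y axis of jig2, either way round below 0.025 rad and angle between the x axis of blade and the x axis of fence2, either way round below 0.025 rad and height (world z) of gauge below 0.006 m and value of joint lock above 0.0018 m and contact force between gauge and jig2 above 3 N), for 0.2 s.
At the end, for the whole second after the job is handed in: The locked gauge stands released and at rest on the bench at the other block (pivot within 10 mm of the corner, stock within 0.015 rad of the long face, blade within 0.015 rad of the fence), and that block's fence is within 0.02 rad of the pattern's angle (horizontal distance between gauge and jig2 below 0.01 m and angle between the y axis of gauge and the y axis of jig2, either way round below 0.015 rad and angle between the x axis of blade and the x axis of fence2, either way round below 0.015 rad and height (world z) of gauge below 0.003 m and value of joint lock above 0.0018 m and angle between the x axis of fence2 and the x axis of fence1, either way round below 0.02 rad and linear speed of gauge below 0.01 m/s); the robot touches nothing.
It fails at once if the gauge is pressed on the pattern block with more than 20 N (contact force between gauge and jig1 above 20 N).
It fails at once if the gauge is pressed on the other block with more than 20 N (contact force between gauge and jig2 above 20 N).
It fails at once if the pattern's clamped fence is shifted (distance of fence1_end from where it was at the start of the episode above 0.002 m).
It fails at once if the loose fence is pushed by the hand instead of the gauge (contact force between any of the fingers, the arm and fence2 above 1 N).
It fails at once if a bystander is shifted (distance of any of amber_bottle, dish, slide_box from where it was at the start of the episode above 0.02 m).
It also fails if it takes over 72 s, if anything falls off the work surface, if the arm or the gripper's body presses on something with over 40 N, if the wrist force passes 120 N, or if a joint passes its speed limit or range.

## Working session

There is one attempt and no reset: what is moved stays moved. The work goes in short steps, Python scripts to look and compute and a shell command to move; the robot and the scene stay as the last step left them, time stands still between calls to the robot, and variables do not carry over. Pictures are saved under pics/ and viewed, and the job is handed in when it is done.

```bash
ls; mkdir -p pics; python3 - <<'E'
from rig import *
import cv2
s=get_state(); print(s)
for c in ["scene","top","wrist"]:
    p,d=snapshot(c); cv2.imwrite(f"pics/{c}0.png",p)
    print(c,camera_info(c))
E
```

```text
pics
{'time_s': 0.0, 'qpos': array([ 1.10739485e+00,  3.14011507e-01,  4.49408900e-02,  1.30358639e+00,
       -1.58392816e-05,  1.43122040e+00]), 'qd': array([ 0.00104267,  0.00152266,  0.00073062,  0.00068067,  0.00231305,
       -0.00158668]), 'effort': array([-1.73123004e-03, -4.80631435e+01,  2.98532134e+01,  1.94812246e-02,
       -1.66919149e-04,  1.82337260e-06]), 'tcp_pos': array([0.18272129, 0.54463026, 0.22428699]), 'eef_rot': array([-5.06357538e-01, -3.09997135e+00,  2.79782785e-03]), 'contact_force': array([ 0.19891537, -0.64892068, -0.6699204 ]), 'wrist_torque': array([-0.02488938, -0.0159102 ,  0.01602778]), 'finger_gap': 0.08538456872939262}
scene {'mtx': array([[558.14473278,   0.        , 323.49909381],
       [  0.        , 558.14473278, 244.71344551],
       [  0.        ,   0.        ,   1.        ]]), 'world_from_camera': array([[-0.55835806,  0.48286519, -0.67459431,  1.34275839],
       [ 0.82946675,  0.33951501, -0.44352504,  0.50247327],
       [ 0.01487209, -0.80719933, -0.59009157,  0.78226264],
       [ 0.        ,  0.        ,  0.        ,  1.        ]])
[... 171 characters left out ...]
orld_from_camera': array([[-0.00980337, -0.99778148,  0.06584838,  0.5009575 ],
       [-0.99992527,  0.00930086, -0.00793366, -0.01358074],
       [ 0.00730361, -0.06592124, -0.9977981 ,  0.96686486],
       [ 0.        ,  0.        ,  0.        ,  1.        ]])}
wrist {'mtx': array([[345.08383495,   0.        , 312.57339642],
       [  0.        , 345.08383495, 242.17946048],
       [  0.        ,   0.        ,   1.        ]]), 'world_from_camera': array([[ 0.31626497,  0.90461886,  0.28572921,  0.10931209],
       [ 0.9486699 , -0.30114248, -0.09663659,  0.5686589 ],
       [-0.00137408,  0.30162547, -0.9534255 ,  0.37378809],
       [ 0.        ,  0.        ,  0.        ,  1.        ]])}
```

View pics/top0.png

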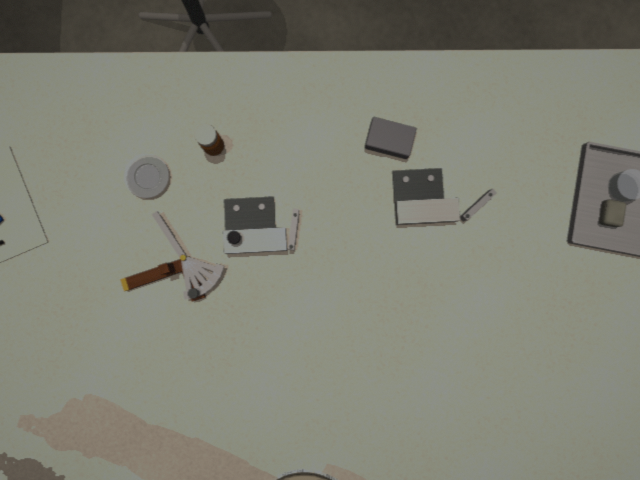

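View pics/scene0.png

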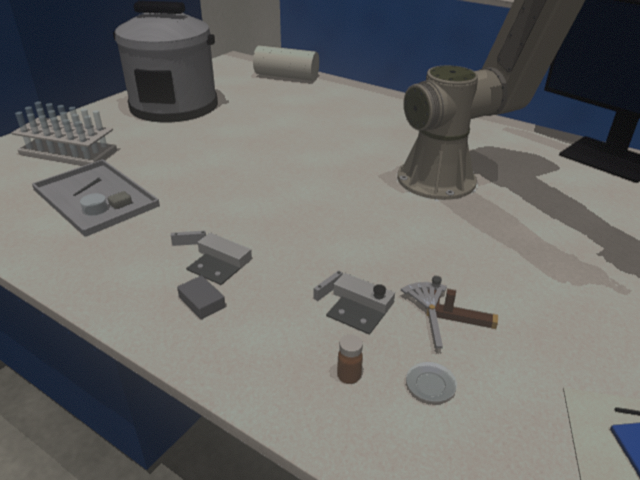

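```bash
python3 - <<'E'
from rig import *
import numpy as np
for c in ["top","scene"]:
    for t in ["gauge","gauge_handle","blade","blade_tip","lock_top","jig1","fence1","fence1_end","jig2","fence2","amber_bottle","dish","slide_box"]:
        r=pinpoint(t,c)
        print(c,t,[(np.round(x["point"],4).tolist(),round(x["confidence"],2)) for x in r[:3]])
print(get_state()["time_s"])
E
```

```text
top gauge [([0.5247, 0.2273, -0.0019], 0.93)]
top gauge_handle [([0.5065, 0.2576, 0.0525], 0.61)]
top blade [([0.528, 0.2295, 0.0011], 0.59), ([0.7606, -0.1835, 0.0016], 0.58)]
top blade_tip [([0.6147, 0.2875, 0.021], 0.94)]
top lock_top []
top jig1 [([0.5923, -0.3211, -0.0028], 0.86), ([0.5403, 0.0139, -0.0028], 0.74)]
top fence1 [([0.5948, -0.3252, -0.0005], 0.93), ([0.5376, 0.01, 0.0013], 0.85)]
top fence1_end [([0.6197, 0.0037, 0.0272], 0.73), ([0.5399, 0.0106, 0.0022], 0.24)]
top jig2 [([0.5923, -0.3211, -0.0028], 0.86), ([0.5403, 0.0139, -0.0028], 0.74)]
top fence2 [([0.5948, -0.3252, -0.0005], 0.93), ([0.5376, 0.01, 0.0013], 0.85)]
top amber_bottle [([0.7478, 0.1747, 0.0015], 0.9)]
top dish [([0.6899, 0.3094, -0.0015], 0.85), ([0.458, 0.2064, 0.0384], 0.53)]
top slide_box [([0.7628, -0.1853, 0.002], 0.76), ([0.5316, 0.226, 0.0028], 0.64), ([0.6175, 0.0046, 0.0273], 0.46)]
scene gauge [([0.5267, 0.2285, -0.0037], 0.92)]
scene gauge_handle [([0.5065, 0.2546, 0.0572], 0.83)]
scene blade [([0.5241, 0.231, -0.0], 0.81)]
scene blade_tip [([0.6149, 0.2805, 0.0222], 0.7)]
scene lock_top [([0.5398, 0.017, 0.0014], 0.58), ([0.46, 0.2055, 0.0415], 0.57)]
scene jig1 [([0.5395, 0.0202, 0.0008], 0.74), ([0.5939, -0.3223, -0.0007], 0.66)]
scene fence1 [([0.5368, 0.0156, 0.0041], 0.85), ([0.5975, -0.3198, 0.0012], 0.58)]
scene fence1_end [([0.616, 0.0054, 0.0276], 0.55), ([0.5401, 0.0181, 0.0011], 0.38)]
scene jig2 [([0.5395, 0.0202, 0.0008], 0.74), ([0.5939, -0.3223, -0.0007], 0.66)]
scene fence2 [([0.5368, 0.0156, 0.0041], 0.85), ([0.5975, -0.3198, 0.0012], 0.58)]
scene amber_bottle [([0.7535, 0.1767, -0.0028], 0.85), ([0.7585, -0.1769, 0.001], 0.56), ([0.5269, 0.2248, 0.0005], 0.43)]
scene dish [([0.691, 0.3062, 0.0007], 0.84)]
scene slide_box [([0.7562, -0.1759, 0.0007], 0.93)]
1.45
```

```bash
python3 - <<'E'
import rig, inspect
for n in dir(rig):
    if not n.startswith('__'): print(n, repr(getattr(rig,n))[:120])
import cv2,numpy as np
p=cv2.imread("pics/top0.png")
c=p[120:320,100:520]
c=cv2.resize(c,None,fx=1.9,fy=1.9,interpolation=cv2.INTER_CUBIC); c=cv2.convertScaleAbs(c,alpha=1.3); cv2.imwrite("pics/top0c.png",c)
E
```

```text
MotionError <class 'rig.MotionError'>
camera_info <function make.<locals>.<lambda> at 0x7ffae3fcc680>
cut_out <function make.<locals>.keyed.<locals>.call at 0x7ffae3fcca40>
get_state <function make.<locals>.<lambda> at 0x7ffae3fcc5e0>
look_for <function make.<locals>.keyed.<locals>.call at 0x7ffae3fcc860>
nose_length 0.017
pinpoint <function make.<locals>.keyed.<locals>.call at 0x7ffae3fccc20>
sign_off <function connect.<locals>.done at 0x7ffae3f3f740>
snapshot <function make.<locals>.drawn_camera at 0x7ffae3fcc0e0>
```

View pics/wrist0.png

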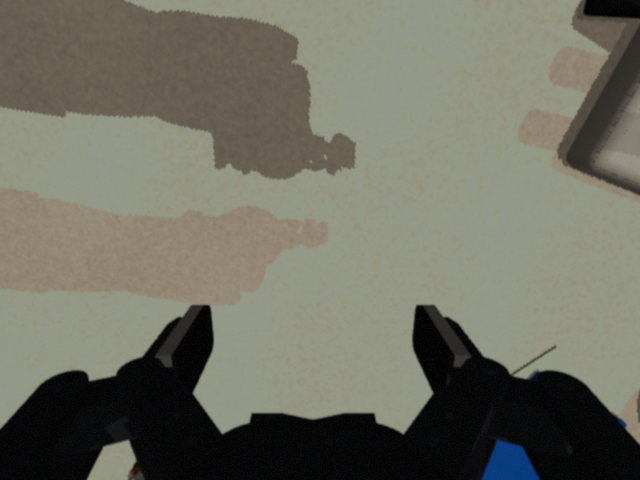

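View pics/top0c.png

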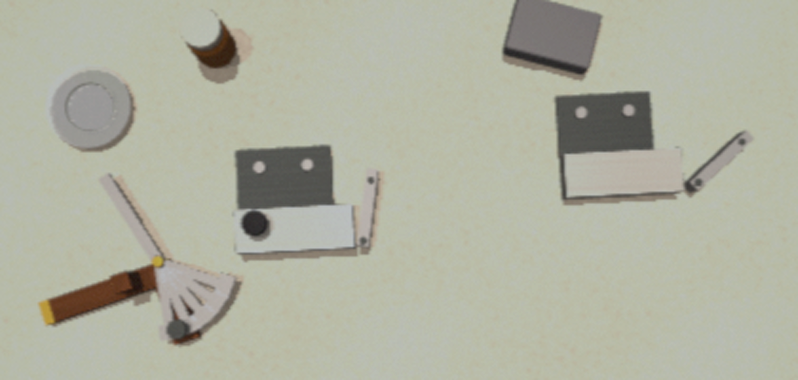

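```bash
python3 -m crank '[[[0,0,0.1],[2,-2,0],0],[[0,0,0.14],[3.3,-3,0],0],[[0,0,0.14],[3.5,-3,0],0],[[0,0,0.14],[3.5,-3,0],0],[[0,0,0.14],[3.5,-3,0],0],[[0,0,0],[3.5,-3,0],0],[[0,0,0],[3.5,-3,0],0],[[0,0,0],[3.5,-3,0],0],[[0,0,0],[3.2,-3,0],0],[[0,0,0],[2.5,-2.5,0],0],[[0,0,0],[0,0,0],0]]'; python3 - <<'E'
from rig import *
import cv2,numpy as np
s=get_state(); print(s['time_s'],s['tcp_pos'],s['eef_rot'],s['qpos'])
p,d=snapshot("wrist"); cv2.imwrite("pics/w1.png",p); np.savez("w1.npz",p=p,d=d,T=camera_info("wrist")["world_from_camera"])
for t in ["gauge","gauge_handle","blade","blade_tip","lock_top","jig1","fence1"]:
    r=pinpoint(t,"wrist")
    print(t,[(np.round(x["point"],4).tolist(),round(x["confidence"],2)) for x in r[:3]])
E
```

```text
time_s: 2.55
tcp_pos: [0.5031, 0.2599, 0.2248]
eef_rot: [-0.497, 3.101, -0.001]
contact_force: [-1.0, -0.0, -0.1]
finger_gap: 0.0851
2.55 [0.50311828 0.25986322 0.22484492] [-4.97332204e-01  3.10098608e+00 -1.31995422e-03] [ 3.35559821e-01  2.95582485e-01  2.08713892e-02  1.29526932e+00
 -9.99393213e-04  1.75103835e-02]
gauge [([0.5269, 0.2319, -0.004], 0.89)]
gauge_handle [([0.5089, 0.2534, 0.0534], 0.6)]
blade [([0.5266, 0.2249, 0.0021], 0.73), ([0.5393, 0.0144, -0.0019], 0.66)]
blade_tip [([0.6143, 0.283, 0.0247], 0.85)]
lock_top [([0.4561, 0.2028, 0.0423], 0.81)]
jig1 [([0.5379, 0.0121, -0.0039], 0.94)]
fence1 [([0.536, 0.018, 0.001], 0.95)]
```

View pics/w1.png

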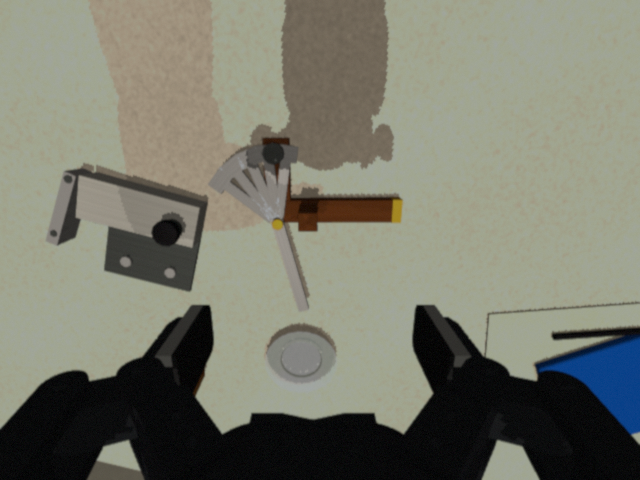

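```bash
cat > h.py <<'E'
import numpy as np, cv2
from rig import *
def cloud(p,d,T,name):
    K=camera_info(name)["mtx"]
    v,u=np.mgrid[0:480,0:640]
    X=np.stack([(u-K[0,2])/K[0,0]*d,(v-K[1,2])/K[1,1]*d,d],-1)
    W=X@T[:3,:3].T+T[:3,3]
    W[d<=0]=np.nan
    return W
def rect(W,c,rx,z0,z1):
    m=(np.abs(W[...,0]-c[0])<rx)&(np.abs(W[...,1]-c[1])<rx)&(W[...,2]>z0)&(W[...,2]<z1)
    return m
def proj(P,T,name):
    K=camera_info(name)["mtx"]; q=np.linalg.inv(T)@np.append(P,1); q=K@q[:3]; return q[:2]/q[2]
def onplane(uv,z,T,name):
    K=camera_info(name)["mtx"]; uv=np.atleast_2d(uv).astype(float)
    r=np.c_[(uv[:,0]-K[0,2])/K[0,0],(uv[:,1]-K[1,2])/K[1,1],np.ones(len(uv))]@T[:3,:3].T
    return T[:3,3]+r*((z-T[2,3])/r[:,2])[:,None]
E
python3 - <<'E'
from h import *
f=np.load("w1.npz"); W=cloud(f['p'],f['d'],f['T'],"wrist")
for (u,v) in [(350,210),(308,207),(278,222),(290,270),(135,210),(120,250),(62,205),(400,150),(272,152),(300,330)]:
    print(u,v,np.round(W[v,u],4))
g=f['d']; print("noise", np.nanstd(W[130:160,395:430,2]), np.nanmean(W[130:160,395:430,2]))
c=cv2.resize(f['p'][120:330,30:420],None,fx=2,fy=2,interpolation=cv2.INTER_CUBIC); cv2.imwrite("pics/w1c.png",c)
E
```

```text
350 210 [0.4884 0.2978 0.0186]
308 207 [0.4954 0.254  0.0381]
278 222 [0.5219 0.23   0.0288]
290 270 [0.5709 0.2579 0.0237]
135 210 [0.5554 0.0887 0.0302]
120 250 [0.6147 0.0708 0.0077]
62 205 [0.5731 0.0186 0.0315]
400 150 [0.4149 0.3284 0.0007]
272 152 [0.4556 0.2057 0.0428]
300 330 [6.528e-01 2.948e-01 4.000e-04]
noise 0.0007659472594180299 0.0008682878388629798
```

View pics/w1c.png

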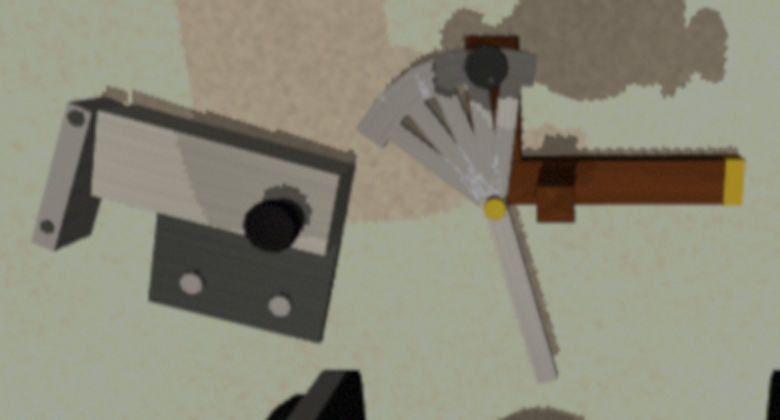

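```bash
cat >> h.py <<'E'
def fitrect(m,z,T,name):
    m=cv2.morphologyEx(m.astype(np.uint8),cv2.MORPH_OPEN,np.ones((3,3)))
    n,l,s,_=cv2.connectedComponentsWithStats(m)
    k=1+np.argmax(s[1:,4]); m=(l==k).astype(np.uint8)
    cs,_=cv2.findContours(m,cv2.RETR_EXTERNAL,cv2.CHAIN_APPROX_NONE)
    uv=max(cs,key=len)[:,0,:]
    P=onplane(uv,z,T,name)[:,:2]
    r=cv2.minAreaRect((P*1000).astype(np.float32))
    return r,P,m
def edgeangles(P,ang):
    # P contour points; fit the 4 sides of rectangle with axis angle ang (rad), robustly
    out=[]
    e=np.array([np.cos(ang),np.sin(ang)]); n=np.array([-e[1],e[0]])
    a=P@e;b=P@n
    for (q,o) in ((a,b),(b,a)):
        pass
    la=(a.max()+a.min())/2; 
    for side in (-1,1):
        inn=(a>a.min()+.012)&(a<a.max()-.012)&((b-(b.max()+b.min())/2)*side>0)
        pts=(P[inn]*1000).astype(np.float32)
        vx,vy,x,y=cv2.fitLine(pts,cv2.DIST_HUBER,0,.01,.01).ravel()
        out.append((np.degrees(np.arctan2(vy,vx))%180,np.dot([x,y],n)))
    return out
E
python3 - <<'E'
from h import *
f=np.load("w1.npz"); T=f['T'];W=cloud(f['p'],f['d'],T,"wrist")
m=(np.abs(W[...,0]-.5)<.08)&(W[...,1]>.262)&(W[...,1]<.4)&(W[...,2]>.0145)&(W[...,2]<.022)
r,P,_=fitrect(m,.018,T,"wrist"); print("stock",r); print(edgeangles(P,np.radians(110)))
m=(np.abs(W[...,0]-.56)<.06)&(W[...,1]>.027)&(W[...,1]<.2)&(W[...,2]>.0265)&(W[...,2]<.06)
r,P,mm=fitrect(m,.030,T,"wrist"); print("bar",r,cv2.boxPoints(r)); print(edgeangles(P,np.radians(92)))
m=(W[...,0]>.5)&(W[...,0]<.7)&(W[...,1]>-.05)&(W[...,1]<.0245)&(W[...,2]>.0265)&(W[...,2]<.06)
r,P,mm=fitrect(m,.030,T,"wrist"); print("fence",r,cv2.boxPoints(r)); print(edgeangles(P,np.radians(-10)))
m=(W[...,0]>.535)&(W[...,0]<.7)&(W[...,1]>.22)&(W[...,1]<.32)&(W[...,2]>.02)&(W[...,2]<.03)
r,P,mm=fitrect(m,.024,T,"wrist"); print("blade",r,cv2.boxPoints(r)); print(edgeangles(P,np.radians(32)))
m=(np.abs(W[...,0]-.505)<.025)&(np.abs(W[...,1]-.255)<.025)&(W[...,2]>.058)&(W[...,2]<.07)
r,P,mm=fitrect(m,.064,T,"wrist"); print("post",r)
E
```

```text
stock ((486.0599365234375, 307.34185791015625), (24.66168975830078, 88.85323333740234), 18.430788040161133)
[(np.float32(108.4307), np.float64(-574.0702066365892)), (np.float32(108.43042), np.float64(-550.4562253748217))]
bar ((559.6210327148438, 91.46356201171875), (51.771728515625, 121.82056427001953), 2.5880939960479736) [[531.01117  151.14282 ]
 [536.512     29.446524]
 [588.2309    31.784302]
 [582.73004  153.4806  ]]
[(np.float32(92.09524), np.float64(-582.421066750513)), (np.float32(92.503654), np.float64(-537.3159910485685))]
fence ((578.5117797851562, 17.382186889648438), (14.83900260925293, 81.70795440673828), 82.65044403076172) [[537.0444    15.249784]
 [618.081      4.797502]
 [619.9792    19.51459 ]
 [538.94257   29.966871]]
[(np.float32(172.61403), np.float64(110.55819839578857)), (np.float32(175.61664), np.float64(122.41369659665452))]
blade ((573.5098266601562, 261.6269836425781), (94.82382202148438, 12.895012855529785), 33.122188568115234) [[530.27893 241.1197 ]
 [537.3251  230.32002]
 [616.7407  282.13428]
 [609.6946  292.93396]]
[(np.float32(33.224697), np.float64(-87.92365957507387)), (np.float32(33.122986), np.float64(-76.24655062062604))]
post ((503.4858093261719, 255.97142028808594), (18.094160079956055, 16.79610252380371), 18.43072509765625)
```

```bash
python3 -m crank '[[[0,0,0],[0.2,-0.4,-3],0],[[0,0,0],[0,0,-4.5],0],[[0,0,0],[0,0,-4.5],0],[[0,0,0],[0,0,-3.5],0.3],[[0,0,0],[0,0,-1.7],0.5],[[0,0,0],[0,0,0],1],[[0,0,0],[0,0,0],1],[[0,0,0],[0,0,0],1],[[0,0,0],[0,0,0],1],[[0,0,0],[0,0,0],1]]' 60; python3 - <<'E'
from h import *
s=get_state(); print(s)
p,d=snapshot("wrist"); cv2.imwrite("pics/w2.png",p)
E
```

```text
time_s: 3.95
tcp_pos: [0.503, 0.2594, 0.0548]
eef_rot: [-0.506, 3.098, 0.001]
contact_force: [-1.0, -0.3, 4.2]
finger_gap: 0.0146
{'time_s': 3.95, 'qpos': array([ 3.34192326e-01,  4.01136497e-01, -2.63822189e-01,  9.02941291e-01,
        2.79053462e-04,  1.04989742e-02]), 'qd': array([ 0.00076772, -0.0009229 ,  0.00140705, -0.00212882,  0.00286171,
        0.00070586]), 'effort': array([ 7.74129038e-02, -4.67491436e+01,  2.49607372e+01, -3.14469952e-01,
        6.03727461e-02,  3.56274052e-02]), 'tcp_pos': array([0.50304202, 0.25943979, 0.05482382]), 'eef_rot': array([-5.05787947e-01,  3.09776716e+00,  1.21098391e-03]), 'contact_force': array([-1.00108585, -0.28273191,  4.15289978]), 'wrist_torque': array([-0.05781271,  0.12766735,  0.03218638]), 'finger_gap': 0.014608181032419945}
```

View pics/w2.png

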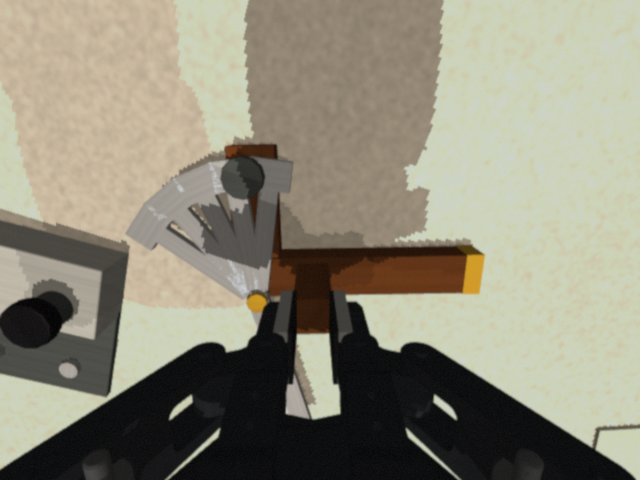

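```bash
python3 -m crank '[[[0,0,0],[0,0,0],1],[[0,0,0],[0,0,0],1],[[0,0,0],[0,0,0],1]]'; python3 - <<'E'
from h import *
s=get_state(); print(s['contact_force'],s['tcp_pos'],s['qpos'])
E
```

```text
time_s: 4.3
tcp_pos: [0.503, 0.2595, 0.0548]
eef_rot: [-0.506, 3.098, 0.001]
contact_force: [-1.0, -0.8, 5.9]
finger_gap: 0.0148
[-1.03865359 -0.77405632  5.88826993] [0.50302122 0.25947426 0.05479252] [ 3.34200157e-01  4.01153892e-01 -2.63882743e-01  9.02862760e-01
  3.93334974e-04  1.04878985e-02]
```

```bash
python3 -m crank '[[[0,0,0],[0,0,2],1],[[0,0,0],[0,0,3],1],[[0,0,0],[0,0,2.5],1],[[0,0,0],[0,0,0],1],[[0,0,0],[0,0,0],1]]' 100; python3 - <<'E'
from h import *
s=get_state(); print(s['contact_force'],s['tcp_pos'],s['qpos'],s['wrist_torque'])
p,d=snapshot("wrist"); cv2.imwrite("pics/w3.png",p)
E
```

```text
time_s: 4.8
tcp_pos: [0.5018, 0.259, 0.1275]
eef_rot: [0.506, -3.1, -0.0]
contact_force: [-0.4, -0.1, -5.8]
finger_gap: 0.0123
[-0.43366412 -0.14476018 -5.78174137] [0.50179292 0.25897679 0.12754214] [ 3.34159035e-01  3.40188762e-01 -1.60102289e-01  1.07053580e+00
  2.49476145e-04  1.05806214e-02] [ 0.01399598 -0.01849016 -0.03798267]
```

View pics/w3.png

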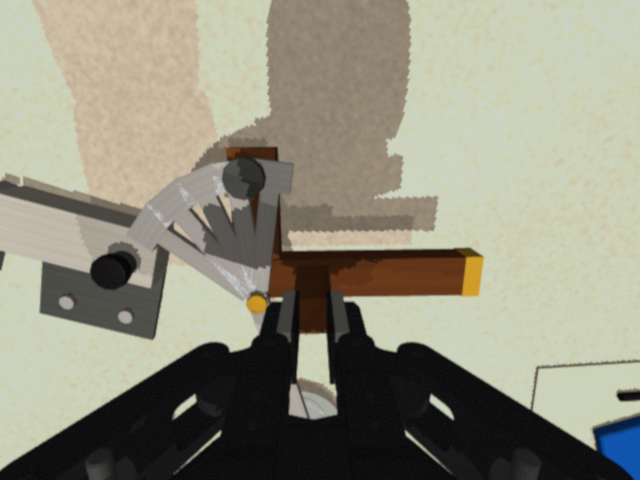

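```bash
python3 -m crank '[[[0,0,-0.02],[0.2,-2,0],1],[[0,0,-0.04],[0.2,-3.6,0],1],[[0,0,-0.04],[0.2,-3.6,0],1],[[0,0,-0.04],[0.2,-3.6,0],1],[[0,0,-0.04],[0.2,-3.6,0],1],[[0,0,-0.04],[0.2,-3.6,0],1],[[0,0,-0.04],[0.2,-3.4,0],1],[[0,0,-0.024],[0,-2.4,0],1],[[0,0,0],[0,-1.4,0],1],[[0,0,0],[0,0,0],1],[[0,0,0],[0,0,0],1]]'; python3 - <<'E'
from h import *
s=get_state(); print(s['contact_force'],s['tcp_pos'],s['eef_rot'],s['wrist_torque'])
a=s['eef_rot']; print("yaw", (2*np.degrees(np.arctan2(a[1],a[0]))-90)%360)
p,d=snapshot("wrist"); cv2.imwrite("pics/w4.png",p);np.savez("w4.npz",p=p,d=d,T=camera_info("wrist")["world_from_camera"])
p,d=snapshot("top"); cv2.imwrite("pics/t4.png",p);np.savez("t4.npz",p=p,d=d,T=camera_info("top")["world_from_camera"])
E
```

```text
time_s: 5.95
tcp_pos: [0.5152, -0.0124, 0.1272]
eef_rot: [0.062, -3.139, -0.002]
contact_force: [-0.3, 0.6, -5.0]
finger_gap: 0.0125
[-0.30255078  0.60716059 -5.04627234] [ 0.51518928 -0.01244764  0.12720341] [ 6.24307230e-02 -3.13908433e+00 -2.14242982e-03] [ 0.01892245 -0.07105028  0.02695254]
yaw 92.27871892312658
```

View pics/w4.png

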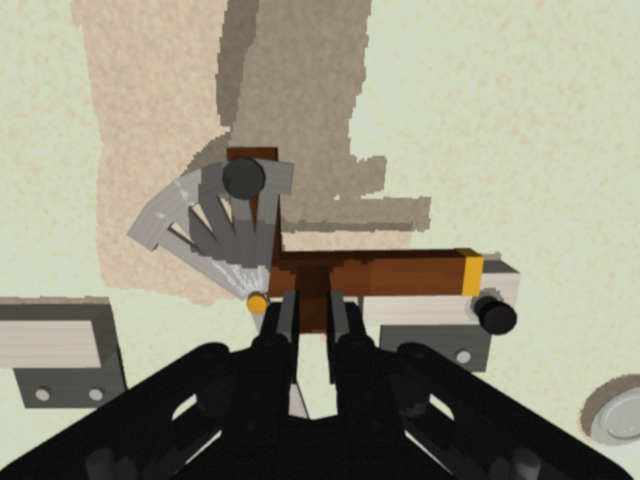

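View pics/t4.png

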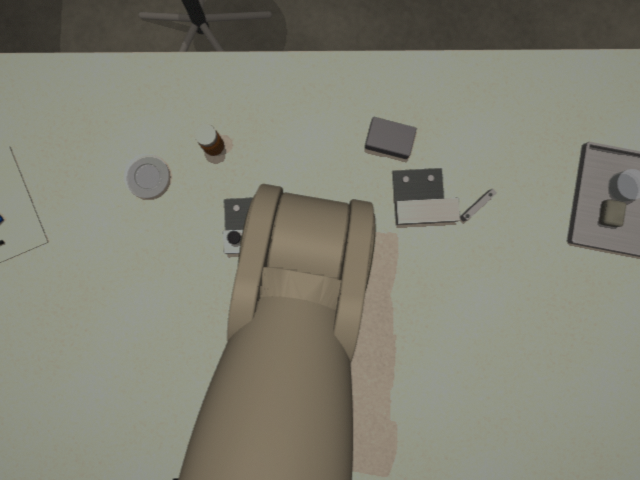

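```bash
python3 - <<'E'
from h import *
f=np.load("w4.npz"); T=f['T'];W=cloud(f['p'],f['d'],T,"wrist")
for (u,v) in [(400,275),(340,270),(440,312),(60,345),(260,303),(240,180),(75,390)]: print(u,v,np.round(W[v,u],4))
m=(W[...,1]>.01)&(W[...,0]<.56)&(W[...,2]>.085)&(W[...,2]<.096)
r,P,mm=fitrect(m,.0905,T,"wrist"); print("stock",r); print(edgeangles(P,np.radians(92)))
m=(W[...,1]>-.35)&(W[...,1]<-.15)&(W[...,2]>.0265)&(W[...,2]<.035)&(W[...,0]>.55)
r,P,mm=fitrect(m,.030,T,"wrist"); print("bar2",r,cv2.boxPoints(r)); print(edgeangles(P,np.radians(92)))
f=np.load("t4.npz"); T=f['T'];W=cloud(f['p'],f['d'],T,"top")
m=(W[...,1]>-.32)&(W[...,1]<-.1)&(W[...,2]>.024)&(W[...,2]<.037)&(W[...,0]>.55)&(W[...,0]<.7)
r,P,mm=fitrect(m,.030,T,"top"); print("bar2 top",r,cv2.boxPoints(r)); print(edgeangles(P,np.radians(92)))
E
```

```text
400 275 [0.5144 0.0382 0.091 ]
340 270 [0.5129 0.0031 0.0906]
440 312 [0.5694 0.0914 0.031 ]
60 345 [ 0.6127 -0.2164  0.0313]
260 303 [ 0.5307 -0.0418  0.101 ]
240 180 [ 0.4601 -0.0489  0.1147]
75 390 [ 0.6798 -0.2314  0.0062]
stock ((514.4597778320312, 47.72875213623047), (26.516464233398438, 76.3282699584961), 2.4132821559906006)
[(np.float32(93.43116), np.float64(-528.5662923389211)), (np.float32(93.47346), np.float64(-503.4604123674788))]
bar2 ((612.2728881835938, -228.96337890625), (46.677833557128906, 87.97185516357422), 2.3975892066955566) [[ 587.1143  -185.99231]
 [ 590.7945  -273.88715]
 [ 637.43146 -271.93445]
 [ 633.7513  -184.03961]]
[(np.float32(92.39757), np.float64(-627.3142609362944)), (np.float32(93.30498), np.float64(-581.003682971092))]
bar2 top ((613.6361694335938, -246.0044708251953), (45.22962188720703, 121.01810455322266), 2.5785129070281982) [[ 588.322   -186.5741 ]
 [ 593.7665  -307.46967]
 [ 638.9503  -305.43484]
 [ 633.50586 -184.53928]]
[(np.float32(92.54879), np.float64(-626.2985070112951)), (np.float32(93.05615), np.float64(-583.1767756420762))]
```

```bash
python3 -m crank '[[[0,0,0],[0,0,-3],1],[[0,0,0],[0,0,-2.5],1],[[0,0,0],[0,0,-1.3],1],[[0,0,0],[0,0,-0.4],1],[[0,0,0],[0,0,0],1],[[0,0,0],[0,0,0],1]]'; python3 - <<'E'
from h import *
s=get_state(); print(s['contact_force'],s['tcp_pos'],s['eef_rot'],s['wrist_torque'])
a=s['eef_rot']; print("yaw", (2*np.degrees(np.arctan2(a[1],a[0]))-90)%360)
p,d=snapshot("wrist"); cv2.imwrite("pics/w5.png",p);np.savez("w5.npz",p=p,d=d,T=camera_info("wrist")["world_from_camera"])
f=np.load("w5.npz"); T=f['T'];W=cloud(f['p'],f['d'],T,"wrist")
m=(W[...,1]>.02)&(W[...,0]<.56)&(W[...,2]>.015)&(W[...,2]<.024)
r,P,mm=fitrect(m,.0195,T,"wrist"); print("stock",r,cv2.boxPoints(r)); print(edgeangles(P,np.radians(92)),np.nanmean(W[...,2][m]))
m=(W[...,1]>.02)&(W[...,0]<.66)&(W[...,2]>.027)&(W[...,2]<.034)&(W[...,0]>.5)
r,P,mm=fitrect(m,.030,T,"wrist"); print("bar",r,cv2.boxPoints(r)); print(edgeangles(P,np.radians(92)))
E
```

```text
time_s: 6.65
tcp_pos: [0.5166, -0.0126, 0.0569]
eef_rot: [-0.064, 3.14, -0.0]
contact_force: [0.2, 0.1, -6.0]
finger_gap: 0.0122
[ 0.16755194  0.09943011 -5.97469168] [ 0.51661697 -0.01257983  0.05691719] [-6.38155205e-02  3.13967874e+00 -2.22097258e-04] [-0.01872436 -0.04566325  0.01212909]
yaw 92.32880934848797
stock ((515.9329223632812, 52.66100311279297), (26.61077308654785, 65.46322631835938), 2.4396862983703613) [[501.24628   84.79656 ]
 [504.0329    19.392677]
 [530.61957   20.525444]
 [527.83295   85.92933 ]]
[(np.float32(93.62023), np.float64(-530.204661666128)), (np.float32(92.84243), np.float64(-505.3070500735437))] 0.020084612931477282
bar ((557.7212524414062, 88.69007110595703), (46.34446334838867, 121.60991668701172), 2.441206216812134) [[531.9801   148.45285 ]
 [537.16003   26.953293]
 [583.4624    28.927292]
 [578.2825   150.42685 ]]
[(np.float32(77.57993), np.float64(-576.5973349956352)), (np.float32(93.21196), np.float64(-538.0361365477564))]
```

View pics/w5.png

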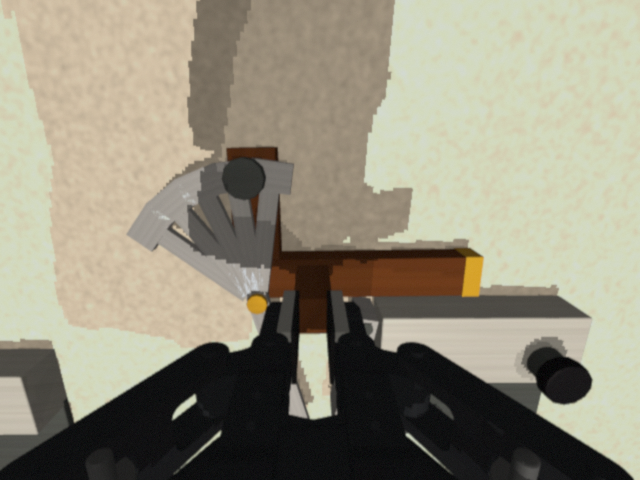

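```bash
python3 -m crank '[[[0,0,0],[0,0,-0.2],1],[[0,0,0],[0.3,0,0],1],[[0,0,0],[0.3,0,0],1],[[0,0,0],[0,0,0],1],[[0,0,0],[0,0,0],1]]' | cut -c1-60;  python3 -c "
from rig import *
print(get_state()['wrist_torque'])"; python3 -m crank '[[[0,0,0],[0.1,0,0],1],[[0,0,0],[0.1,0,0],1],[[0,0,0],[0,0,0],1]]' | cut -c1-60;  python3 -c "
from rig import *
print(get_state()['wrist_torque'])"
```

```text
time_s: 7.2
tcp_pos: [0.5216, -0.013, 0.0556]
eef_rot: [0.062, -3.141, -0.0]
contact_force: [-4.5, 1.5, 9.0]
finger_gap: 0.0122
[0.14390157 1.21516123 0.04558168]
time_s: 7.5
tcp_pos: [0.5234, -0.0129, 0.0558]
eef_rot: [0.062, -3.14, -0.0]
contact_force: [-5.8, 1.1, 10.2]
finger_gap: 0.0122
[ 0.2467029   1.48992873 -0.01663892]
```

```bash
python3 -m crank '[[[0,0,0],[0,0,0.1],1],[[0,0,0],[0,0,0],1],[[0,0,0],[0,0,0],1]]' | cut -c1-60;  python3 -c "
from rig import *
print(get_state()['wrist_torque'])"; python3 -m crank '[[[0,0,0],[0.1,0,0],1],[[0,0,0],[0.1,0,0],1],[[0,0,0],[0,0,0],1]]' | cut -c1-60;  python3 -c "
from rig import *
print(get_state()['wrist_torque'])"
```

```text
time_s: 7.8
tcp_pos: [0.5247, -0.0132, 0.0553]
eef_rot: [-0.062, 3.14, 0.0]
contact_force: [1.0, -0.2, -3.1]
finger_gap: 0.0122
[ 0.03388776 -0.11419971 -0.01703033]
time_s: 8.1
tcp_pos: [0.5257, -0.0132, 0.0552]
eef_rot: [0.062, -3.14, 0.0]
contact_force: [-1.8, 0.4, -1.0]
finger_gap: 0.0123
[-0.13037058  0.48009749 -0.01006799]
```

```bash
for i in 1; do python3 -m crank '[[[0,0,0],[0.1,0,0],1],[[0,0,0],[0,0,0],1],[[0,0,0],[0,0,0],1]]' | cut -c1-60;  python3 -c "
from rig import *
print(get_state()['wrist_torque'])"; done;  python3 -m crank '[[[0,0,0],[0.1,0,0],1],[[0,0,0],[0,0,0],1],[[0,0,0],[0,0,0],1]]' | cut -c1-60;  python3 -c "
from rig import *
print(get_state()['wrist_torque'])"
```

```text
time_s: 8.4
tcp_pos: [0.5268, -0.0131, 0.0554]
eef_rot: [0.062, -3.141, 0.0]
contact_force: [-3.4, -0.7, 3.1]
finger_gap: 0.0122
[-0.19932676  0.7257569   0.00723991]
time_s: 8.7
tcp_pos: [0.528, -0.013, 0.0555]
eef_rot: [-0.062, 3.141, -0.0]
contact_force: [-5.3, -1.1, 5.4]
finger_gap: 0.0126
[-0.13474518  1.06992284 -0.01131141]
```

```bash
cat > look.py <<'E'
from h import *
import sys
n=sys.argv[1]
s=get_state(); print(s['time_s'],s['contact_force'],s['tcp_pos'],s['wrist_torque'])
a=s['eef_rot']; print("yaw", (2*np.degrees(np.arctan2(a[1],a[0]))-90)%180)
p,d=snapshot("wrist"); T=camera_info("wrist")["world_from_camera"]
cv2.imwrite(f"pics/{n}.png",p);np.savez(f"{n}.npz",p=p,d=d,T=T)
c=p[130:370,120:520]; c=cv2.resize(c,None,fx=2,fy=2,interpolation=cv2.INTER_CUBIC); cv2.imwrite(f"pics/{n}c.png",c)
E
python3 look.py w6
```

```text
8.7 [-5.3199208  -1.13799053  5.40591023] [ 0.52795317 -0.01304397  0.05549728] [-0.13474518  1.06992284 -0.01131141]
yaw 92.26916818186365
```

View pics/w6c.png

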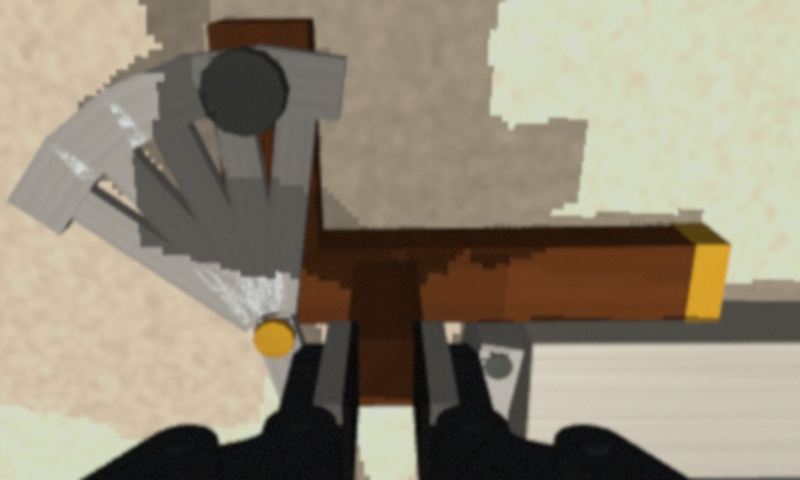

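```bash
python3 -m crank '[[[0,0,0],[0,0,0.06],1],[[0,0,0],[0.1,0,0],1],[[0,0,0],[0,0,0],1],[[0,0,0],[0,0,0],1]]' | cut -c1-60;  python3 -c "
from rig import *
print(get_state()['wrist_torque'])";  python3 -m crank '[[[0,0,0],[0.1,0,0.02],1],[[0,0,0],[0,0,0],1],[[0,0,0],[0,0,0],1]]' | cut -c1-60;  python3 -c "
from rig import *
print(get_state()['wrist_torque'])"
```

```text
time_s: 9.15
tcp_pos: [0.5285, -0.013, 0.0555]
eef_rot: [0.062, -3.14, -0.0]
contact_force: [-4.3, -1.2, -0.8]
finger_gap: 0.0122
[-0.28168443  0.91480348  0.07174218]
time_s: 9.45
tcp_pos: [0.5295, -0.013, 0.0557]
eef_rot: [0.062, -3.14, -0.0]
contact_force: [-3.6, -2.9, -1.6]
finger_gap: 0.0125
[-0.28705333  1.05143994  0.11603467]
```

```bash
python3 -m crank '[[[0,0,0],[0.1,0,0],1],[[0,0,0],[0,0,0],1],[[0,0,0],[0,0,0],1]]' | cut -c1-60;  python3 look.py w7
```

```text
time_s: 9.75
tcp_pos: [0.5304, -0.013, 0.0558]
eef_rot: [0.062, -3.14, -0.0]
contact_force: [-5.8, -1.4, -0.5]
finger_gap: 0.0124
9.75 [-5.7925339  -1.39261734 -0.51226135] [ 0.53039674 -0.01299214  0.0558288 ] [-0.231532    1.27632944  0.1510354 ]
yaw 92.27370985947323
```

View pics/w7c.png

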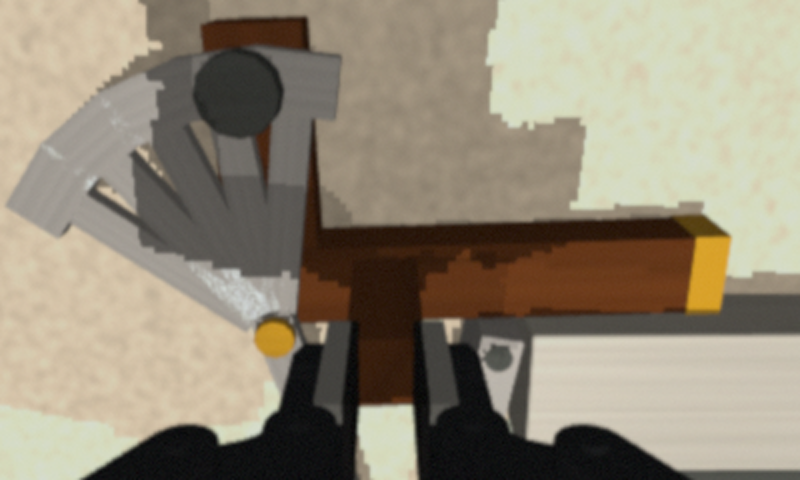

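```bash
python3 -m crank '[[[0,0,0.006],[0.1,0,0],1],[[0,0,0.006],[0,0,0],1],[[0,0,0],[0,0,0],1]]' | cut -c1-60;  python3 look.py w8
```

```text
time_s: 10.1
tcp_pos: [0.5313, -0.013, 0.0559]
eef_rot: [0.081, -3.139, -0.0]
contact_force: [-6.1, -1.9, 0.1]
finger_gap: 0.0122
10.1 [-6.10400873 -1.85622671  0.09551091] [ 0.5312803  -0.01299526  0.05589147] [-0.25463815  1.39614024  0.12317076]
yaw 92.96436675402038
```

View pics/w8c.png

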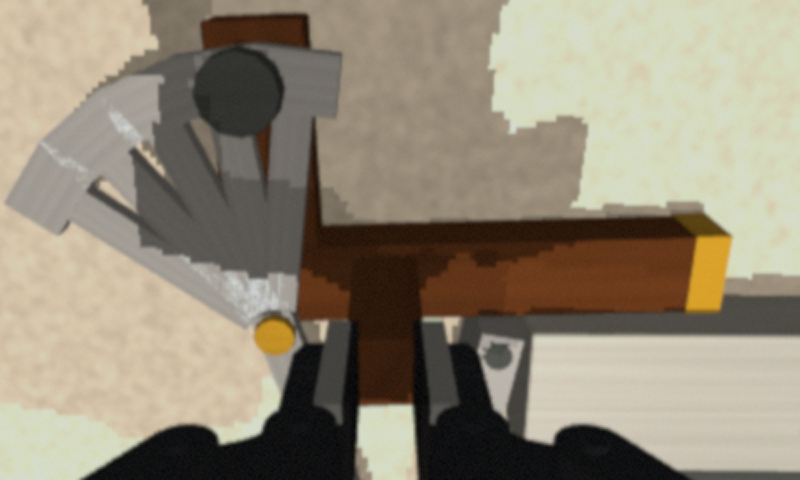

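```bash
cat > gap.py <<'E'
from h import *
import sys
def edge(gray,T,a,b,z,pol,n=40,half=9):
    # a,b world XY endpoints of expected edge at height z; search along x world; pol=+1 dark->bright with increasing x
    out=[]
    for t in np.linspace(0,1,n):
        P=a+(b-a)*t
        xs=np.linspace(-half,half,8*half+1)*1e-3
        uv=np.array([proj(np.array([P[0]+x,P[1],z]),T,"wrist") for x in xs],np.float32)
        v=cv2.remap(gray,uv[:,0].reshape(1,-1),uv[:,1].reshape(1,-1),cv2.INTER_CUBIC).ravel().astype(float)
        g=np.gradient(cv2.GaussianBlur(v.reshape(1,-1),(0,0),3).ravel())*pol
        k=np.argmax(g); out.append((P[0]+xs[k],P[1],g[k]))
    return np.array(out)
def fit(o):
    ok=np.ones(len(o),bool)
    for _ in range(4):
        c=np.polyfit(o[ok,1],o[ok,0],1); r=o[:,0]-np.polyval(c,o[:,1]); ok=np.abs(r)<max(2*np.std(r[ok]),.0004)
    return c,ok.sum(),np.std(r[ok])
if __name__=="__main__":
    f=np.load(sys.argv[1]+".npz"); T=f['T']; g=cv2.cvtColor(f['p'],cv2.COLOR_BGR2GRAY)
    O=np.array([.538,.0135]); by=np.array([-.045,.999])
    o=edge(g,T,O+by*.025,O+by*.120,.030,+1); c,n,s=fit(o); print("bar: x@y0=%.4f yaw=%.2f n=%d s=%.4f"%(np.polyval(c,.05),np.degrees(-np.arctan(c[0])),n,s))
    tp=get_state()['tcp_pos']
    y0=float(sys.argv[2]); x0=float(sys.argv[3])
    a=np.array([x0,y0+.025]); b=np.array([x0-.045*.065,y0+.088])
    for pol in (1,-1):
        o=edge(g,T,a,b,.018,pol,half=7); c,n,s=fit(o); print("stock edge pol",pol,"x@y.05=%.4f yaw=%.2f n=%d s=%.4f"%(np.polyval(c,.05),np.degrees(-np.arctan(c[0])),n,s))
E
for w in w6 w8; do python3 gap.py $w -0.013 0.539; done
```

```text
bar: x@y0=0.5379 yaw=2.58 n=40 s=0.0000
bar: x@y0=0.5379 yaw=2.65 n=40 s=0.0001Traceback (most recent call last):
  File "gap.py", line 27, in <module>
    o=edge(g,T,a,b,.018,pol,half=7); c,n,s=fit(o); print("stock edge pol",pol,"x@y.05=%.4f yaw=%.2f n=%d s=%.4f"%(np.polyval(c,.05),np.degrees(-np.arctan(c[0])),n,s))
  File "gap.py", line 9, in edge
    uv=np.array([proj(np.array([P[0]+x,P[1],z]),T,"wrist") for x in xs],np.float32)
                 ~~~~^^^^^^^^^^^^^^^^^^^^^^^^^^^^^^^^^^^^^
  File "h.py", line 14, in proj
    K=camera_info(name)["mtx"]; q=np.linalg.inv(T)@np.append(P,1); q=K@q[:3]; return q[:2]/q[2]
      ~~~~~~~~~~~^^^^^^
ValueError: time passes only in moves, steps and waits
Traceback (most recent call last):
  File "gap.py", line 27, in <module>
    o=edge(g,T,a,b,.018,pol,half=7); c,n,s=fit(o); print("stock edge pol",pol,"x@y.05=%.4f yaw=%.2f n=%d s=%.4f"%(np.polyval(c,.05),np.degrees(-np.arctan(c[0])),n,s))
  File "gap.py", line 9, in edge
    uv=np.array([proj(np.array([P[0]+x,P[1],z]),T,"wrist") for x in xs],np.float32)
                 ~~~~^^^^^^^^^^^^^^^^^^^^^^^^^^^^^^^^^^^^^
  File "h.py", line 14, in proj
    K=camera_info(name)["mtx"]; q=np.linalg.inv(T)@np.append(P,1); q=K@q[:3]; return q[:2]/q[2]
      ~~~~~~~~~~~^^^^^^
ValueError: time passes only in moves, steps and waits
```

```bash
python3 - <<'E'
s=open('h.py').read()
s=s.replace('from rig import *','from rig import *\n_K={}\ndef KK(n):\n    if n not in _K: _K[n]=camera_info(n)["mtx"]\n    return _K[n]\n').replace('K=camera_info(name)["mtx"]','K=KK(name)')
open('h.py','w').write(s)
E
for w in w6 w7 w8; do python3 gap.py $w -0.013 0.539; done
```

```text
bar: x@y0=0.5379 yaw=2.58 n=40 s=0.0000
stock edge pol 1 x@y.05=0.5424 yaw=-3.09 n=37 s=0.0015
stock edge pol -1 x@y.05=0.5350 yaw=3.20 n=34 s=0.0002
bar: x@y0=0.5379 yaw=2.56 n=40 s=0.0000
stock edge pol 1 x@y.05=0.5426 yaw=-1.94 n=36 s=0.0013
stock edge pol -1 x@y.05=0.5354 yaw=3.69 n=32 s=0.0003
bar: x@y0=0.5379 yaw=2.65 n=40 s=0.0001
stock edge pol 1 x@y.05=0.5425 yaw=-2.06 n=36 s=0.0013
stock edge pol -1 x@y.05=0.5352 yaw=3.88 n=34 s=0.0003
```

```bash
python3 - <<'E'
from h import *
f=np.load("w8.npz");T=f['T']
W=cloud(f['p'],f['d'],T,"wrist")
for cc,z in [((760,295),0),((760,334),.03),((700,312),.018),((560,315),.018),((700,334),.03),((560,335),.03),((710,238),.018),((725,242),.018),((722,308),.018),((722,311),.018)]:
    u,v=120+cc[0]/2,130+cc[1]/2
    print(cc,z,np.round(onplane((u,v),z,T,"wrist"),4))
# depth profile along column u=470 (full)
for u in (400,460,470,500):
    print(u,[ (v,*np.round(W[v,u,[0,2]]*1000,1)) for v in range(270,312,3)])
E
python3 - <<'E'
import cv2
p=cv2.imread('pics/w8.png')[230:330,300:560]; cv2.imwrite('pics/w8d.png',cv2.resize(p,None,fx=3,fy=3,interpolation=cv2.INTER_NEAREST))
E
```

```text
(760, 295) 0 [[0.536  0.1075 0.    ]]
(760, 334) 0.03 [[0.5357 0.0918 0.03  ]]
(700, 312) 0.018 [[0.5351 0.08   0.018 ]]
(560, 315) 0.018 [[0.5383 0.0387 0.018 ]]
(700, 334) 0.03 [[0.5366 0.075  0.03  ]]
(560, 335) 0.03 [[0.539  0.0359 0.03  ]]
(710, 238) 0.018 [[0.512  0.0784 0.018 ]]
(725, 242) 0.018 [[0.513 0.083 0.018]]
(722, 308) 0.018 [[0.5335 0.0862 0.018 ]]
(722, 311) 0.018 [[0.5344 0.0864 0.018 ]]
400 [(270, np.float64(526.7), np.float64(19.2)), (273, np.float64(528.9), np.float64(18.5)), (276, np.float64(530.3), np.float64(19.7)), (279, np.float64(532.7), np.float64(18.5)), (282, np.float64(534.7), np.float64(18.2)), (285, np.float64(536.4), np.float64(18.6)), (288, np.float64(538.1), np.float64(19.2)), (291, np.float64(538.0), np.float64(23.5)), (294, np.float64(538.1), np.float64(27.3)), (297, np.float64(538.5), np.float64(30.5)), (300, np.float64(540.5), np.float64(30.0)), (303, np.float64(542.1), np.float64(30.6)), (306, np.float64(544.1), np.float64(30.3)), (309, np.float64(546.3), np.float64(29.8))]
460 [(270, np.float64(524.7), np.float64(19.6)), (273, np.float64(526
[... 1089 characters left out ...]
, np.float64(541.7), np.float64(30.9)), (309, np.float64(543.6), np.float64(30.8))]
500 [(270, np.float64(530.7), np.float64(0.3)), (273, np.float64(533.0), np.float64(-0.4)), (276, np.float64(534.8), np.float64(0.4)), (279, np.float64(535.4), np.float64(3.8)), (282, np.float64(535.3), np.float64(9.2)), (285, np.float64(535.5), np.float64(13.4)), (288, np.float64(535.4), np.float64(18.0)), (291, np.float64(535.7), np.float64(21.8)), (294, np.float64(535.3), np.float64(26.8)), (297, np.float64(536.1), np.float64(29.1)), (300, np.float64(537.1), np.float64(30.8)), (303, np.float64(539.1), np.float64(30.7)), (306, np.float64(541.1), np.float64(30.2)), (309, np.float64(543.0), np.float64(30.3))]
```

View pics/w8d.png

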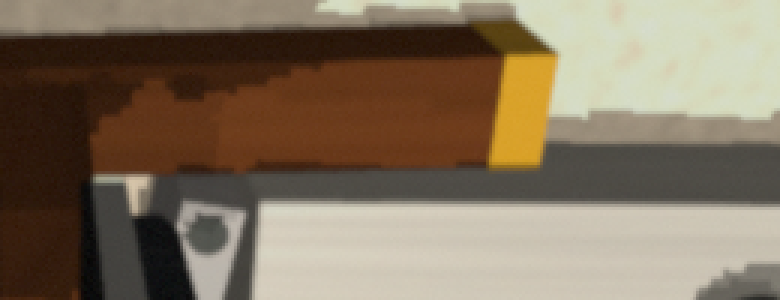

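```bash
python3 -m crank '[[[0,0,-0.012],[-0.15,0,0],1],[[0,0,0],[-0.02,0.3,0],1],[[0,0,0],[-0.02,0.5,0],1],[[0,0,0],[-0.02,0.5,0],1],[[0,0,0],[-0.02,0.5,0],1],[[0,0,0],[-0.02,0.5,0],1],[[0,0,0],[-0.03,0.5,0],1],[[0,0,0],[-0.02,0.5,0],1],[[0,0,0],[-0.02,0.3,0],1],[[0,0,0],[-0.02,0.3,0],1],[[0,0,0],[0,0,0],1]]' | cut -c1-60;  python3 look.py w9; python3 gap.py w9 0.027 0.537
```

```text
time_s: 11.25
tcp_pos: [0.5281, 0.0249, 0.056]
eef_rot: [0.061, -3.14, 0.004]
contact_force: [-5.6, -4.7, -0.5]
finger_gap: 0.012
11.25 [-5.64695398 -4.72405181 -0.46277363] [0.52808129 0.02493389 0.05598096] [-1.13483503  1.36354783 -0.08007706]
yaw 92.21159633742775
bar: x@y0=0.5380 yaw=2.61 n=38 s=0.0001
stock edge pol 1 x@y.05=0.5431 yaw=2.66 n=37 s=0.0000
stock edge pol -1 x@y.05=0.5357 yaw=2.89 n=40 s=0.0004
```

View pics/w9c.png

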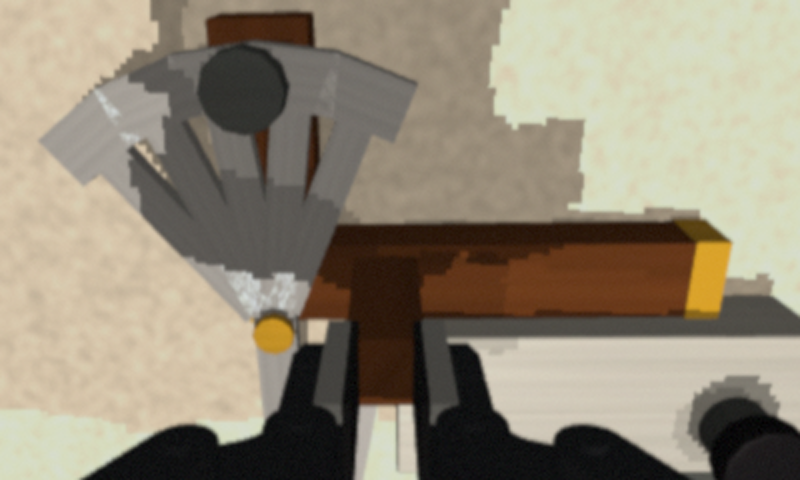

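```bash
python3 -m crank '[[[0,0,0],[-0.01,0.4,0],1],[[0,0,0],[-0.01,0.3,0],1],[[0,0,0],[0,0.2,0],1],[[0,0,0],[0,0,0],1],[[0,0,0],[0,0,0],1]]' | cut -c1-60;  python3 -c "
from rig import *
print(get_state()['wrist_torque'])"; python3 -m crank '[[[0,0,0],[0,0.1,0],1],[[0,0,0],[0,0.1,0],1],[[0,0,0],[0,0,0],1]]' | cut -c1-60;  python3 -c "
from rig import *
print(get_state()['wrist_torque'])"
```

```text
time_s: 11.8
tcp_pos: [0.5277, 0.0335, 0.056]
eef_rot: [0.06, -3.14, 0.005]
contact_force: [-6.3, -6.7, -0.3]
finger_gap: 0.0125
[-1.39236072  1.43580897 -0.06968343]
time_s: 12.1
tcp_pos: [0.5277, 0.0351, 0.0561]
eef_rot: [0.06, -3.14, 0.006]
contact_force: [-6.9, -7.8, 0.6]
finger_gap: 0.0126
[-1.69618184  1.51930712 -0.08526874]
```

```bash
python3 -m crank '[[[0,0,0],[0,0.1,0],1],[[0,0,0],[0,0.05,0],1],[[0,0,0],[0,0,0],1]]' | cut -c1-60;  python3 look.py w10; python3 gap.py w10 0.037 0.537
```

```text
time_s: 12.4
tcp_pos: [0.5277, 0.0364, 0.0561]
eef_rot: [0.059, -3.14, 0.007]
contact_force: [-6.6, -8.8, 1.6]
finger_gap: 0.0121
12.4 [-6.58205715 -8.79007236  1.63954567] [0.52772142 0.03642746 0.05606889] [-1.77795834  1.49501777 -0.05785291]
yaw 92.16360755366338
bar: x@y0=0.5381 yaw=2.71 n=34 s=0.0001
stock edge pol 1 x@y.05=0.5436 yaw=2.66 n=40 s=0.0000
stock edge pol -1 x@y.05=0.5356 yaw=2.68 n=40 s=0.0004
```

View pics/w10.png

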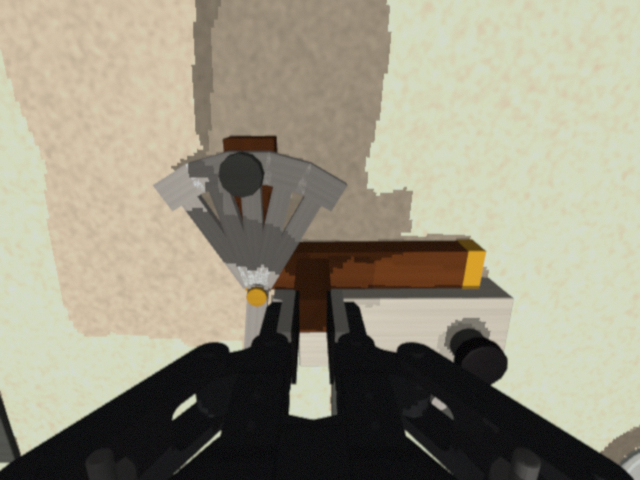

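```bash
cat > ang.py <<'E'
from h import *
import sys
f=np.load(sys.argv[1]+".npz"); T=f['T'];W=cloud(f['p'],f['d'],T,"wrist")
tp=np.array([float(sys.argv[2]),float(sys.argv[3])]); yaw=np.radians(float(sys.argv[4]))
bx=np.array([np.cos(yaw),np.sin(yaw)]); by=np.array([-bx[1],bx[0]])
piv=tp+11.5e-3*bx-32e-3*by
print("pivot est",piv)
# pivot screw from image: yellow blob near
hsv=cv2.cvtColor(f['p'],cv2.COLOR_BGR2HSV); m=cv2.inRange(hsv,(15,120,120),(35,255,255))
n,l,s,c=cv2.connectedComponentsWithStats(m)
for i in range(1,n):
    if s[i,4]>60: print("brass",c[i],s[i,4],onplane(c[i],.028,T,"wrist")[0])
m=(W[...,2]>.0205)&(W[...,2]<.032); 
d=W[...,:2]-piv; lx=d@bx; ly=d@by
m&=(lx<-.015)&(np.hypot(lx,ly)<.09)
m=cv2.morphologyEx(m.astype(np.uint8),cv2.MORPH_OPEN,np.ones((3,3)))
v,u=np.nonzero(m); P=onplane(np.c_[u,v],.024,T,"wrist")[:,:2]-piv
a=np.degrees(np.arctan2(P@by,-(P@bx))); r=np.hypot(P@bx,P@by)
k=(r>.058)&(r<.076)
print("fan angles",np.percentile(a[k],[.5,2,98,99.5]),"mid",np.mean(np.percentile(a[k],[1,99])), "rmax",np.percentile(r,99))
E
python3 ang.py w4 .5152 -.0124 2.9 ; python3 ang.py w10 .5277 .0364 2.65
```

```text
pivot est [ 0.52830425 -0.0437772 ]
brass [472.06010929 275.55737705] 732 [0.53836273 0.11288367 0.028     ]
brass [256.52040816 304.14965986] 294 [ 0.57025431 -0.05524631  0.028     ]
pivot est [0.54066721 0.00496592]
brass [473.26483357 268.66136035] 691 [0.51791113 0.12388402 0.028     ]
brass [256.18794326 296.96099291] 282 [0.54016915 0.00406399 0.028     ]
fan angles [-40.50029281 -38.94070605  37.60570677  38.8636097 ] mid -0.7368404137720468 rmax 0.0861652303844003Traceback (most recent call last):
  File "ang.py", line 20, in <module>
    print("fan angles",np.percentile(a[k],[.5,2,98,99.5]),"mid",np.mean(np.percentile(a[k],[1,99])), "rmax",np.percentile(r,99))
                       ~~~~~~~~~~~~~^^^^^^^^^^^^^^^^^^^^^
    return _quantile_unchecked(
        a, q, axis, out, overwrite_input, method, keepdims, weights)
    return _ureduce(a,
                    func=_quantile_ureduce_func,
    ...<5 lines>...
                    overwrite_input=overwrite_input,
                    method=method)
    r = func(a, **kwargs)
    result = _quantile(arr,
                       quantiles=q,
    ...<2 lines>...
                       out=out,
                       weights=wgt)
    slices_having_nans = np.isnan(arr[-1, ...])
                                  ~~~^^^^^^^^^
IndexError: index -1 is out of bounds for axis 0 with size 0
```

```bash
python3 ang.py w1 .505 .256 18.43 ; for w in "w9 .528 .0249"; do python3 ang.py $w 2.8;done; python3 - <<'E'
from rig import *
import numpy as np
# blade/fence seen by top & scene?
import cv2
p,d=snapshot("scene"); cv2.imwrite("pics/s10.png",p); cv2.imwrite("pics/s10c.png",cv2.resize(p[230:400,250:550],None,fx=2.6,fy=2.6,interpolation=cv2.INTER_CUBIC))
E
```

```text
pivot est [0.52602684 0.22927694]
brass [396.48341232 210.88151659] 211 [0.47262329 0.34162199 0.028     ]
brass [276.94252874 224.14942529] 87 [0.52469685 0.22964633 0.028     ]
fan angles [-59.53171019 -58.2802118   15.93300892  17.35227469] mid -21.162322107228896 rmax 0.08650551126079992
pivot est [ 0.54104946 -0.00650002]
brass [473.29461756 268.98583569] 706 [0.51841512 0.11253013 0.028     ]
brass [256.2877193  297.29473684] 285 [ 0.54068476 -0.00726596  0.028     ]
fan angles [-48.41323861 -46.90441824  29.40878272  30.60066034] mid -8.852150326160915 rmax 0.08594782919917937
```

View pics/s10c.png

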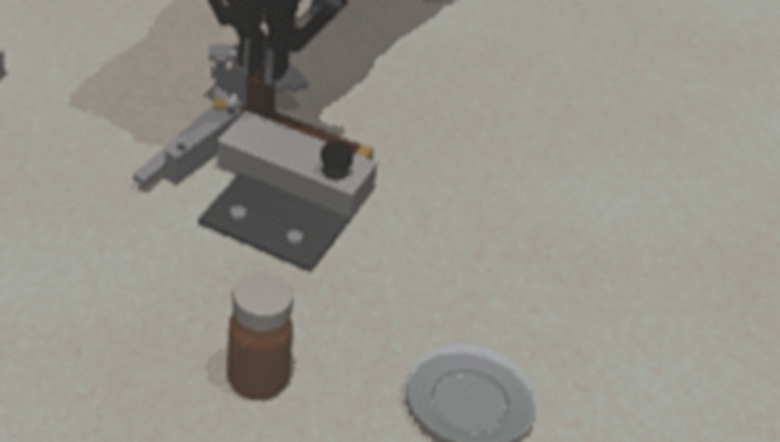

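```bash
python3 -m crank '[[[0,0,0],[-0.02,0.1,0.03],1],[[0,0,0],[0,0.1,0.02],1],[[0,0,0],[0,0,0],1],[[0,0,0],[0,0,0],1]]' | cut -c1-60;  python3 look.py w11; python3 gap.py w11 0.037 0.537; python3 ang.py w11 .5277 .0384 2.65
```

```text
time_s: 12.9
tcp_pos: [0.5276, 0.0391, 0.0563]
eef_rot: [0.06, -3.14, 0.004]
contact_force: [-5.8, -5.7, -1.9]
finger_gap: 0.0121
12.9 [-5.80491528 -5.73378352 -1.93042676] [0.52755784 0.03911035 0.05626209] [-1.35399497  1.1972111  -0.04490478]
yaw 92.18566033126785
bar: x@y0=0.5382 yaw=2.86 n=33 s=0.0001
stock edge pol 1 x@y.05=0.5436 yaw=2.66 n=40 s=0.0000
stock edge pol -1 x@y.05=0.5356 yaw=2.74 n=39 s=0.0004
pivot est [0.54066721 0.00696592]
brass [472.84649123 268.58918129] 684 [0.51782457 0.12657696 0.028     ]
brass [256.09540636 297.13780919] 283 [0.54023055 0.00674625 0.028     ]
fan angles [-38.15609159 -36.65914884  39.90297424  41.21913068] mid 1.5779259945785142 rmax 0.08616324382774002
```

```bash
python3 -m crank '[[[0,0,0],[0,0.1,0],1],[[0,0,0],[0,0,0],1],[[0,0,0],[0,0,0],1]]' | cut -c1-60;  python3 -m crank '[[[0,0,0],[0,0.1,0],1],[[0,0,0],[0,0,0],1],[[0,0,0],[0,0,0],1]]' | cut -c1-60; python3 look.py w12; python3 gap.py w12 0.037 0.537; python3 ang.py w12 .5277 .0404 2.65
```

```text
time_s: 13.25
tcp_pos: [0.5275, 0.0399, 0.0563]
eef_rot: [0.06, -3.14, 0.005]
contact_force: [-5.4, -6.4, -1.6]
finger_gap: 0.0121
time_s: 13.55
tcp_pos: [0.5276, 0.0402, 0.0564]
eef_rot: [0.059, -3.14, 0.007]
contact_force: [-6.1, -9.5, -1.5]
finger_gap: 0.0121
13.55 [-6.14242616 -9.45310972 -1.46899929] [0.52758503 0.04016607 0.05635123] [-1.95927129  1.29304711 -0.05777691]
yaw 92.15228759630776
bar: x@y0=0.5383 yaw=2.93 n=36 s=0.0001
stock edge pol 1 x@y.05=0.5436 yaw=2.66 n=40 s=0.0000
stock edge pol -1 x@y.05=0.5358 yaw=2.84 n=38 s=0.0003
pivot est [0.54066721 0.00896592]
brass [472.91788856 268.51466276] 682 [0.51780073 0.12753318 0.028     ]
brass [255.98576512 296.886121  ] 281 [0.54012731 0.00764512 0.028     ]
fan angles [-38.10413101 -36.59398431  40.45025346  41.95802665] mid 1.8316915118908135 rmax 0.0865517549563427
```

```bash
python3 -m crank '[[[0,0,0],[0.08,0.05,0],1],[[0,0,0],[0.07,0,0],1],[[0,0,0],[0,0,0],1],[[0,0,0],[0,0,0],1],[[0,0,0],[0,0,0],1]]' | cut -c1-60;  python3 look.py w13; python3 gap.py w13 0.037 0.537; python3 ang.py w13 .5277 .0395 2.65
```

```text
time_s: 14.1
tcp_pos: [0.5283, 0.0403, 0.0564]
eef_rot: [0.058, -3.138, 0.009]
contact_force: [-7.6, -10.3, 1.5]
finger_gap: 0.0121
14.1 [ -7.58303536 -10.25115002   1.50819326] [0.52828478 0.04026785 0.05642426] [-2.22575694  1.83612156 -0.05179099]
yaw 92.13513503500894
bar: x@y0=0.5382 yaw=2.84 n=32 s=0.0001
stock edge pol 1 x@y.05=0.5436 yaw=2.66 n=40 s=0.0000
stock edge pol -1 x@y.05=0.5359 yaw=2.96 n=40 s=0.0004
pivot est [0.54066721 0.00806592]
brass [473.13521545 267.81426449] 673 [0.51808856 0.12767997 0.028     ]
brass [255.86690647 295.94244604] 278 [0.54024944 0.00763804 0.028     ]
fan angles [-37.86454761 -36.57034043  41.75228609  65.68476768] mid 2.519350294913469 rmax 0.08686580443328697
```

View pics/w13.png

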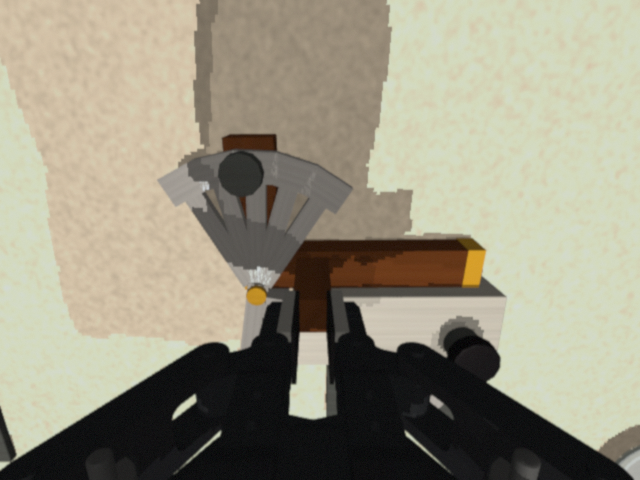

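```bash
python3 -m crank '[[[0,0,0],[0.08,0.05,0],1],[[0,0,0],[0,0,0],1],[[0,0,0],[0,0,0],1],[[0,0,0],[0,0,0],1]]' | cut -c1-60; python3 look.py w14; python3 gap.py w14 0.037 0.537; python3 ang.py w14 .5277 .0395 2.65
```

```text
time_s: 14.55
tcp_pos: [0.5288, 0.0404, 0.0565]
eef_rot: [0.058, -3.138, 0.01]
contact_force: [-8.7, -11.2, 2.0]
finger_gap: 0.0122
14.55 [ -8.74403507 -11.22101168   2.00358487] [0.52881794 0.04036399 0.05652063] [-2.56014887  2.05776179 -0.09129329]
yaw 92.11908709246256
bar: x@y0=0.5383 yaw=3.00 n=32 s=0.0001
stock edge pol 1 x@y.05=0.5436 yaw=2.66 n=40 s=0.0000
stock edge pol -1 x@y.05=0.5358 yaw=2.86 n=40 s=0.0004
pivot est [0.54066721 0.00806592]
brass [473.35082459 266.98650675] 667 [0.51813635 0.12778179 0.028     ]
brass [255.92057762 295.2166065 ] 277 [0.54034638 0.00771428 0.028     ]
fan angles [-38.13338576 -36.93319825  70.69586736  71.60480812] mid 16.79892053834987 rmax 0.08708521622832685
```

```bash
python3 -m crank '[[[0,0,0],[-0.05,-0.05,0],1],[[0,0,0],[0,0,0],0.8],[[0,0,0],[0,0,0],0.65],[[0,0,0],[0,0,0],0.5],[[0,0,0],[0,0,0],0.4],[[0,0,0],[0,0,0],0.4]]' | cut -c1-60; python3 look.py w15; python3 gap.py w15 0.037 0.537; python3 ang.py w15 .5277 .0395 2.65
```

```text
time_s: 15.2
tcp_pos: [0.5309, 0.0433, 0.057]
eef_rot: [-0.063, 3.139, 0.001]
contact_force: [0.3, -0.3, -0.9]
finger_gap: 0.0514
15.2 [ 0.29927256 -0.2747029  -0.8802567 ] [0.5309251  0.04330483 0.05700364] [-0.03954716 -0.09034238  0.02622844]
yaw 92.2922353126115
bar: x@y0=0.5377 yaw=2.65 n=32 s=0.0001
stock edge pol 1 x@y.05=0.5433 yaw=2.62 n=40 s=0.0001
stock edge pol -1 x@y.05=0.5368 yaw=5.48 n=36 s=0.0018
pivot est [0.54066721 0.00806592]
brass [466.80913978 260.05913978] 744 [0.516264  0.1270004 0.028    ]
brass [249.55902778 285.75694444] 288 [0.53676575 0.00731132 0.028     ]
fan angles [-34.35447903 -32.75820832  38.21778016  39.70352809] mid 2.702366556829862 rmax 0.08291867449263986
```

View pics/w15.png

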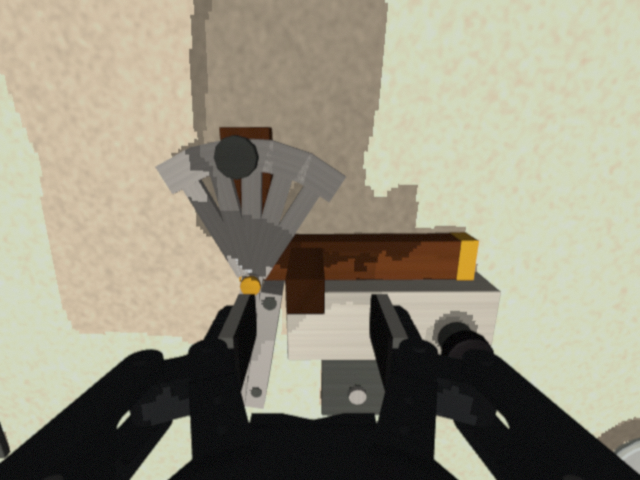

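```bash
python3 - <<'E'
from h import *
for w in ("w14","w15"):
    f=np.load(w+".npz");T=f['T'];W=cloud(f['p'],f['d'],T,"wrist")
    for u in (360,400,440):
        print(w,u,[ (v,*np.round(np.mean(W[v,u-4:u+5][:,[0,2]],0)*1000,1)) for v in range(270,304,2)])
    p=f['p'][225:320,230:500]; cv2.imwrite('pics/'+w+'d.png',cv2.resize(p,None,fx=2.9,fy=2.9,interpolation=cv2.INTER_NEAREST))
    print(T[:3,3])
E
```

```text
w14 360 [(270, np.float64(525.7), np.float64(19.9)), (272, np.float64(527.0), np.float64(20.0)), (274, np.float64(528.4), np.float64(19.5)), (276, np.float64(nan), np.float64(nan)), (278, np.float64(531.0), np.float64(19.3)), (280, np.float64(532.3), np.float64(19.3)), (282, np.float64(533.6), np.float64(19.0)), (284, np.float64(534.9), np.float64(19.0)), (286, np.float64(536.2), np.float64(19.1)), (288, np.float64(537.3), np.float64(19.4)), (290, np.float64(537.0), np.float64(22.9)), (292, np.float64(537.1), np.float64(25.3)), (294, np.float64(537.2), np.float64(27.9)), (296, np.float64(537.4), np.float64(30.0)), (298, np.float64(538.4), np.float64(30.4)), (300, np.float64(539.6), np.float64(30.5)), (302, np.float64(541.0), np.float64(30.2))]
w14 400 [(270, np.float64(524.8), np.float64(19.7)), (272, np.float64(526.1), np.float64(19.6)), (274, np.float64(527.5), np.float64(19.4)), (276, np.float64(528.8), np.float64(19.3)), (278, np.float64(nan), np.float64(nan)), (280, np.float64(531.2), np.float64(19.6)), (282, np.float64(532.6), np.float64(19.1)), (284, np.float64(534.0), np.floa
[... 2799 characters left out ...]
t64(18.4)), (274, np.float64(529.0), np.float64(18.4)), (276, np.float64(530.2), np.float64(18.6)), (278, np.float64(531.5), np.float64(18.6)), (280, np.float64(534.3), np.float64(14.9)), (282, np.float64(534.6), np.float64(17.4)), (284, np.float64(534.5), np.float64(20.4)), (286, np.float64(534.5), np.float64(23.3)), (288, np.float64(534.6), np.float64(25.9)), (290, np.float64(nan), np.float64(nan)), (292, np.float64(nan), np.float64(nan)), (294, np.float64(536.1), np.float64(30.7)), (296, np.float64(537.3), np.float64(30.6)), (298, np.float64(538.7), np.float64(30.4)), (300, np.float64(539.8), np.float64(30.6)), (302, np.float64(541.1), np.float64(30.5))]
[0.4529328  0.0393203  0.20602725]
```

View pics/w15d.png

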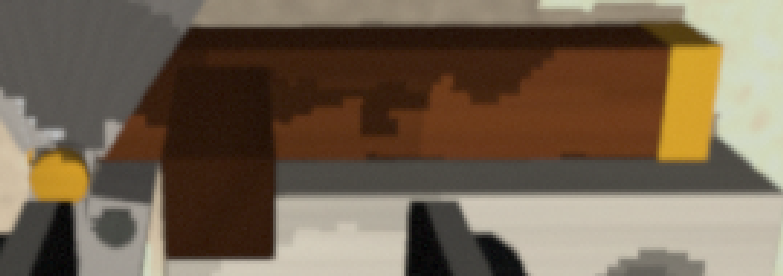

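View pics/w14d.png

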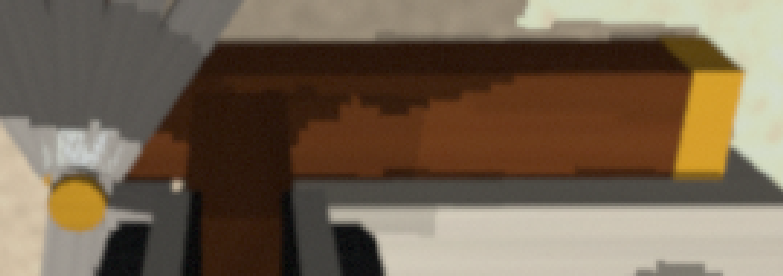

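```bash
python3 -m crank '[[[0,0,0],[0,0,2],0.2],[[0,0,0.127],[-0.2,0,2],0],[[0,0,0.145],[-0.5,-0.4,0],0],[[0,0,0.145],[0,0,0],0],[[0,0,0.145],[0,0,0],0],[[0,0,0.145],[0,0,0],0],[[0,0,0.145],[0,0,0],0],[[0,0,0.145],[0,0,0],0],[[0,0,0.145],[0,0,0],0],[[0,0,0.145],[0,0,0],0],[[0,0,0.145],[0,0,0],0],[[0,0,0.145],[0,0,0],0]]' | cut -c1-60; python3 -m crank '[[[0,0,0],[0,0,0],0]]' >/dev/null;  python3 look.py w16
```

```text
time_s: 16.45
tcp_pos: [0.5233, 0.0392, 0.0966]
eef_rot: [-2.278, 2.162, -0.0]
contact_force: [-0.2, -0.1, -0.2]
finger_gap: 0.0855
16.55 [-1.10430697 -0.27879248 -0.37296343] [0.52318549 0.03918563 0.09663835] [-0.04178996 -0.00073749  0.04364601]
yaw 2.664145744217876
```

View pics/w16.png

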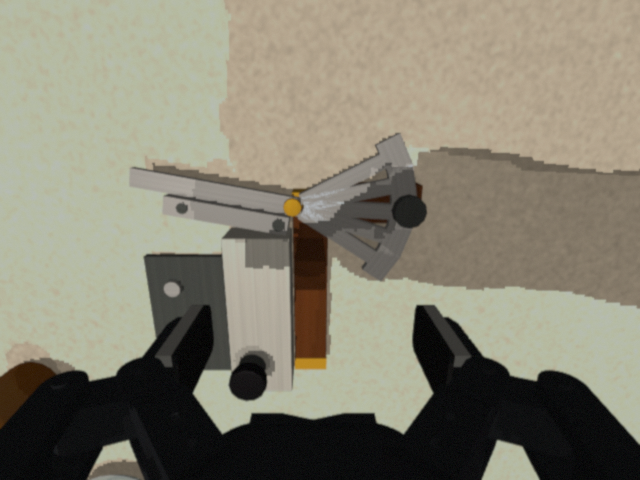

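```bash
cat > meas.py <<'E'
from h import *
import sys
# generic: measure edges of blade,fence,bar,stock,post in a wrist picture with camera at -y side, jig origin given
w=sys.argv[1]; O=np.array([float(sys.argv[2]),float(sys.argv[3])]); yaw=np.radians(float(sys.argv[4]))
f=np.load(w+".npz");T=f['T'];W=cloud(f['p'],f['d'],T,"wrist")
bx=np.array([np.cos(yaw),np.sin(yaw)]); by=np.array([-bx[1],bx[0]])
L=np.stack([(W[...,:2]-O)@bx,(W[...,:2]-O)@by],-1)
def reg(name,x0,x1,y0,y1,z0,z1,z,ang):
    m=(L[...,0]>x0)&(L[...,0]<x1)&(L[...,1]>y0)&(L[...,1]<y1)&(W[...,2]>z0)&(W[...,2]<z1)
    try:
        r,P,mm=fitrect(m,z,T,"wrist")
    except Exception as e: print(name,"none",e); return
    Q=np.c_[(P-O)@bx,(P-O)@by]
    e=edgeangles(Q,np.radians(ang))
    B=cv2.boxPoints(cv2.minAreaRect((Q*1000).astype(np.float32)))
    # plane fit
    pts=W[mm>0]; A=np.c_[(pts[:,:2]-O)@bx,(pts[:,:2]-O)@by,np.ones(len(pts))]
    c=np.linalg.lstsq(A,pts[:,2],rcond=None)[0]
    print(name,"edges deg(block)",[round(float(x[0]),2) for x in e],"box mm",np.round(B,1).tolist(),"zmean %.1f slope x %.3f y %.3f"%(pts[:,2].mean()*1e3,c[0],c[1]))
reg("stock",-.045,.003,.05,.14,.0125,.0235,.018,90)
reg("bar",-.01,.06,.012,.10,.0265,.034,.030,90)
reg("fence",.003,.1,-.06,.011,.0272,.034,.030,-10)
reg("blade",.012,.14,-.09,.012,.0205,.0262,.024,-10)
reg("post",-.05,.02,.0,.06,.058,.075,.064,90)
reg("button",-.11,-.05,-.04,.03,.036,.055,.043,90)
E
python3 meas.py w16 .5385 .0135 2.65
```

```text
stock edges deg(block) [90.44, 89.19] box mm [[-24.700000762939453, 56.79999923706055], [-0.699999988079071, 56.79999923706055], [-0.699999988079071, 124.69999694824219], [-24.700000762939453, 124.69999694824219]] zmean 18.6 slope x 0.004 y 0.000
bar edges deg(block) [90.04, 89.74] box mm [[0.5, 13.100000381469727], [45.599998474121094, 12.899999618530273], [46.0, 99.80000305175781], [0.800000011920929, 99.9000015258789]] zmean 30.6 slope x 0.001 y 0.001
fence edges deg(block) [169.72, 169.82] box mm [[1.100000023841858, -0.699999988079071], [79.5, -15.0], [81.80000305175781, -2.299999952316284], [3.4000000953674316, 12.0]] zmean 30.6 slope x 0.005 y 0.030
blade edges deg(block) [169.36, 169.12] box mm [[10.199999809265137, -15.0], [100.9000015258789, -31.799999237060547], [103.5, -18.0], [12.699999809265137, -1.2999999523162842]] zmean 24.5 slope x 0.005 y 0.024Traceback (most recent call last):
  File "meas.py", line 24, in <module>
    reg("post",-.05,.02,.0,.06,.058,.075,.064,90)
    ~~~^^^^^^^^^^^^^^^^^^^^^^^^^^^^^^^^^^^^^^^^^^
  File "meas.py", line 14, in reg
    e=edgeangles(Q,np.radians(ang))
  File "h.py", line 44, in edgeangles
    vx,vy,x,y=cv2.fitLine(pts,cv2.DIST_HUBER,0,.01,.01).ravel()
              ~~~~~~~~~~~^^^^^^^^^^^^^^^^^^^^^^^^^^^^^^
cv2.error: OpenCV(4.12.0) /io/opencv/modules/imgproc/src/linefit.cpp:50: error: (-215:Assertion failed) count > 0 in function 'fitLine2D_wods'
```

```bash
sed -i 's/^    e=edgeangles.*/    try: e=edgeangles(Q,np.radians(ang))\n    except Exception: e=[]/' meas.py; python3 meas.py w16 .5385 .0135 2.65 | tail -2; python3 -m crank '[[[0,0,0],[0.14,-0.13,-1],0.3],[[0,0,0],[0,0,-2],0.4],[[0,0,0],[0,0,-1.1],0.5],[[0,0,0],[0,0,0],0.7],[[0,0,0],[0,0,0],1],[[0,0,0],[0,0,0],1],[[0,0,0],[0,0,0],1]]' 60; python3 look.py w17;  python3 meas.py w17 .5385 .0135 2.65
```

```text
post edges deg(block) [] box mm [[-21.799999237060547, 15.199999809265137], [-4.0, 15.199999809265137], [-4.0, 34.29999923706055], [-21.799999237060547, 34.29999923706055]] zmean 64.2 slope x 0.003 y 0.084
button edges deg(block) [] box mm [[-86.9000015258789, -6.300000190734863], [-71.4000015258789, -21.100000381469727], [-58.29999923706055, -7.400000095367432], [-73.80000305175781, 7.400000095367432]] zmean 43.0 slope x -0.076 y 0.064
time_s: 17.3
tcp_pos: [0.5242, 0.0377, 0.0556]
eef_rot: [2.271, -2.17, -0.001]
contact_force: [0.7, -0.2, -3.9]
finger_gap: 0.0147
17.3 [ 0.69547779 -0.24756422 -3.91606182] [0.5242112  0.03771638 0.05558814] [ 0.08117416 -0.01128453  0.00219416]
yaw 2.6108643997962133
stock edges deg(block) [87.42, 89.95] box mm [[-25.600000381469727, 124.0999984741211], [-25.5, 64.30000305175781], [-1.2999999523162842, 64.30000305175781], [-1.399999976158142, 124.0999984741211]] zmean 18.8 slope x 0.005 y -0.003
bar edges deg(block) [89.76, 54.73] box mm [[0.6000000238418579, 12.899999618530273], [45.599998474121094, 12.899999618530273], [45.70000076293945, 69.59999
[... 242 characters left out ...]
] zmean 30.6 slope x 0.006 y 0.039
blade edges deg(block) [164.31, 19.33] box mm [[11.199999809265137, -15.600000381469727], [44.5, -21.100000381469727], [46.79999923706055, -7.099999904632568], [13.5, -1.600000023841858]] zmean 25.3 slope x 0.001 y -0.042
post edges deg(block) [] box mm [[-27.899999618530273, 34.79999923706055], [-27.899999618530273, 14.399999618530273], [1.0, 14.399999618530273], [0.8999999761581421, 34.900001525878906]] zmean 65.7 slope x 0.018 y -0.142
button edges deg(block) [] box mm [[-87.5999984741211, -6.400000095367432], [-71.5999984741211, -21.700000762939453], [-58.400001525878906, -7.900000095367432], [-74.5, 7.400000095367432]] zmean 43.0 slope x -0.094 y 0.083
```

View pics/w17.png

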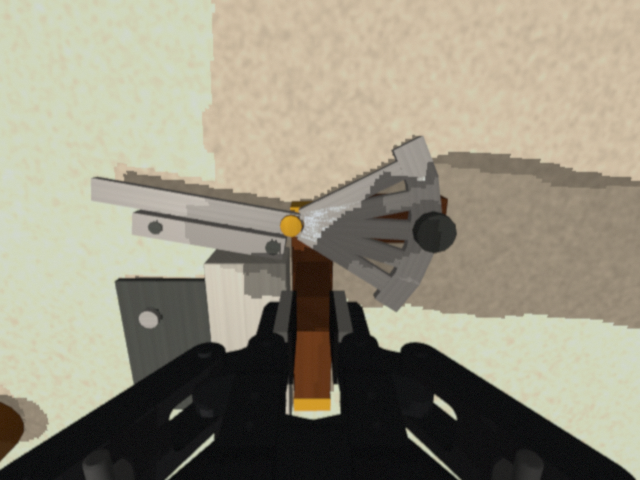

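```bash
python3 -m crank '[[[0,0,0],[0.1,0,0],1],[[0,0,0],[0.1,0,0],1],[[0,0,0],[0,0,0],1],[[0,0,0],[0,0,0],1]]' 100| cut -c1-60; python3 -m crank '[[[0,0,0],[0.1,0,0],1],[[0,0,0],[0,0,0],1],[[0,0,0],[0,0,0],1]]' | cut -c1-60;  python3 -m crank '[[[0,0,0],[0,0.1,0],1],[[0,0,0],[0,0,0],1],[[0,0,0],[0,0,0],1]]' | cut -c1-60; python3 look.py w18;  python3 meas.py w18 .5385 .0135 2.65
```

```text
time_s: 17.75
tcp_pos: [0.5263, 0.0377, 0.0555]
eef_rot: [2.272, -2.17, -0.0]
contact_force: [0.3, 0.2, -4.5]
finger_gap: 0.0125
time_s: 18.05
tcp_pos: [0.5268, 0.0376, 0.0553]
eef_rot: [2.271, -2.169, -0.001]
contact_force: [-2.3, -0.3, -3.9]
finger_gap: 0.0125
time_s: 18.35
tcp_pos: [0.5269, 0.0382, 0.0554]
eef_rot: [2.27, -2.169, -0.0]
contact_force: [-2.9, -4.7, -2.7]
finger_gap: 0.0124
18.35 [-2.8816589  -4.70905426 -2.73671372] [0.52686723 0.03819954 0.055397  ] [-0.80253695  0.77429718  0.01080103]
yaw 2.6047382007164117
stock edges deg(block) [84.16, 94.78] box mm [[-23.5, 124.9000015258789], [-23.399999618530273, 64.4000015258789], [1.2000000476837158, 64.4000015258789], [1.2000000476837158, 125.0]] zmean 18.7 slope x 0.003 y 0.002
bar edges deg(block) [90.21, 52.93] box mm [[0.6000000238418579, 13.100000381469727], [45.70000076293945, 13.100000381469727], [45.70000076293945, 69.69999694824219], [0.699999988079071, 69.80000305175781]] zmean 30.5 slope x -0.000 y 0.008
fence edges deg(block) [169.85, 169.82] box mm [[1.100000023841858, -1.100000023841858], [79.4000015258789, -14.899999618530273], [81.80000305175781, -1.7999999523162842], [3.5, 12.100000381469727]] zmean 30.6 slope x 0.006 y 0.035
blade edges deg(block) [169.63, 169.14] box mm [[10.300000190734863, -14.899999618530273], [102.69999694824219, -31.5], [105.19999694824219, -17.700000762939453], [12.800000190734863, -1.0]] zmean 24.5 slope x 0.006 y 0.044
post edges deg(block) [] box mm [[-24.299999237060547, 35.099998474121094], [-24.299999237060547, 14.699999809265137], [2.299999952316284, 14.699999809265137], [2.299999952316284, 35.099998474121094]] zmean 65.8 slope x 0.004 y -0.177
button edges deg(block) [] box mm [[-85.30000305175781, -5.5], [-70.0999984741211, -21.299999237060547], [-56.20000076293945, -8.0], [-71.4000015258789, 7.900000095367432]] zmean 43.2 slope x -0.109 y 0.086
```

```bash
python3 -m crank '[[[0,0,0],[0.08,0.03,0],1],[[0,0,0],[0,0,0],1],[[0,0,0],[0,0,0],1]]' | cut -c1-60; python3 -m crank '[[[0,0,0],[0.06,0.02,0],1],[[0,0,0],[0,0,0],1],[[0,0,0],[0,0,0],1],[[0,0,0],[0,0,0],1]]' | cut -c1-60; python3 look.py w19;  python3 meas.py w19 .5385 .0135 2.65
```

```text
time_s: 18.7
tcp_pos: [0.5272, 0.0382, 0.0555]
eef_rot: [2.269, -2.169, -0.0]
contact_force: [-4.9, -4.6, -1.8]
finger_gap: 0.0124
time_s: 19.1
tcp_pos: [0.5274, 0.0383, 0.0555]
eef_rot: [2.269, -2.169, -0.001]
contact_force: [-6.1, -5.2, -0.7]
finger_gap: 0.0125
19.1 [-6.08703704 -5.20435654 -0.74892411] [0.527441   0.03827199 0.05548044] [-1.13831198e+00  1.36947180e+00  1.00637901e-03]
yaw 2.5871642085022017
stock edges deg(block) [85.22, 95.96] box mm [[-23.0, 64.5], [1.100000023841858, 64.5], [1.100000023841858, 125.0], [-23.0, 125.0]] zmean 18.8 slope x -0.011 y 0.002
bar edges deg(block) [90.08, 52.82] box mm [[0.6000000238418579, 12.699999809265137], [45.70000076293945, 12.600000381469727], [45.70000076293945, 69.69999694824219], [0.699999988079071, 69.80000305175781]] zmean 30.5 slope x -0.001 y 0.007
fence edges deg(block) [170.25, 169.89] box mm [[1.100000023841858, -1.0], [79.4000015258789, -14.899999618530273], [81.69999694824219, -1.899999976158142], [3.4000000953674316, 12.0]] zmean 30.6 slope x 0.007 y 0.039
blade edges deg(block) [169.56, 169.05] box mm [[10.300000190734863, -14.699999809265137], [101.69999694824219, -31.299999237060547], [104.19999694824219, -17.600000381469727], [12.800000190734863, -1.0]] zmean 23.8 slope x -0.008 y 0.035
post edges deg(block) [] box mm [[-23.799999237060547, 14.300000190734863], [2.9000000953674316, 14.300000190734863], [2.9000000953674316, 35.20000076293945], [-23.700000762939453, 35.20000076293945]] zmean 65.8 slope x -0.010 y -0.180
button edges deg(block) [] box mm [[-85.4000015258789, -5.800000190734863], [-69.30000305175781, -21.200000762939453], [-56.0, -7.300000190734863], [-72.0999984741211, 8.100000381469727]] zmean 44.1 slope x -0.116 y 0.093
```

```bash
python3 - <<'E'
from h import *
f=np.load("w18.npz");T=f['T']
p=f['p'][160:290,80:330]; cv2.imwrite('pics/w18d.png',cv2.resize(p,None,fx=3.2,fy=3.2,interpolation=cv2.INTER_CUBIC))
E
```

```text
(no output)
```

View pics/w18d.png

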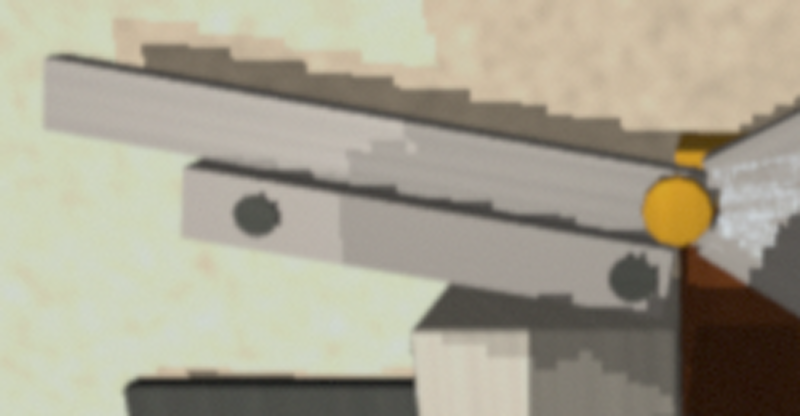

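```bash
python3 -m crank '[[[0,0,0],[-0.08,-0.02,0],1],[[0,0,0],[-0.03,-0.02,0],1],[[0,0,0],[0,0,0],1],[[0,0,0],[0,0,0],0.8],[[0,0,0],[0,0,0],0.65],[[0,0,0],[0,0,0],0.5],[[0,0,0],[0,0,1],0.4],[[0,0,0],[0,0,2],0.4],[[0,0,0],[0,0,1],0.4]]' | cut -c1-60; python3 look.py w20;  python3 meas.py w20 .5385 .0135 2.65
```

```text
time_s: 20.05
tcp_pos: [0.5294, 0.039, 0.0981]
eef_rot: [-2.27, 2.168, -0.004]
contact_force: [0.3, -0.2, 0.4]
finger_gap: 0.0511
20.05 [ 0.31971551 -0.22209517  0.39913714] [0.52939929 0.03896355 0.09805249] [0.02073928 0.02033445 0.00974327]
yaw 2.6433791062186174
stock edges deg(block) [89.95, 91.08] box mm [[-22.700000762939453, 125.0], [-22.299999237060547, 50.900001525878906], [2.200000047683716, 51.0], [1.7000000476837158, 125.0999984741211]] zmean 19.8 slope x 0.005 y 0.001
bar edges deg(block) [108.1, 89.43] box mm [[1.600000023841858, 101.19999694824219], [1.7000000476837158, 13.300000190734863], [47.0, 13.300000190734863], [46.900001525878906, 101.19999694824219]] zmean 31.8 slope x 0.005 y 0.003
fence edges deg(block) [170.05, 170.22] box mm [[1.600000023841858, -0.699999988079071], [81.0, -14.899999618530273], [83.4000015258789, -1.7000000476837158], [4.0, 12.399999618530273]] zmean 31.8 slope x 0.012 y 0.057
blade edges deg(block) [] box mm [[25.700000762939453, -12.899999618530273], [25.799999237060547, -17.5], [30.399999618530273, -17.5], [30.399999618530273, -12.899999618530273]] zmean 24.9 slope x -0.157 y 0.487
post edges deg(block) [] box mm [[-19.5, 34.79999923706055], [-19.399999618530273, 14.899999618530273], [-1.399999976158142, 15.0], [-1.5, 34.900001525878906]] zmean 65.3 slope x -0.002 y 0.121
button edges deg(block) [] box mm [[-84.80000305175781, -6.300000190734863], [-69.30000305175781, -21.0], [-55.900001525878906, -6.900000095367432], [-71.4000015258789, 7.900000095367432]] zmean 44.0 slope x -0.093 y 0.069
```

View pics/w20.png

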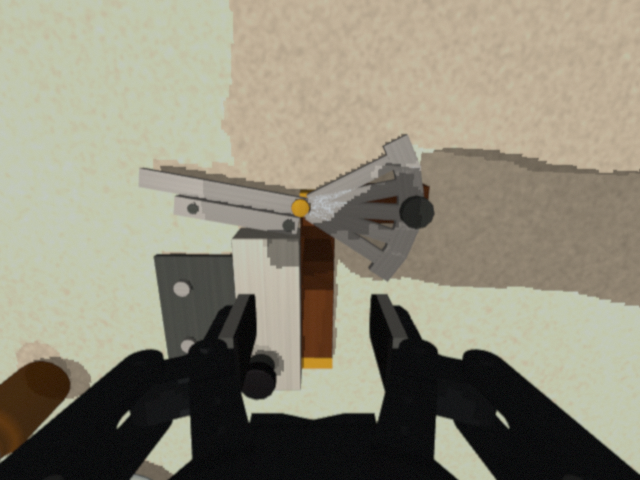

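```bash
python3 -m crank '[[[0,0,0],[-1,-0.5,0.5],0.6],[[0,0,0],[-2,-1,0],1],[[0,0,0],[-2,-1,0],1],[[0,0,0],[-1.2,-1,0],1],[[0,0,0],[0,0,0],1],[[0,0,0],[0,0,0],1],[[0,0,0],[0,0,0],1]]' 40| cut -c1-60; python3 look.py w21;  python3 meas.py w21 .5385 .0135 2.65; python3 - <<'E'
from rig import *
for c in("wrist",): print(pinpoint("lock_top",c),look_for("lock_top",c))
E
```

```text
time_s: 20.8
tcp_pos: [0.4665, 0.0037, 0.1007]
eef_rot: [-2.271, 2.17, -0.001]
contact_force: [-0.1, 0.5, -0.5]
finger_gap: -0.0001
20.8 [-0.13727197  0.52658727 -0.51874531] [0.46654803 0.00374041 0.10068189] [-0.01874632  0.02564015 -0.01129731]
yaw 2.6178323921967603
stock edges deg(block) [85.88, 86.92] box mm [[-25.5, 51.20000076293945], [0.8999999761581421, 49.79999923706055], [2.299999952316284, 75.30000305175781], [-24.100000381469727, 76.69999694824219]] zmean 18.3 slope x 0.068 y -0.042
bar edges deg(block) [90.04, 87.01] box mm [[-0.30000001192092896, 12.899999618530273], [45.5, 12.899999618530273], [45.599998474121094, 93.30000305175781], [-0.30000001192092896, 93.4000015258789]] zmean 30.5 slope x 0.000 y 0.003
fence edges deg(block) [169.68, 169.69] box mm [[2.0999999046325684, -1.2999999523162842], [79.5, -15.0], [81.9000015258789, -1.5], [4.5, 12.199999809265137]] zmean 30.4 slope x 0.009 y 0.056
blade edges deg(block) [169.76, 168.93] box mm [[10.100000381469727, -15.0], [102.4000015258789, -31.799999237060547], [105.0, -17.200000762939453], [12.699999809265137, -0.4000000059604645]] zmean 24.4 slope x 0.012 y 0.067
post edges deg(block) [] box mm [[-22.200000762939453, 34.70000076293945], [-22.100000381469727, 14.800000190734863], [-2.5999999046325684, 14.800000190734863], [-2.5999999046325684, 34.79999923706055]] zmean 63.9 slope x 0.058 y 0.086
button edges deg(block) [] box mm [[-81.5, 3.4000000953674316], [-81.5, -17.0], [-62.20000076293945, -17.0], [-62.29999923706055, 3.5]] zmean 43.0 slope x -0.000 y 0.106
[{'point': [0.4656, 0.0037, 0.0426], 'confidence': 0.78}] [{'point': [0.4671, 0.0003, 0.0454], 'confidence': 0.64}]
```

View pics/w21.png

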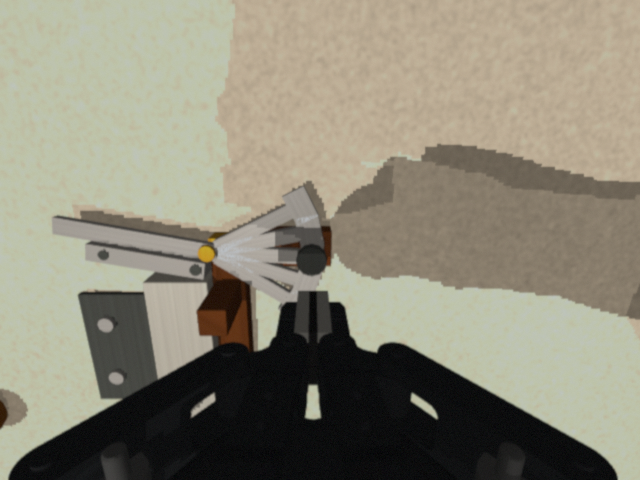

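```bash
python3 -m crank '[[[0,0,0],[0.08,0,-2],1],[[0,0,0],[0,0,-1.5],1],[[0,0,0],[0,0,-0.5],1],[[0,0,0],[0,0,0],1],[[0,0,0],[0,0,0],1]]' | sed -n 2,4p; python3 -m crank '[[[0,0,0],[0,0,-0.1],1],[[0,0,0],[0,0,-0.05],1],[[0,0,0],[0,0,0],1],[[0,0,0],[0,0,0],1]]' | sed -n 2,4p;
```

```text
tcp_pos: [0.4669, 0.0038, 0.0609]
eef_rot: [-2.272, 2.17, -0.0]
contact_force: [0.4, -0.7, 0.3]
tcp_pos: [0.4666, 0.0037, 0.0593]
eef_rot: [-2.272, 2.17, -0.001]
contact_force: [0.3, 0.3, -0.3]
```

```bash
python3 -m crank '[[[0,0,0],[0,0,-0.1],1],[[0,0,0],[0,0,0],1],[[0,0,0],[0,0,0],1]]' | sed -n 2,4p; python3 -m crank '[[[0,0,0],[0,0,-0.1],1],[[0,0,0],[0,0,0],1],[[0,0,0],[0,0,0],1]]' | sed -n 2,4p;
```

```text
tcp_pos: [0.4664, 0.0038, 0.058]
eef_rot: [2.272, -2.17, -0.0]
contact_force: [0.5, -0.4, -0.6]
tcp_pos: [0.4664, 0.0038, 0.057]
eef_rot: [2.272, -2.17, -0.0]
contact_force: [-0.2, 0.0, 0.2]
```

```bash
python3 look.py w22; python3 -c "
import cv2
p=cv2.imread('pics/w22.png')[150:400,120:420]; cv2.imwrite('pics/w22d.png',cv2.resize(p,None,fx=2.6,fy=2.4,interpolation=cv2.INTER_CUBIC))"
```

```text
22.45 [-0.16767147  0.02350609  0.1902239 ] [0.4664149  0.00377816 0.05695925] [ 0.02363931 -0.02910134 -0.0453313 ]
yaw 2.623858745833786
```

View pics/w22d.png

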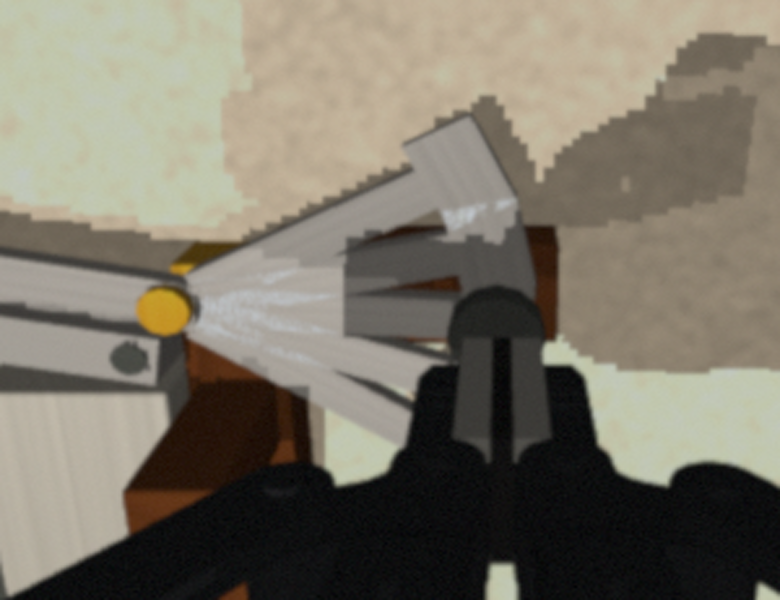

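```bash
python3 - <<'E'
from h import *
f=np.load("w22.npz");T=f['T'];W=cloud(f['p'],f['d'],T,"wrist")
for v in range(270,345,6):
    u=int(120+475/2.6); print(v,np.round(W[v,u]*1000,1),np.round(W[v,int(120+525/2.6)]*1000,1))
E
```

```text
270 [4.72e+02 4.00e-01 2.38e+01] [461.4  -1.3  26.8]
276 [471.6  -4.4  43.5] [461.9  -4.2  42.1]
282 [471.5  -1.4  44.4] [461.7  -1.3  43.1]
288 [471.4   2.   44.3] [461.5   2.3  42.5]
294 [470.9  -7.7  70.9] [462.8  -8.2  71.1]
300 [470.8  -7.8  76.7] [462.9  -8.2  76.7]
306 [470.6  -7.9  82.1] [463.   -8.1  81.7]
312 [470.5  -7.5  86.3] [463.1  -7.9  86.3]
318 [470.3  -8.4  92.3] [463.2  -7.8  90.8]
324 [470.2  -7.3  94.8] [463.3  -8.3  95.9]
330 [470.1  -7.7  99.5] [463.4  -8.   99.4]
336 [470.   -8.6 104.6] [463.4  -6.7 101.2]
342 [469.9  -8.7 108.2] [463.7  -9.4 108.8]
```

```bash
python3 - <<'E'
from h import *
f=np.load("w17.npz");T=f['T'];W=cloud(f['p'],f['d'],T,"wrist")
for v in range(276,345,6):
    print(v,np.round(W[v,285]*1000,1),np.round(W[v,313]*1000,1),np.round(W[v,340]*1000,1))
f=np.load("w21.npz");T=f['T'];W=cloud(f['p'],f['d'],T,"wrist")
for v in range(276,345,6):
    print(v,np.round(W[v,304]*1000,1),np.round(W[v,321]*1000,1))
E
```

```text
276 [538.8  34.7  31.2] [523.8  30.1  40.3] [505.6  46.4   0. ]
282 [538.7  38.3  31. ] [523.8  29.9  48.2] [5.053e+02 5.050e+01 3.000e-01]
288 [538.7  42.4  30.1] [523.8  29.8  55.4] [5.05e+02 5.47e+01 4.00e-01]
294 [536.1  26.7  69.2] [523.8  29.8  61.9] [512.3  25.7  69.1]
300 [535.6  26.4  75.5] [523.7  31.1  65.1] [512.9  25.   76. ]
306 [535.2  26.2  81. ] [523.6  34.1  65.2] [513.2  25.5  80.4]
312 [534.9  26.8  84.9] [523.5  36.8  65.8] [513.6  25.3  85.7]
318 [534.5  26.7  89.5] [523.3  40.6  64.5] [513.8  26.1  88.8]
324 [534.2  26.5  94.1] [523.1  43.4  65. ] [514.2  25.8  93.7]
330 [533.8  26.1  98.8] [523.   46.4  65.2] [514.4  25.9  97.6]
336 [533.7  28.1  99.4] [521.4  79.3  19. ] [514.5  26.9  99.8]
342 [533.7  30.2  99.8] [521.2  83.   19.8] [514.3  29.6  99.4]
276 [471.2  22.3  25. ] [458.1  31.9   0.9]
282 [471.   27.   24.7] [457.8  37.4  -0. ]
288 [470.8  31.7  24.6] [4.575e+02 4.240e+01 3.000e-01]
294 [470.2  -7.8 114.9] [462.8  -7.6 113.7]
300 [470.   -7.6 120. ] [463.   -8.3 120.7]
306 [469.9  -7.8 125.6] [463.1  -8.2 125.8]
312 [469.8  -8.1 130.9] [463.2  -7.9 130. ]
318 [469.7  -8.2 135.7] [463.3  -7.6 134.2]
324 [469.6  -8.4 140.2] [463.3  -7.6 138.3]
330 [469.5  -6.9 141.8] [463.4  -7.7 142.6]
336 [469.4  -7.3 146.3] [463.4  -6.  143.7]
342 [469.3  -9.1 152.6] [463.7  -8.4 151.1]
```

```bash
python3 -m crank '[[[0,0,0],[0.05,0,-0.1],1],[[0,0,0],[0.04,0,-0.1],1],[[0,0,0],[0,0,0],1],[[0,0,0],[0,0,0],1]]' | sed -n 2,4p; python3 - <<'E'
from rig import *
import cv2
p,d=snapshot("scene"); cv2.imwrite("pics/s22.png",cv2.resize(p[200:330,340:520],None,fx=4,fy=4,interpolation=cv2.INTER_CUBIC))
E
```

```text
tcp_pos: [0.4673, 0.0038, 0.0549]
eef_rot: [2.272, -2.17, -0.0]
contact_force: [0.2, -0.4, -0.0]
```

View pics/s22.png

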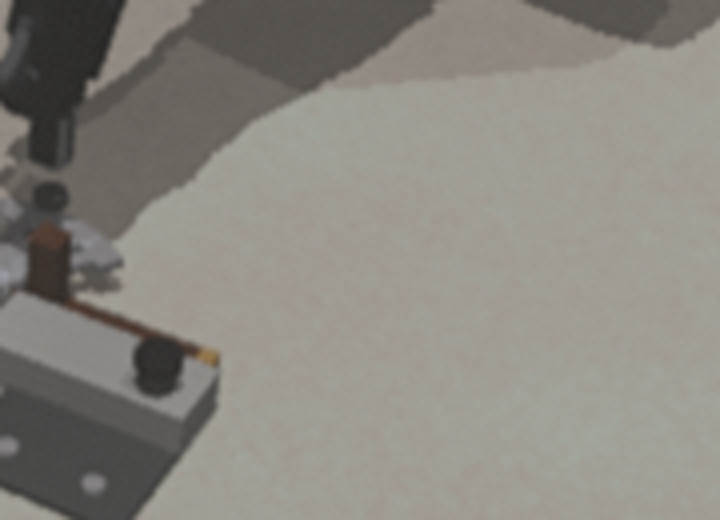

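```bash
python3 -m crank '[[[0,0,0],[0,0,-0.2],1],[[0,0,0],[0,0,-0.2],1],[[0,0,0],[0,0,-0.2],1],[[0,0,0],[0,0,0],1],[[0,0,0],[0,0,0],1]]' | sed -n 2,4p;python3 -m crank '[[[0,0,0],[0,0,-0.1],1],[[0,0,0],[0,0,-0.1],1],[[0,0,0],[0,0,0],1],[[0,0,0],[0,0,0],1]]' | sed -n 2,4p; python3 -m crank '[[[0,0,0],[0,0,-0.1],1],[[0,0,0],[0,0,-0.1],1],[[0,0,0],[0,0,0],1],[[0,0,0],[0,0,0],1]]' | sed -n 2,4p
```

```text
tcp_pos: [0.4672, 0.0038, 0.0489]
eef_rot: [2.272, -2.17, -0.0]
contact_force: [-0.3, -0.5, 0.6]
tcp_pos: [0.4673, 0.0038, 0.047]
eef_rot: [2.272, -2.17, -0.0]
contact_force: [-0.2, -0.1, 0.2]
tcp_pos: [0.4673, 0.0038, 0.045]
eef_rot: [2.272, -2.17, -0.0]
contact_force: [0.6, -0.2, -0.3]
```

```bash
python3 -m crank '[[[0,0,0],[0,0,-0.1],1],[[0,0,0],[0,0,-0.1],1],[[0,0,0],[0,0,0],1],[[0,0,0],[0,0,0],1]]' | sed -n 2,4p;python3 -m crank '[[[0,0,0],[0,0,-0.1],1],[[0,0,0],[0,0,0],1],[[0,0,0],[0,0,0],1]]' | sed -n 2,4p; python3 look.py w23; python3 - <<'E'
from h import *
f=np.load("w23.npz");T=f['T'];W=cloud(f['p'],f['d'],T,"wrist")
for v in range(264,312,4):
    print(v,np.round(W[v,304]*1000,1),np.round(W[v,321]*1000,1))
E
```

```text
tcp_pos: [0.4673, 0.0038, 0.043]
eef_rot: [2.272, -2.17, -0.0]
contact_force: [-0.2, -0.1, 0.7]
tcp_pos: [0.4673, 0.0038, 0.042]
eef_rot: [2.272, -2.17, -0.0]
contact_force: [0.0, 0.1, -0.2]
24.95 [ 0.01494427  0.07652031 -0.21830955] [0.46729667 0.00379896 0.04197993] [0.02503396 0.03746432 0.02413557]
yaw 2.626185324192022
264 [471.8  -9.6  24.9] [463.   -9.9  24.7]
268 [471.7  -7.2  24.4] [462.9  -7.6  24.6]
272 [471.6  -5.5  25.9] [462.8  -5.   23.7]
276 [471.5  -2.8  24.9] [462.7  -3.   24.1]
280 [ 4.715e+02 -4.000e-01  2.450e+01] [462.6  -1.1  25.1]
284 [471.3  -4.4  38.3] [463.   -4.4  37.5]
288 [471.2  -4.6  43.2] [463.2  -4.6  42.4]
292 [471.   -7.6  53.7] [463.6  -8.3  54.4]
296 [471.   -7.8  58.1] [463.7  -8.3  58.2]
300 [470.9  -7.7  61.5] [463.8  -7.8  61.1]
304 [470.8  -7.4  64.5] [463.9  -8.2  65.4]
308 [470.7  -7.8  68.6] [464.   -8.5  69.1]
```

View pics/w23c.png

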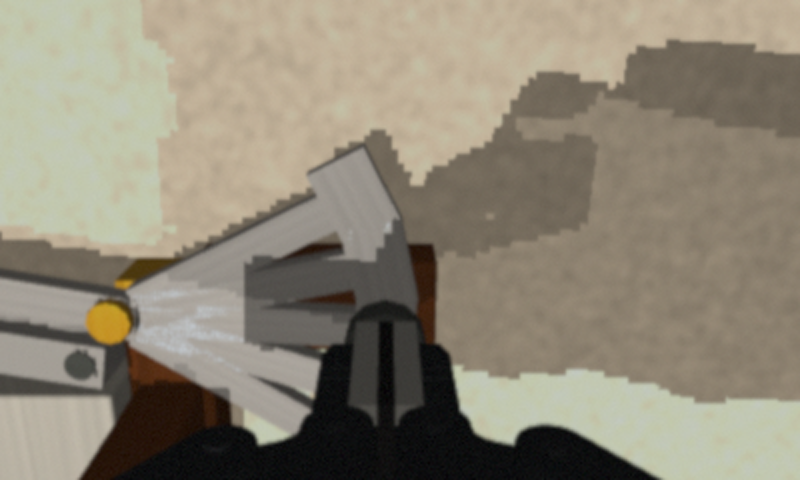

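```bash
python3 -m crank '[[[0,0,0],[0,0,-0.1],1],[[0,0,0],[0,0,-0.1],1],[[0,0,0],[0,0,-0.1],1],[[0,0,0],[0,0,0],1],[[0,0,0],[0,0,0],1]]' | sed -n 2,4p;python3 -m crank '[[[0,0,0],[0,0,-0.1],1],[[0,0,0],[0,0,-0.1],1],[[0,0,0],[0,0,0],1],[[0,0,0],[0,0,0],1]]' | sed -n 2,4p; python3 -m crank '[[[0,0,0],[0,0,-0.1],1],[[0,0,0],[0,0,0],1],[[0,0,0],[0,0,0],1]]' | sed -n 2,4p
```

```text
tcp_pos: [0.4673, 0.0038, 0.039]
eef_rot: [2.272, -2.17, -0.0]
contact_force: [-0.3, -0.5, -0.3]
tcp_pos: [0.4673, 0.0038, 0.037]
eef_rot: [2.272, -2.17, -0.0]
contact_force: [0.9, -1.5, -0.0]
tcp_pos: [0.4673, 0.0038, 0.0364]
eef_rot: [2.272, -2.17, 0.0]
contact_force: [-1.5, 0.0, 5.2]
```

```bash
python3 look.py w24; python3 - <<'E'
from h import *
f=np.load("w24.npz");T=f['T'];W=cloud(f['p'],f['d'],T,"wrist")
for v in range(300,400,8):
    print(v,[np.round(W[v,u]*1000,0).tolist() for u in (190,210,230,250,270,290)])
for v in range(264,312,4):
    print(v,np.round(W[v,304]*1000,1),np.round(W[v,321]*1000,1))
E
```

```text
26.2 [-1.50608822  0.0293611   5.21381385] [0.46733345 0.00375252 0.03639304] [0.01053399 0.39084543 0.01361407]
yaw 2.6233595773047114
300 [[530.0, 12.0, 23.0], [520.0, 11.0, 23.0], [509.0, 10.0, 25.0], [499.0, 10.0, 25.0], [489.0, 9.0, 24.0], [478.0, 8.0, 25.0]]
308 [[530.0, 16.0, 24.0], [520.0, 16.0, 24.0], [509.0, 15.0, 24.0], [499.0, 15.0, 24.0], [489.0, 16.0, 20.0], [477.0, -3.0, 55.0]]
316 [[532.0, 24.0, 19.0], [520.0, 20.0, 24.0], [509.0, 20.0, 24.0], [499.0, 18.0, 25.0], [488.0, 18.0, 25.0], [476.0, -3.0, 62.0]]
324 [[533.0, 29.0, 19.0], [522.0, 28.0, 19.0], [510.0, 25.0, 24.0], [499.0, 24.0, 24.0], [488.0, 23.0, 24.0], [476.0, -3.0, 68.0]]
332 [[531.0, 31.0, 24.0], [521.0, 30.0, 24.0], [510.0, 29.0, 24.0], [499.0, 29.0, 24.0], [489.0, 32.0, 19.0], [475.0, -4.0, 74.0]]
340 [[529.0, 30.0, 32.0], [518.0, 29.0, 32.0], [514.0, 45.0, 9.0], [499.0, 33.0, 25.0], [488.0, 34.0, 24.0], [475.0, -10.0, 89.0]]
348 [[526.0, 29.0, 40.0], [517.0, 32.0, 35.0], [493.0, -9.0, 92.0], [503.0, 55.0, 0.0], [481.0, -8.0, 90.0], [474.0, -9.0, 91.0]]
356 [[524.0, 30.0, 46.0], [499.0, -7.0, 94.0], [49
[... 595 characters left out ...]
.0, 115.0], [473.0, -13.0, 114.0]]
396 [[499.0, -7.0, 112.0], [524.0, 76.0, 20.0], [492.0, 3.0, 100.0], [482.0, -14.0, 118.0], [478.0, -12.0, 116.0], [473.0, -14.0, 118.0]]
264 [471.8 -11.5  24.3] [463.3 -12.5  25.7]
268 [471.7  -9.4  24.4] [463.2 -10.   24.9]
272 [471.6  -7.2  24.3] [463.   -7.6  24.3]
276 [471.5  -5.2  24.8] [462.9  -5.2  23.7]
280 [471.4  -2.9  24.4] [462.8  -3.7  25.3]
284 [471.3  -0.9  25. ] [462.6  -0.8  23.9]
288 [471.2  -4.3  36.9] [463.1  -4.3  36.2]
292 [471.   -7.8  48.5] [463.6  -8.1  48.4]
296 [470.9  -7.5  51.6] [463.7  -8.2  52.5]
300 [470.8  -7.9  56.2] [463.8  -8.1  55.9]
304 [470.8  -8.1  60.2] [463.8  -7.7  58.7]
308 [470.7  -7.9  63.1] [463.9  -7.8  62.3]
```

View pics/w24.png

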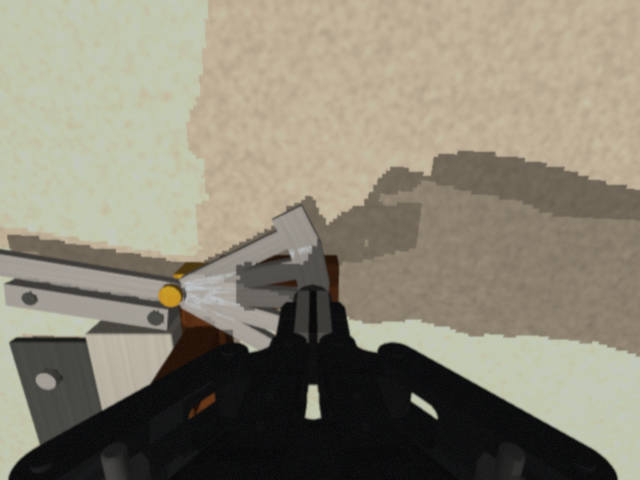

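```bash
python3 - <<'E'
from rig import *
import cv2
p,d=snapshot("scene"); cv2.imwrite("pics/s24.png",cv2.resize(p[200:300,320:460],None,fx=5.5,fy=5.5,interpolation=cv2.INTER_CUBIC))
E
```

```text
(no output)
```

View pics/s24.png

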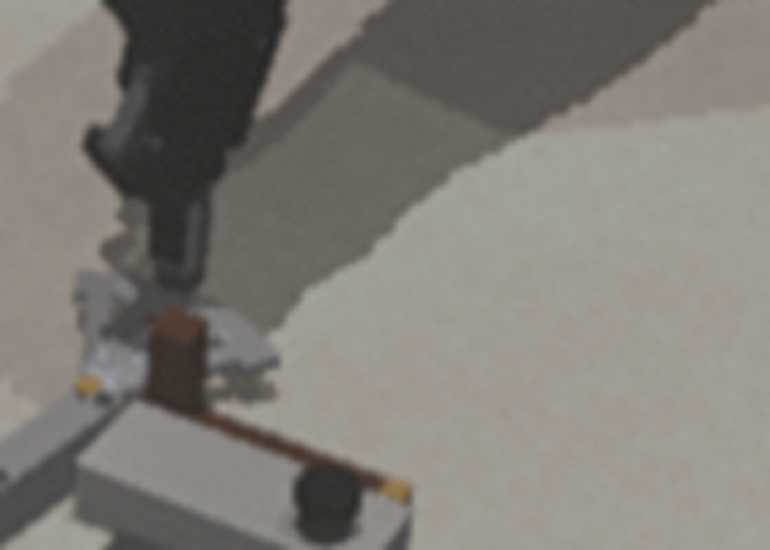

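```bash
python3 -m crank '[[[0,0,0],[0,0,-0.1],1],[[0,0,0],[0,0,0],1],[[0,0,0],[0,0,0],1]]' | sed -n 2,4p; python3 -m crank '[[[0,0,0],[0,0,-0.1],1],[[0,0,0],[0,0,0],1],[[0,0,0],[0,0,0],1]]' | sed -n 2,4p
```

```text
tcp_pos: [0.4673, 0.0038, 0.0355]
eef_rot: [2.272, -2.17, 0.0]
contact_force: [-2.1, 0.1, 6.7]
tcp_pos: [0.4674, 0.0038, 0.0347]
eef_rot: [-2.272, 2.17, -0.0]
contact_force: [-2.2, -0.6, 8.8]
```

```bash
python3 -m crank '[[[0,0,0],[0,0,-0.1],1],[[0,0,0],[0,0,0],1],[[0,0,0],[0,0,0],1]]' | sed -n 2,4p; python3 -m crank '[[[0,0,0],[0,0,-0.1],1],[[0,0,0],[0,0,0],1],[[0,0,0],[0,0,0],1]]' | sed -n 2,4p; python3 look.py w25;
```

```text
tcp_pos: [0.4674, 0.0037, 0.0344]
eef_rot: [-2.272, 2.17, -0.001]
contact_force: [-5.5, 1.3, 16.3]
tcp_pos: [0.4675, 0.0037, 0.0342]
eef_rot: [-2.272, 2.17, -0.002]
contact_force: [-8.0, 1.2, 23.8]
27.5 [-8.04879984  1.21418801 23.81675313] [0.46745772 0.00371587 0.03420902] [ 0.16664303  1.5786883  -0.00167821]
yaw 2.6349656629458877
```

View pics/w25.png

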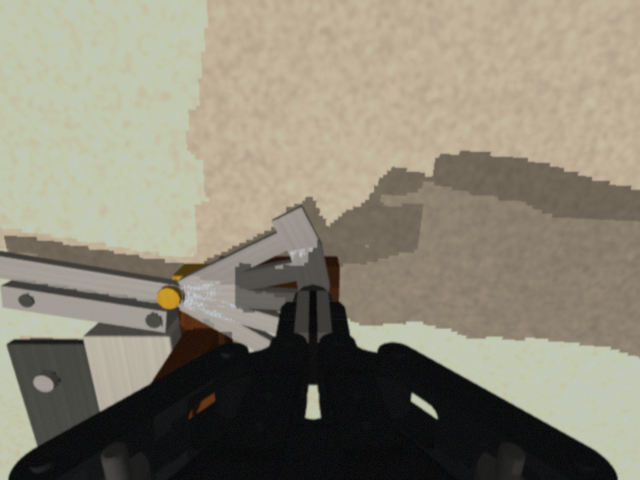

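```bash
python3 -m crank '[[[0,0,0],[0,0,0.2],1],[[0,0,0],[0,0,0.3],1],[[0,0,0],[0,0,2],1],[[0,0,0],[0,0,4],1],[[0,0,0],[1,0.7,1],0.6],[[0,0,0],[2.4,1.7,0],0],[[0,0,0],[2.4,1,0],0],[[0,0,0],[0,0,0],0],[[0,0,0],[0,0,0],0]]' | sed -n 2,4p; python3 look.py w26; python3 meas.py w26 .5385 .0135 2.65
```

```text
tcp_pos: [0.525, 0.0379, 0.1063]
eef_rot: [2.272, -2.168, -0.002]
contact_force: [-0.4, -0.1, 0.5]
28.45 [-0.36736012 -0.08697891  0.47481721] [0.5250379  0.03793605 0.10634592] [0.02869812 0.03837332 0.00876352]
yaw 2.6611765663598703
stock edges deg(block) [90.52, 90.72] box mm [[-24.0, 124.0], [-23.899999618530273, 55.79999923706055], [0.5, 55.79999923706055], [0.4000000059604645, 124.0]] zmean 18.6 slope x 0.000 y -0.000
bar edges deg(block) [90.11, 89.12] box mm [[-0.10000000149011612, 13.199999809265137], [45.0, 13.100000381469727], [45.099998474121094, 99.9000015258789], [0.0, 99.9000015258789]] zmean 30.5 slope x 0.001 y 0.001
fence edges deg(block) [169.78, 169.91] box mm [[1.600000023841858, -1.0], [78.9000015258789, -14.800000190734863], [81.19999694824219, -2.0999999046325684], [3.9000000953674316, 11.699999809265137]] zmean 30.5 slope x 0.006 y 0.034
blade edges deg(block) [169.58, 169.07] box mm [[10.399999618530273, -14.800000190734863], [101.80000305175781, -31.399999618530273], [104.30000305175781, -18.0], [12.800000190734863, -1.2999999523162842]] zmean 24.5 slope x 0.006 y 0.037
post edges deg(block) [] box mm [[-20.600000381469727, 34.70000076293945], [-20.600000381469727, 14.800000190734863], [-3.0999999046325684, 14.800000190734863], [-3.0999999046325684, 34.70000076293945]] zmean 64.2 slope x 0.001 y 0.080
button edges deg(block) [] box mm [[-85.0999984741211, -7.0], [-70.30000305175781, -20.600000381469727], [-57.70000076293945, -7.0], [-72.5, 6.599999904632568]] zmean 40.9 slope x -0.036 y 0.048
```

View pics/w26.png

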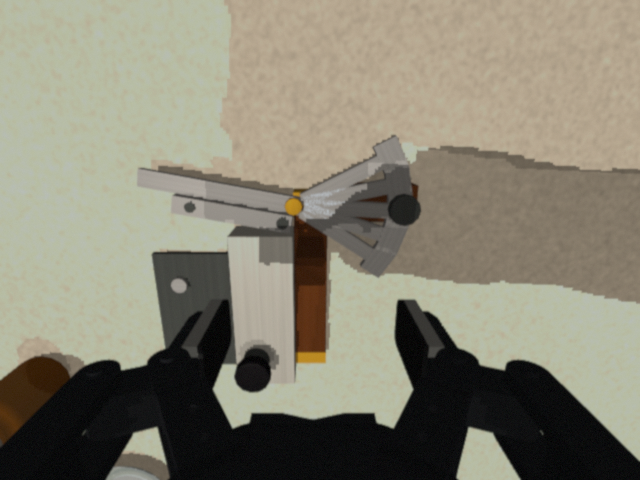

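```bash
python3 -m crank '[[[0,0,0],[0.05,0,-1],0.3],[[0,0,0],[0,0,-2],0.4],[[0,0,0],[0,0,-1.5],0.5],[[0,0,0],[0,0,-0.7],0.5],[[0,0,0],[0,0,-0.3],0.5],[[0,0,0],[0,0,0],0.5],[[0,0,0],[0,0,0],0.5]]' | sed -n 2,5p; python3 look.py w27; python3 - <<'E'
from h import *
f=np.load("w27.npz");T=f['T'];W=cloud(f['p'],f['d'],T,"wrist")
for u in (250,255,260,370,375,380): print(u,[(v,np.round(W[v,u]*1000,0).tolist()) for v in range(280,330,5)])
E
```

```text
tcp_pos: [0.5263, 0.0377, 0.0526]
eef_rot: [-2.271, 2.17, -0.001]
contact_force: [-0.7, 0.1, 0.4]
finger_gap: 0.0428
29.2 [-0.65866622  0.12897692  0.42731407] [0.52625835 0.03765283 0.05257858] [-0.010847    0.02654519 -0.0309632 ]
yaw 2.6175182738159037
250 [(280, [560.0, 37.0, 30.0]), (285, [560.0, 40.0, 31.0]), (290, [560.0, 43.0, 31.0]), (295, [553.0, 27.0, 68.0]), (300, [552.0, 27.0, 73.0]), (305, [552.0, 27.0, 77.0]), (310, [551.0, 27.0, 82.0]), (315, [550.0, 27.0, 85.0]), (320, [550.0, 27.0, 89.0]), (325, [549.0, 27.0, 91.0])]
255 [(280, [557.0, 37.0, 31.0]), (285, [557.0, 40.0, 30.0]), (290, [557.0, 43.0, 30.0]), (295, [551.0, 27.0, 68.0]), (300, [550.0, 27.0, 72.0]), (305, [549.0, 27.0, 78.0]), (310, [549.0, 26.0, 82.0]), (315, [548.0, 27.0, 84.0]), (320, [548.0, 27.0, 88.0]), (325, [548.0, 29.0, 88.0])]
260 [(280, [554.0, 37.0, 30.0]), (285, [554.0, 40.0, 31.0]), (290, [554.0, 42.0, 31.0]), (295, [549.0, 27.0, 68.0]), (300, [548.0, 27.0, 72.0]), (305, [548.0, 27.0, 76.0]), (310, [548.0, 29.0, 77.0]), (315, [548.0, 31.0, 77.0]), (320, [547.0, 33.0, 78.0]), (325, [547.0, 35.
[... 160 characters left out ...]
 [503.0, 25.0, 77.0]), (310, [504.0, 25.0, 81.0]), (315, [505.0, 25.0, 85.0]), (320, [505.0, 25.0, 88.0]), (325, [505.0, 27.0, 88.0])]
375 [(280, [491.0, 36.0, 25.0]), (285, [491.0, 39.0, 24.0]), (290, [490.0, 43.0, 24.0]), (295, [499.0, 25.0, 67.0]), (300, [nan, nan, nan]), (305, [501.0, 24.0, 78.0]), (310, [502.0, 25.0, 81.0]), (315, [502.0, 25.0, 84.0]), (320, [503.0, 25.0, 88.0]), (325, [504.0, 25.0, 92.0])]
380 [(280, [488.0, 37.0, 23.0]), (285, [488.0, 39.0, 24.0]), (290, [488.0, 42.0, 24.0]), (295, [487.0, 46.0, 24.0]), (300, [487.0, 49.0, 24.0]), (305, [499.0, 25.0, 76.0]), (310, [500.0, 24.0, 82.0]), (315, [501.0, 24.0, 85.0]), (320, [501.0, 25.0, 88.0]), (325, [502.0, 25.0, 92.0])]
```

View pics/w27.png

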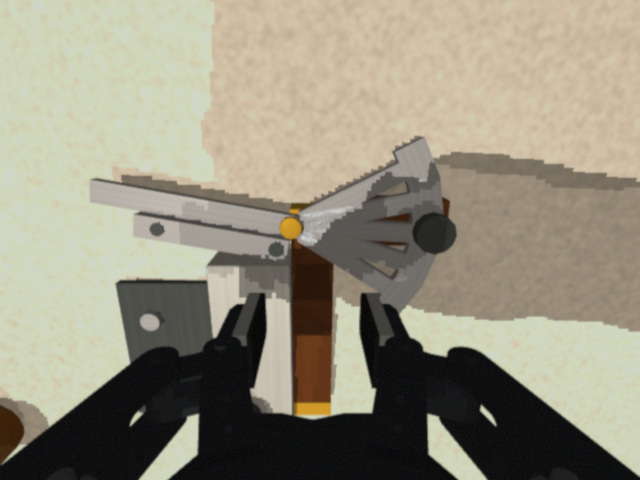

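```bash
python3 -m crank '[[[0,0,0],[-0.08,0,-0.2],0.5],[[0,0,0],[0,0,-0.2],0.5],[[0,0,0],[0,0,0],0.5]]' | sed -n 2,4p;  python3 -m crank '[[[0,0,0],[0,0,-0.2],0.5],[[0,0,0],[0,0,-0.2],0.5],[[0,0,0],[0,0,0],0.5]]' | sed -n 2,4p; python3 -m crank '[[[0,0,0],[0,0,-0.15],0.5],[[0,0,0],[0,0,0],0.6],[[0,0,0],[0,0,0],0.7],[[0,0,0],[0,0,0],1],[[0,0,0],[0,0,0],1],[[0,0,0],[0,0,0],1]]' 40 | sed -n 2,5p; python3 look.py w28; python3 meas.py w28 .5385 .0135 2.65
```

```text
tcp_pos: [0.5249, 0.0378, 0.0479]
eef_rot: [2.272, -2.17, -0.0]
contact_force: [-0.5, -1.1, -0.1]
tcp_pos: [0.5248, 0.0378, 0.0437]
eef_rot: [2.271, -2.17, -0.001]
contact_force: [0.5, -0.5, -0.1]
tcp_pos: [0.5258, 0.0377, 0.0429]
eef_rot: [-2.271, 2.169, -0.002]
contact_force: [2.1, 0.2, 0.6]
finger_gap: 0.0169
30.45 [2.13662515 0.18016723 0.59693315] [0.52581257 0.03774227 0.0428717 ] [-0.02127049 -0.35038705  0.05235188]
yaw 2.6248174198013885
stock edges deg(block) [86.47, 89.23] box mm [[-24.200000762939453, 66.9000015258789], [0.8999999761581421, 66.69999694824219], [1.2999999523162842, 118.0999984741211], [-23.799999237060547, 118.30000305175781]] zmean 18.6 slope x -0.007 y -0.003
bar edges deg(block) [89.77, 54.77] box mm [[0.4000000059604645, 60.599998474121094], [0.5, 12.899999618530273], [45.70000076293945, 13.0], [45.599998474121094, 60.70000076293945]] zmean 30.5 slope x -0.000 y 0.011
fence edges deg(block) [169.99, 170.09] box mm [[1.2000000476837158, -1.0], [79.69999694824219, -15.0], [82.0, -1.899999976158142], [3.5999999046325684, 12.100000381469727]] zmean 30.6 slope x 0.008 y 0.044
blade edges deg(block) [169.68, 169.17] box mm [[9.899999618530273, -15.100000381469727], [101.80000305175781, -31.700000762939453], [104.30000305175781, -17.600000381469727], [12.399999618530273, -1.0]] zmean 24.5 slope x 0.007 y 0.037
post edges deg(block) [0.38, 0.15] box mm [[-36.099998474121094, 10.600000381469727], [11.0, 9.800000190734863], [11.399999618530273, 34.5], [-35.70000076293945, 35.29999923706055]] zmean 65.5 slope x 0.001 y -0.100
button edges deg(block) [] box mm [[-84.9000015258789, -7.0], [-69.80000305175781, -21.5], [-56.70000076293945, -7.800000190734863], [-71.9000015258789, 6.699999809265137]] zmean 40.7 slope x -0.048 y 0.042
```

View pics/w28.png

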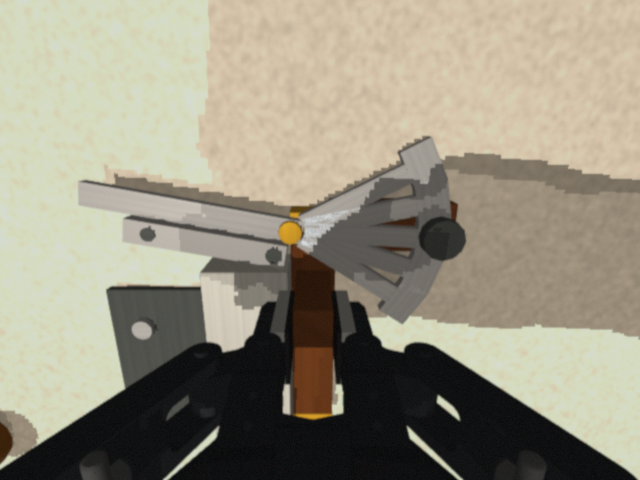

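```bash
python3 -m crank '[[[0,0,0],[0,0,0],1],[[0,0,0],[-0.2,-0.3,0.1],1],[[0,0,0],[-0.2,-0.2,1.5],1],[[0,0,0],[0,0,3],1],[[0,0,0],[0,0,2.5],1],[[0,0,0],[0,0,0.5],1],[[0,0,0],[0,0,0],1]]' 110 | sed -n 1,5p; python3 -m crank '[[[0,0,0],[0.3,-2,0],1],[[0,0,0],[0.5,-3.5,0],1],[[0,0,0],[0.5,-4,0],1],[[0,0,0],[0.5,-4,0],1],[[0,0,0],[0.5,-4,0],1],[[0,0,0],[0.5,-4,0],1],[[0,0,0],[0.5,-4,0],1],[[0,0,0],[0.5,-4,0],1],[[0,0,0],[0.5,-4,0],1],[[0,0,0],[0.5,-3.5,0],1],[[0,0,0],[0.3,-2,0],1],[[0,0,0],[0,-1.3,0],1]]' | sed -n 2,5p; python3 -m crank '[[[0,0,0],[0,0,0],1],[[0,0,0],[0,0,0],1]]' | sed -n 2,5p; python3 look.py w29
```

```text
time_s: 31.2
tcp_pos: [0.5205, 0.0326, 0.1181]
eef_rot: [2.271, -2.17, -0.001]
contact_force: [0.1, -0.1, -5.2]
finger_gap: 0.0148
tcp_pos: [0.5706, -0.3713, 0.1149]
eef_rot: [2.27, -2.172, -0.008]
contact_force: [-0.2, 0.8, -5.3]
finger_gap: 0.0149
tcp_pos: [0.5712, -0.3688, 0.117]
eef_rot: [-2.272, 2.17, 0.006]
contact_force: [-0.0, 0.9, -5.7]
finger_gap: 0.0151
32.6 [-5.28169513e-04  8.91298328e-01 -5.72445965e+00] [ 0.57115729 -0.36875676  0.11695566] [ 0.06954399 -0.04902586 -0.00748172]
yaw 2.6379224390952913
```

View pics/w29.png

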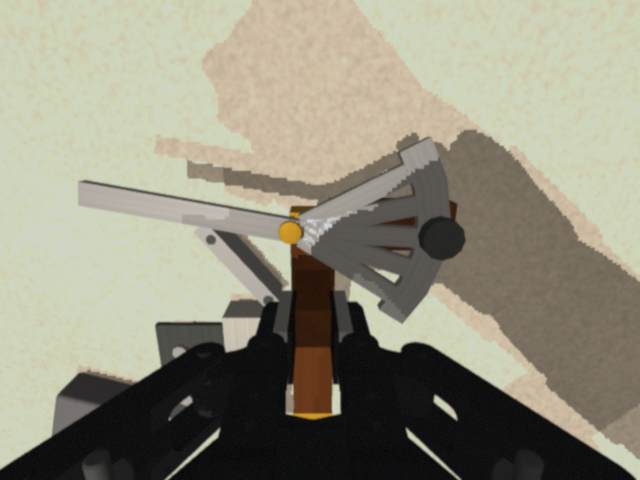

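```bash
python3 -m crank '[[[0,0,0],[0,0,0],1],[[0,0,0],[0,0,0],1]]' | sed -n 2,2p; python3 look.py w30; cat > meas2.py <<'E'
import sys
sys.argv=[sys.argv[0]]+sys.argv[1:]
src=open('meas.py').read().split('reg("stock"')[0]
exec(src)
reg("bar",-.02,.07,.008,.14,.0265,.034,.030,90)
reg("fence",-.01,.1,-.09,.011,.0272,.034,.030,-50)
E
python3 meas2.py w30 .594 -.3215 2.65
```

```text
tcp_pos: [0.5723, -0.369, 0.1188]
32.85 [-0.08495505  0.27232614 -5.51506938] [ 0.57227192 -0.36896647  0.11883305] [ 0.05476938 -0.05549984 -0.02135829]
yaw 2.7090194376601744
bar edges deg(block) [93.41, 51.33] box mm [[17.0, 10.100000381469727], [44.5, 10.0], [44.5, 42.70000076293945], [17.0, 42.70000076293945]] zmean 30.6 slope x -0.001 y 0.024
fence edges deg(block) [128.77, 129.43] box mm [[-0.8999999761581421, -4.300000190734863], [48.79999923706055, -65.5999984741211], [59.599998474121094, -56.900001525878906], [9.800000190734863, 4.400000095367432]] zmean 30.6 slope x 0.038 y 0.029
```

```bash
python3 -m crank '[[[0,0,0],[0,0,-2],1],[[0,0,0],[0,0,-3],1],[[0,0,0],[0,0,-2],1],[[0,0,0],[0,0,-0.4],1],[[0,0,0],[0,0,0],1],[[0,0,0],[0,0,0],1],[[0,0,0],[0,0,0],1]]' | sed -n 2,5p; python3 look.py w31; python3 meas.py w31 .593 -.324 2.65
```

```text
tcp_pos: [0.5728, -0.3708, 0.0458]
eef_rot: [-2.272, 2.17, -0.003]
contact_force: [-0.0, 0.4, -4.7]
finger_gap: 0.015
33.6 [-1.48249169e-03  4.18731320e-01 -4.70456780e+00] [ 0.5727902  -0.37076914  0.04577939] [-0.0288336  -0.03497138 -0.01545129]
yaw 2.6313489927753153
stock none attempt to get argmax of an empty sequence
bar edges deg(block) [] box mm [[32.400001525878906, 50.0], [34.79999923706055, 47.900001525878906], [46.099998474121094, 60.900001525878906], [43.70000076293945, 63.0]] zmean 30.5 slope x 0.115 y -0.118
fence edges deg(block) [128.65, 129.97] box mm [[9.800000190734863, -14.5], [49.5, -63.099998474121094], [60.5, -54.099998474121094], [20.799999237060547, -5.5]] zmean 30.3 slope x 0.049 y 0.036
blade edges deg(block) [129.43, 128.95] box mm [[10.800000190734863, -15.699999809265137], [49.400001525878906, -63.20000076293945], [52.20000076293945, -61.0], [13.5, -13.5]] zmean 23.3 slope x -0.672 y -0.550
post none attempt to get argmax of an empty sequence
button none attempt to get argmax of an empty sequence
```

View pics/w31.png

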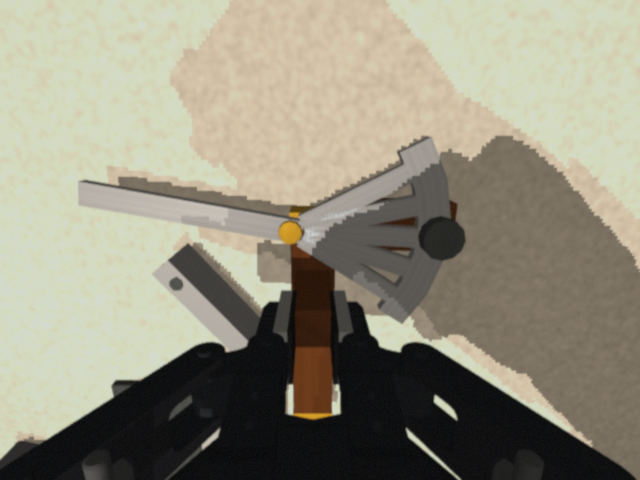

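```bash
python3 -m crank '[[[0,0,0],[0.3,0,-0.15],1],[[0,0,0],[0.3,0,-0.08],1],[[0,0,0],[0,0,0],1],[[0,0,0],[0,0,0],1]]' | sed -n 2,5p; python3 -m crank '[[[0,0,0],[-0.01,0.2,0],1],[[0,0,0],[-0.02,0.4,0],1],[[0,0,0],[-0.02,0.4,0],1],[[0,0,0],[-0.02,0.4,0],1],[[0,0,0],[0,0,0],1],[[0,0,0],[0,0,0],1]]' | sed -n 2,5p;
```

```text
tcp_pos: [0.5781, -0.3707, 0.0432]
eef_rot: [2.271, -2.17, 0.001]
contact_force: [-4.3, -0.2, 3.4]
finger_gap: 0.015
tcp_pos: [0.5785, -0.3563, 0.0432]
eef_rot: [-2.272, 2.169, -0.004]
contact_force: [2.2, -2.8, 5.8]
finger_gap: 0.0151
```

```bash
python3 -m crank '[[[0,0,0],[0,0,0.06],1],[[0,0,0],[-0.02,0.4,0],1],[[0,0,0],[-0.02,0.4,0],1],[[0,0,0],[-0.02,0.4,0],1],[[0,0,0],[-0.02,0.4,0],1],[[0,0,0],[0,0,0],1],[[0,0,0],[0,0,0],1]]' | sed -n 2,5p;python3 look.py w32; python3 meas.py w32 .593 -.324 2.65
```

```text
tcp_pos: [0.5772, -0.341, 0.0432]
eef_rot: [2.271, -2.17, 0.003]
contact_force: [1.5, -4.6, 3.2]
finger_gap: 0.0151
35.35 [ 1.53691199 -4.62183972  3.15958513] [ 0.57715284 -0.34099468  0.04322028] [-0.92837533 -0.2727329  -0.05875143]
yaw 2.5946328605027134
stock edges deg(block) [89.08, 90.97] box mm [[-28.899999618530273, 77.30000305175781], [-28.799999237060547, 50.70000076293945], [-4.900000095367432, 50.79999923706055], [-5.0, 77.4000015258789]] zmean 18.6 slope x 0.000 y -0.003
bar edges deg(block) [] box mm [[18.299999237060547, 19.799999237060547], [18.299999237060547, 12.199999809265137], [38.5, 12.300000190734863], [38.5, 19.799999237060547]] zmean 29.6 slope x -0.044 y 0.397
fence edges deg(block) [137.98, 138.12] box mm [[3.700000047683716, -5.0], [58.900001525878906, -54.900001525878906], [68.4000015258789, -44.5], [13.100000381469727, 5.5]] zmean 30.5 slope x 0.037 y 0.039
blade edges deg(block) [168.15, 140.81] box mm [[-8.699999809265137, -44.70000076293945], [80.69999694824219, -98.5], [102.0999984741211, -63.0], [12.699999809265137, -9.199999809265137]] zmean 24.4 slope x -0.002 y -0.022
post none attempt to get argmax of an empty sequence
button edges deg(block) [] box mm [[-81.9000015258789, -38.400001525878906], [-81.9000015258789, -40.29999923706055], [-71.69999694824219, -40.29999923706055], [-71.69999694824219, -38.400001525878906]] zmean 41.0 slope x 0.043 y -0.286
```

View pics/w32.png

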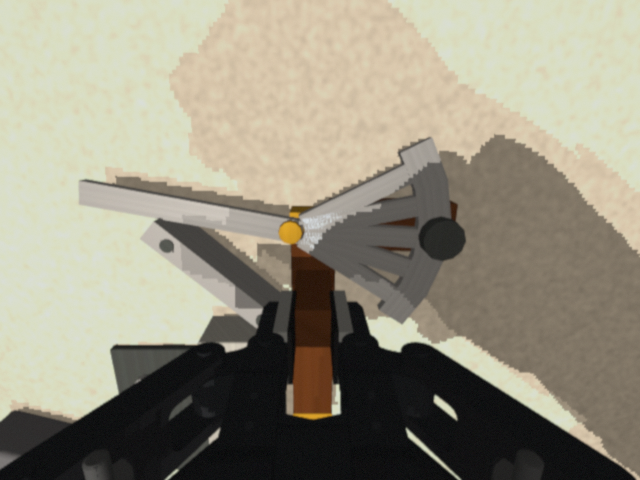

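```bash
python3 -m crank '[[[0,0,0],[-0.01,0.4,0.03],1],[[0,0,0],[-0.02,0.4,0],1],[[0,0,0],[-0.02,0.4,0],1],[[0,0,0],[-0.02,0.4,0],1],[[0,0,0],[-0.02,0.4,0],1],[[0,0,0],[-0.02,0.4,0],1],[[0,0,0],[-0.02,0.4,0],1],[[0,0,0],[0,0,0],1],[[0,0,0],[0,0,0],1]]' | sed -n 2,5p;python3 look.py w33; python3 meas.py w33 .593 -.324 2.65
```

```text
tcp_pos: [0.5754, -0.3124, 0.0432]
eef_rot: [-2.271, 2.17, -0.001]
contact_force: [0.6, -3.5, 3.1]
finger_gap: 0.0149
36.3 [ 0.6097577  -3.50184125  3.11086014] [ 0.57544569 -0.31244041  0.04321417] [-0.82911351 -0.18475685 -0.10589454]
yaw 2.610243690607831
stock edges deg(block) [87.43, 91.0] box mm [[-29.299999237060547, 106.0999984741211], [-29.200000762939453, 54.099998474121094], [-5.300000190734863, 54.099998474121094], [-5.400000095367432, 106.19999694824219]] zmean 18.6 slope x 0.001 y -0.001
bar edges deg(block) [89.95, 72.7] box mm [[0.30000001192092896, 48.5], [0.4000000059604645, 12.300000190734863], [45.599998474121094, 12.399999618530273], [45.599998474121094, 48.5]] zmean 30.5 slope x 0.004 y 0.017
fence edges deg(block) [159.25, 159.54] box mm [[0.20000000298023224, -1.2999999523162842], [75.5, -29.299999237060547], [80.30000305175781, -16.399999618530273], [5.0, 11.600000381469727]] zmean 30.5 slope x 0.020 y 0.054
blade edges deg(block) [169.34, 161.04] box mm [[4.800000190734863, -26.100000381469727], [92.19999694824219, -55.29999923706055], [99.80000305175781, -32.5], [12.399999618530273, -3.299999952316284]] zmean 24.4 slope x -0.001 y -0.019
post edges deg(block) [0.1, 0.1] box mm [[-39.900001525878906, -1.600000023841858], [4.300000190734863, -2.4000000953674316], [4.699999809265137, 21.799999237060547], [-39.5, 22.600000381469727]] zmean 65.4 slope x 0.001 y -0.101
button edges deg(block) [] box mm [[-90.5, -19.0], [-75.80000305175781, -33.79999923706055], [-62.400001525878906, -20.399999618530273], [-77.0999984741211, -5.599999904632568]] zmean 40.8 slope x -0.047 y 0.047
```

View pics/w33.png

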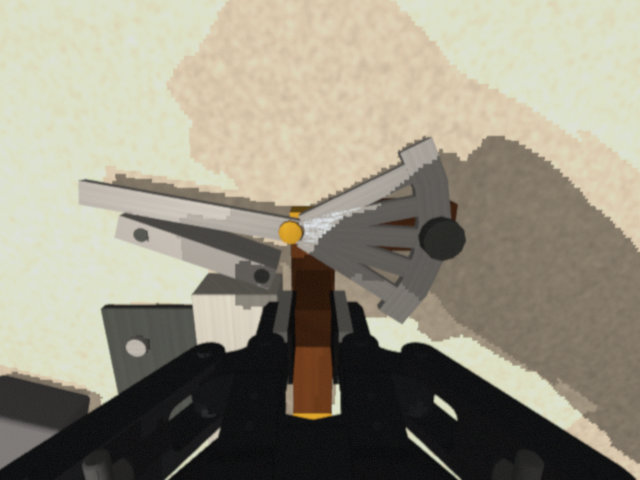

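```bash
python3 -m crank '[[[0,0,0],[0.1,0.2,0.02],1],[[0,0,0],[0.1,0.2,0.02],1],[[0,0,0],[0.1,0.2,0],1],[[0,0,0],[0.1,0.1,0],1],[[0,0,0],[0.1,0,0],1],[[0,0,0],[0,0,0],1],[[0,0,0],[0,0,0],1]]' | sed -n 2,5p;python3 look.py w34; python3 meas.py w34 .593 -.325 2.65
```

```text
tcp_pos: [0.5781, -0.3055, 0.0433]
eef_rot: [2.268, -2.169, -0.005]
contact_force: [-4.7, -4.3, 5.1]
finger_gap: 0.0148
37.05 [-4.72343157 -4.32034587  5.06823436] [ 0.57808019 -0.30550391  0.04327523] [-1.00537762  1.01623966 -0.00282753]
yaw 2.56989779425669
stock edges deg(block) [87.39, 90.8] box mm [[-26.899999618530273, 61.900001525878906], [-2.9000000953674316, 61.70000076293945], [-2.4000000953674316, 113.9000015258789], [-26.399999618530273, 114.0999984741211]] zmean 18.6 slope x -0.010 y 0.000
bar edges deg(block) [89.95, 72.05] box mm [[0.5, 13.899999618530273], [45.599998474121094, 13.800000190734863], [45.70000076293945, 56.099998474121094], [0.5, 56.099998474121094]] zmean 30.5 slope x 0.002 y 0.012
fence edges deg(block) [164.67, 164.84] box mm [[0.5, -0.10000000149011612], [78.0, -21.100000381469727], [81.5, -8.100000381469727], [4.0, 12.899999618530273]] zmean 30.5 slope x 0.010 y 0.040
blade edges deg(block) [169.48, 169.29] box mm [[9.800000190734863, -20.200000762939453], [98.30000305175781, -36.70000076293945], [101.30000305175781, -20.600000381469727], [12.800000190734863, -4.099999904632568]] zmean 24.1 slope x -0.002 y 0.019
post edges deg(block) [179.9, 179.9] box mm [[-37.099998474121094, 5.599999904632568], [7.599999904632568, 5.599999904632568], [7.599999904632568, 29.799999237060547], [-37.099998474121094, 29.899999618530273]] zmean 65.4 slope x -0.001 y -0.097
button edges deg(block) [] box mm [[-84.5, -3.0], [-81.9000015258789, -23.100000381469727], [-62.20000076293945, -20.5], [-64.9000015258789, -0.30000001192092896]] zmean 41.2 slope x -0.068 y 0.052
```

```bash
python3 -m crank '[[[0,0,0],[0,0,0.08],1],[[0,0,0],[0.1,0.1,0],1],[[0,0,0],[0,0,0],1],[[0,0,0],[0,0,0],1]]' | sed -n 2,5p; python3 -m crank '[[[0,0,0],[0.05,0.1,0],1],[[0,0,0],[0.05,0,0],1],[[0,0,0],[0,0,0],1],[[0,0,0],[0,0,0],1]]' | sed -n 2,5p;python3 look.py w35; python3 meas.py w35 .593 -.325 2.65
```

```text
tcp_pos: [0.5798, -0.3033, 0.0433]
eef_rot: [2.271, -2.169, -0.006]
contact_force: [-3.0, -1.9, -0.4]
finger_gap: 0.015
tcp_pos: [0.5814, -0.3021, 0.0433]
eef_rot: [-2.272, 2.169, 0.005]
contact_force: [-2.5, -0.4, -4.9]
finger_gap: 0.015
37.9 [-2.49738165 -0.35960953 -4.86643343] [ 0.58144255 -0.30214059  0.04326853] [-0.08110393  0.68068323  0.0049385 ]
yaw 2.652556227816376
stock edges deg(block) [87.47, 90.89] box mm [[-23.299999237060547, 65.30000305175781], [0.699999988079071, 65.0999984741211], [1.0, 117.4000015258789], [-22.899999618530273, 117.5999984741211]] zmean 18.6 slope x -0.004 y 0.001
bar edges deg(block) [89.7, 53.82] box mm [[0.8999999761581421, 13.899999618530273], [45.599998474121094, 13.199999809265137], [46.20000076293945, 59.400001525878906], [1.600000023841858, 60.099998474121094]] zmean 30.5 slope x -0.001 y 0.012
fence edges deg(block) [167.87, 167.7] box mm [[1.0, -0.20000000298023224], [79.0999984741211, -17.0], [81.9000015258789, -3.9000000953674316], [3.799999952316284, 12.899999618530273]] zmean 30.5 slope x 0.010 y 0.048
blade edges deg(block) [169.55, 167.63] box mm [[9.199999809265137, -15.899999618530273], [101.9000015258789, -35.400001525878906], [105.0999984741211, -20.299999237060547], [12.399999618530273, -0.800000011920929]] zmean 24.3 slope x 0.003 y 0.018
post edges deg(block) [0.06, 0.06] box mm [[-33.599998474121094, 33.0], [-33.599998474121094, 8.699999809265137], [11.600000381469727, 8.800000190734863], [11.5, 33.099998474121094]] zmean 65.4 slope x 0.005 y -0.099
button edges deg(block) [] box mm [[-84.0, -8.100000381469727], [-69.4000015258789, -22.799999237060547], [-55.900001525878906, -9.399999618530273], [-70.5999984741211, 5.300000190734863]] zmean 41.0 slope x -0.057 y 0.049
```

```bash
python3 -m crank '[[[0,0,0],[0,0.1,-0.03],1],[[0,0,0],[0,0,0],1],[[0,0,0],[0,0,0],1]]' | sed -n 2,5p; python3 -m crank '[[[0,0,0],[0,0.1,0],1],[[0,0,0],[0,0,0],1],[[0,0,0],[0,0,0],1]]' | sed -n 2,5p;python3 look.py w36; python3 meas.py w36 .593 -.325 2.65
```

```text
tcp_pos: [0.5815, -0.302, 0.0434]
eef_rot: [2.271, -2.17, -0.002]
contact_force: [-4.4, -0.9, -6.3]
finger_gap: 0.015
tcp_pos: [0.5816, -0.3018, 0.0437]
eef_rot: [2.27, -2.17, -0.001]
contact_force: [-6.3, -2.6, -7.1]
finger_gap: 0.015
38.55 [-6.28315562 -2.6276089  -7.13876231] [ 0.58160364 -0.30175994  0.04373663] [-0.74044544  1.25526149  0.04238125]
yaw 2.593472692661834
stock edges deg(block) [87.41, 92.68] box mm [[-23.399999618530273, 117.69999694824219], [-22.399999618530273, 65.4000015258789], [2.0, 65.80000305175781], [1.0, 118.19999694824219]] zmean 18.8 slope x 0.003 y -0.003
bar edges deg(block) [90.22, 56.82] box mm [[0.6000000238418579, 60.099998474121094], [0.6000000238418579, 13.800000190734863], [45.70000076293945, 13.800000190734863], [45.70000076293945, 60.099998474121094]] zmean 30.5 slope x 0.001 y 0.011
fence edges deg(block) [167.78, 167.83] box mm [[1.100000023841858, -0.20000000298023224], [79.0999984741211, -16.899999618530273], [81.9000015258789, -3.799999952316284], [4.0, 12.899999618530273]] zmean 30.5 slope x 0.010 y 0.049
blade edges deg(block) [169.42, 167.88] box mm [[9.100000381469727, -15.699999809265137], [102.19999694824219, -34.400001525878906], [105.19999694824219, -19.399999618530273], [12.100000381469727, -0.699999988079071]] zmean 24.6 slope x 0.003 y 0.024
post edges deg(block) [0.02, 0.02] box mm [[-33.5, 33.79999923706055], [-33.5, 9.399999618530273], [11.300000190734863, 9.399999618530273], [11.300000190734863, 33.79999923706055]] zmean 65.7 slope x -0.003 y -0.063
button edges deg(block) [] box mm [[-84.4000015258789, -7.900000095367432], [-68.9000015258789, -22.700000762939453], [-55.79999923706055, -9.0], [-71.30000305175781, 5.800000190734863]] zmean 41.7 slope x -0.070 y 0.053
```

```bash
python3 -m crank '[[[0,0,0],[-0.08,0,-0.03],1],[[0,0,0],[0,0.05,0],1],[[0,0,0],[0,0,0],1],[[0,0,0],[0,0,0],1]]' | sed -n 2,5p; python3 -m crank '[[[0,0,0],[0,0.1,0],1],[[0,0,0],[0,0,0],1],[[0,0,0],[0,0,0],1]]' | sed -n 2,5p;python3 look.py w37; python3 meas.py w37 .593 -.325 2.65
```

```text
tcp_pos: [0.5815, -0.3015, 0.0439]
eef_rot: [2.271, -2.17, 0.002]
contact_force: [-3.7, -4.2, -6.9]
finger_gap: 0.0149
tcp_pos: [0.5815, -0.3008, 0.0441]
eef_rot: [2.27, -2.17, 0.002]
contact_force: [-5.1, -4.4, -5.8]
finger_gap: 0.0151
39.3 [-5.11629974 -4.44919401 -5.81923365] [ 0.58146274 -0.30075095  0.0440959 ] [-0.98355772  1.09470325  0.08770563]
yaw 2.5906436688146073
stock edges deg(block) [87.41, 92.68] box mm [[-23.399999618530273, 119.0999984741211], [-23.299999237060547, 66.9000015258789], [1.2999999523162842, 66.9000015258789], [1.2000000476837158, 119.0999984741211]] zmean 18.9 slope x 0.005 y -0.008
bar edges deg(block) [89.99, 52.76] box mm [[0.6000000238418579, 61.29999923706055], [0.6000000238418579, 13.899999618530273], [45.70000076293945, 13.899999618530273], [45.70000076293945, 61.400001525878906]] zmean 30.5 slope x -0.001 y 0.011
fence edges deg(block) [168.43, 168.55] box mm [[1.2999999523162842, -0.10000000149011612], [79.30000305175781, -16.0], [81.9000015258789, -2.9000000953674316], [4.0, 12.899999618530273]] zmean 30.6 slope x 0.007 y 0.039
blade edges deg(block) [69.28, 61.17] box mm [[73.80000305175781, -26.799999237060547], [102.80000305175781, -32.400001525878906], [105.4000015258789, -19.200000762939453], [76.30000305175781, -13.600000381469727]] zmean 25.1 slope x 0.009 y 0.072
post edges deg(block) [1.18, 0.84] box mm [[-33.20000076293945, 35.0], [-33.20000076293945, 10.199999809265137], [11.300000190734863, 10.199999809265137], [11.300000190734863, 35.099998474121094]] zmean 65.8 slope x 0.006 y -0.047
button edges deg(block) [] box mm [[-84.5999984741211, -6.800000190734863], [-69.0999984741211, -21.700000762939453], [-55.900001525878906, -8.0], [-71.5, 6.900000095367432]] zmean 42.0 slope x -0.079 y 0.055
```

View pics/w37.png

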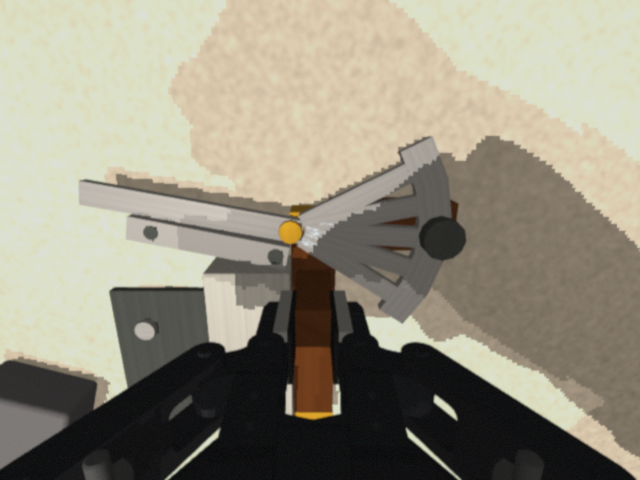

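```bash
python3 -m crank '[[[0,0,0],[0,0,-0.06],1],[[0,0,0],[0,0,-0.06],1],[[0,0,0],[0,0,0],1],[[0,0,0],[0,0,0],1]]' | sed -n 2,5p; python3 look.py w38; python3 meas.py w38 .593 -.325 2.65
```

```text
tcp_pos: [0.5814, -0.3008, 0.0436]
eef_rot: [2.27, -2.17, 0.003]
contact_force: [-7.1, -3.9, -2.0]
finger_gap: 0.015
39.75 [-7.06379689 -3.91560593 -1.97744631] [ 0.58144931 -0.30079213  0.0435887 ] [-0.77034968  1.36431038  0.07140309]
yaw 2.589809830517737
stock edges deg(block) [87.77, 92.62] box mm [[-23.299999237060547, 118.5999984741211], [-23.299999237060547, 66.5], [1.2999999523162842, 66.5999984741211], [1.2000000476837158, 118.5999984741211]] zmean 18.8 slope x -0.000 y -0.002
bar edges deg(block) [90.23, 54.19] box mm [[0.5, 13.600000381469727], [45.70000076293945, 13.600000381469727], [45.70000076293945, 61.0], [0.6000000238418579, 61.0]] zmean 30.5 slope x 0.002 y 0.009
fence edges deg(block) [168.74, 168.6] box mm [[1.399999976158142, -0.20000000298023224], [79.30000305175781, -15.899999618530273], [81.9000015258789, -2.700000047683716], [4.099999904632568, 12.899999618530273]] zmean 30.5 slope x 0.009 y 0.048
blade edges deg(block) [169.5, 168.47] box mm [[9.699999809265137, -14.899999618530273], [102.5, -32.599998474121094], [105.19999694824219, -18.299999237060547], [12.399999618530273, -0.6000000238418579]] zmean 24.7 slope x 0.007 y 0.041
post edges deg(block) [0.07, 0.07] box mm [[-33.599998474121094, 34.599998474121094], [-33.599998474121094, 10.300000190734863], [11.199999809265137, 10.399999618530273], [11.199999809265137, 34.70000076293945]] zmean 65.6 slope x -0.006 y -0.081
button edges deg(block) [] box mm [[-84.30000305175781, -6.699999809265137], [-69.30000305175781, -21.700000762939453], [-55.900001525878906, -8.300000190734863], [-70.80000305175781, 6.699999809265137]] zmean 41.3 slope x -0.070 y 0.050
```

```bash
python3 -m crank '[[[0,0,0],[-0.06,0.1,-0.04],1],[[0,0,0],[0,0,0],1],[[0,0,0],[0,0,0],1]]' | sed -n 2,5p; python3 -m crank '[[[0,0,0],[-0.03,0.1,-0.03],1],[[0,0,0],[0,0,0],1],[[0,0,0],[0,0,0],1]]' | sed -n 2,5p; python3 look.py w39; python3 meas.py w39 .593 -.325 2.65
```

```text
tcp_pos: [0.5814, -0.3006, 0.0435]
eef_rot: [2.27, -2.17, 0.006]
contact_force: [-6.2, -5.7, -2.6]
finger_gap: 0.0147
tcp_pos: [0.5814, -0.3001, 0.0434]
eef_rot: [2.269, -2.17, 0.007]
contact_force: [-4.8, -6.4, -1.7]
finger_gap: 0.0152
40.4 [-4.80872417 -6.39962056 -1.70183449] [ 0.58135692 -0.3001284   0.04344251] [-1.29507705  1.16384527  0.00815493]
yaw 2.5598813875278665
stock edges deg(block) [87.58, 92.64] box mm [[-23.299999237060547, 118.80000305175781], [-23.200000762939453, 67.0], [1.2999999523162842, 67.0], [1.2000000476837158, 118.9000015258789]] zmean 18.7 slope x 0.006 y -0.001
bar edges deg(block) [89.79, 54.24] box mm [[0.6000000238418579, 61.400001525878906], [0.6000000238418579, 13.699999809265137], [45.70000076293945, 13.699999809265137], [45.70000076293945, 61.5]] zmean 30.5 slope x 0.000 y 0.012
fence edges deg(block) [169.24, 169.21] box mm [[1.2999999523162842, -0.10000000149011612], [79.5, -15.100000381469727], [82.0, -2.0], [3.799999952316284, 13.0]] zmean 30.6 slope x 0.007 y 0.039
blade edges deg(block) [169.31, 168.92] box mm [[9.800000190734863, -14.300000190734863], [102.5999984741211, -32.0], [105.19999694824219, -18.0], [12.399999618530273, -0.4000000059604645]] zmean 24.7 slope x 0.009 y 0.051
post edges deg(block) [0.1, 0.1] box mm [[-33.29999923706055, 35.29999923706055], [-33.20000076293945, 11.0], [11.600000381469727, 11.100000381469727], [11.5, 35.29999923706055]] zmean 65.6 slope x -0.001 y -0.092
button edges deg(block) [] box mm [[-84.30000305175781, -6.400000095367432], [-69.0999984741211, -20.899999618530273], [-56.0, -7.300000190734863], [-71.19999694824219, 7.199999809265137]] zmean 41.2 slope x -0.057 y 0.039
```

```bash
python3 -m crank '[[[0,0,0],[0,0.1,-0.03],1],[[0,0,0],[0,0,0],1],[[0,0,0],[0,0,0],1]]' | sed -n 2,5p; python3 -m crank '[[[0,0,0],[0,0.06,-0.02],1],[[0,0,0],[0,0,0],1],[[0,0,0],[0,0,0],1]]' | sed -n 2,5p; python3 look.py w40; python3 meas.py w40 .593 -.325 2.65
```

```text
tcp_pos: [0.5814, -0.2997, 0.0435]
eef_rot: [2.268, -2.17, 0.008]
contact_force: [-5.7, -8.1, -1.0]
finger_gap: 0.0149
tcp_pos: [0.5814, -0.2996, 0.0435]
eef_rot: [2.268, -2.17, 0.009]
contact_force: [-6.3, -8.9, 0.1]
finger_gap: 0.0148
41.05 [-6.29694237 -8.93536485  0.07248429] [ 0.58137146 -0.29960154  0.04345278] [-1.69716312  1.42089745  0.08855899]
yaw 2.5266658544357483
stock edges deg(block) [87.34, 92.6] box mm [[-23.200000762939453, 119.0], [-22.399999618530273, 67.0999984741211], [1.899999976158142, 67.5], [1.100000023841858, 119.4000015258789]] zmean 18.7 slope x 0.006 y -0.003
bar edges deg(block) [89.47, 54.84] box mm [[0.5, 61.900001525878906], [0.6000000238418579, 13.600000381469727], [45.70000076293945, 13.699999809265137], [45.70000076293945, 61.900001525878906]] zmean 30.5 slope x 0.002 y 0.009
fence edges deg(block) [169.54, 169.53] box mm [[1.5, 0.0], [79.5999984741211, -14.600000381469727], [82.0, -1.5], [3.9000000953674316, 13.199999809265137]] zmean 30.6 slope x 0.007 y 0.037
blade edges deg(block) [169.43, 169.27] box mm [[10.0, -13.699999809265137], [102.80000305175781, -30.799999237060547], [105.30000305175781, -17.299999237060547], [12.5, -0.20000000298023224]] zmean 24.7 slope x 0.007 y 0.043
post edges deg(block) [0.07, 0.07] box mm [[-33.70000076293945, 35.79999923706055], [-33.599998474121094, 11.600000381469727], [11.600000381469727, 11.600000381469727], [11.5, 35.79999923706055]] zmean 65.6 slope x -0.001 y -0.092
button edges deg(block) [] box mm [[-82.80000305175781, -12.300000190734863], [-63.20000076293945, -18.299999237060547], [-57.400001525878906, 0.30000001192092896], [-77.0999984741211, 6.300000190734863]] zmean 41.1 slope x -0.050 y 0.046
```

```bash
python3 -m crank '[[[0,0,0],[0.03,0.06,-0.02],1],[[0,0,0],[0,0,0],1],[[0,0,0],[0,0,0],1],[[0,0,0],[0,0,0],1]]' | sed -n 2,5p; python3 look.py w41; python3 meas.py w41 .593 -.325 2.65; python3 -c "
import cv2
p=cv2.imread('pics/w41.png')[150:300,70:330]; cv2.imwrite('pics/w41d.png',cv2.resize(p,None,fx=3,fy=3,interpolation=cv2.INTER_CUBIC))"
```

```text
tcp_pos: [0.5814, -0.2996, 0.0435]
eef_rot: [2.266, -2.169, 0.01]
contact_force: [-7.5, -9.8, 0.8]
finger_gap: 0.0154
41.5 [-7.47080887 -9.77431241  0.77690985] [ 0.58137396 -0.29957501  0.04345582] [-1.96575256  1.70927539  0.10909267]
yaw 2.502184125818985
stock edges deg(block) [87.33, 92.81] box mm [[-23.200000762939453, 118.9000015258789], [-22.299999237060547, 67.0], [1.7999999523162842, 67.4000015258789], [1.0, 119.30000305175781]] zmean 18.7 slope x 0.005 y -0.003
bar edges deg(block) [90.04, 54.44] box mm [[0.6000000238418579, 13.699999809265137], [45.599998474121094, 13.600000381469727], [45.79999923706055, 61.79999923706055], [0.699999988079071, 61.900001525878906]] zmean 30.5 slope x -0.001 y 0.010
fence edges deg(block) [169.39, 169.57] box mm [[1.399999976158142, -0.10000000149011612], [79.5999984741211, -14.5], [82.0, -1.399999976158142], [3.799999952316284, 13.0]] zmean 30.6 slope x 0.006 y 0.039
blade edges deg(block) [169.58, 169.39] box mm [[9.899999618530273, -13.699999809265137], [102.69999694824219, -31.0], [105.30000305175781, -17.399999618530273], [12.399999618530273, -0.10000000149011612]] zmean 24.6 slope x 0.008 y 0.052
post edges deg(block) [0.03, 0.03] box mm [[-33.599998474121094, 35.79999923706055], [-33.599998474121094, 11.600000381469727], [11.199999809265137, 11.699999809265137], [11.100000381469727, 35.900001525878906]] zmean 65.5 slope x -0.006 y -0.083
button edges deg(block) [] box mm [[-84.19999694824219, -5.900000095367432], [-69.0999984741211, -20.299999237060547], [-56.0, -6.699999809265137], [-71.0999984741211, 7.800000190734863]] zmean 41.2 slope x -0.054 y 0.056
```

View pics/w41d.png

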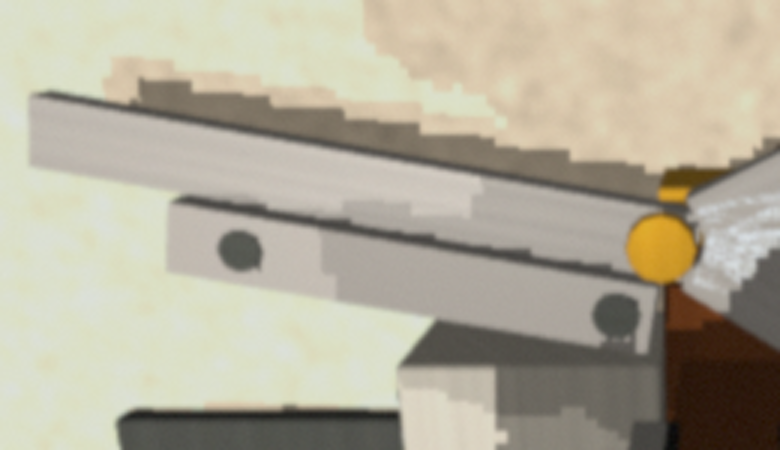

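```bash
python3 -m crank '[[[0,0,0],[-0.08,-0.1,0],1],[[0,0,0],[-0.04,-0.06,0],1],[[0,0,0],[0,0,0],1]]' | sed -n 2,5p; python3 -m crank '[[[0,0,0],[0,0,0],0.8],[[0,0,0],[0,0,0],0.65],[[0,0,0],[0,0,0],0.5],[[0,0,0],[0,0,0],0.5],[[0,0,0],[0,0,1],0.5],[[0,0,0],[0,0,2.5],0.5],[[0,0,0],[0,0,2.5],0.3],[[0,0,0],[0,0,0.5],0],[[0,0,0],[0,0,0],0],[[0,0,0],[0,0,0],0],[[0,0,0],[0,0,0],0]]' | sed -n 2,5p; python3 look.py w42; python3 meas.py w42 .593 -.325 2.65
```

```text
tcp_pos: [0.5813, -0.2996, 0.0434]
eef_rot: [2.27, -2.171, 0.009]
contact_force: [-3.3, -5.5, -0.3]
finger_gap: 0.0152
tcp_pos: [0.5789, -0.2966, 0.1047]
eef_rot: [2.272, -2.17, -0.004]
contact_force: [0.2, 0.0, -0.4]
finger_gap: 0.085
42.95 [ 0.17961408  0.04920147 -0.42057579] [ 0.57889464 -0.29655523  0.10470017] [ 0.01137197  0.0331071  -0.065702  ]
yaw 2.6284450451876467
stock edges deg(block) [89.16, 89.39] box mm [[-23.100000381469727, 56.900001525878906], [1.2000000476837158, 56.900001525878906], [1.2000000476837158, 125.30000305175781], [-23.100000381469727, 125.30000305175781]] zmean 18.7 slope x 0.010 y 0.002
bar edges deg(block) [89.93, 89.06] box mm [[0.6000000238418579, 14.100000381469727], [45.79999923706055, 14.100000381469727], [45.79999923706055, 99.69999694824219], [0.699999988079071, 99.69999694824219]] zmean 30.6 slope x 0.001 y 0.002
fence edges deg(block) [169.6, 169.52] box mm [[1.7999999523162842, 0.10000000149011612], [79.5999984741211, -14.100000381469727], [81.9000015258789, -1.2999999523162842], [4.099999904632568, 12.800000190734863]] zmean 30.6 slope x 0.007 y 0.043
blade edges deg(block) [169.74, 169.55] box mm [[10.300000190734863, -13.5], [102.5999984741211, -30.700000762939453], [105.0, -17.600000381469727], [12.800000190734863, -0.4000000059604645]] zmean 24.5 slope x 0.007 y 0.036
post edges deg(block) [] box mm [[-20.200000762939453, 35.599998474121094], [-20.200000762939453, 16.0], [-2.299999952316284, 16.0], [-2.299999952316284, 35.599998474121094]] zmean 64.2 slope x 0.012 y 0.092
button edges deg(block) [] box mm [[-84.30000305175781, -5.900000095367432], [-69.30000305175781, -19.700000762939453], [-56.599998474121094, -5.900000095367432], [-71.5999984741211, 7.900000095367432]] zmean 40.8 slope x -0.044 y 0.043
```

View pics/w42.png

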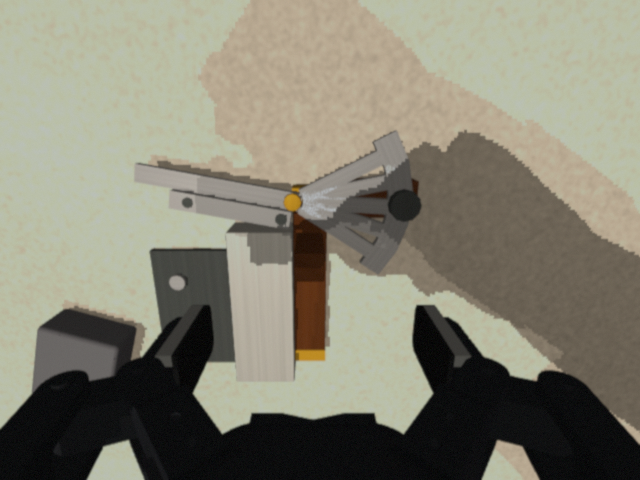

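```bash
cat > yaw.py <<'E'
from h import *
import sys
for w in sys.argv[1:]:
    f=np.load(w+".npz"); T=f['T']; p=f['p'].astype(np.float32)
    hsv=cv2.cvtColor(f['p'],cv2.COLOR_BGR2HSV)
    r=p[...,2]-p[...,0]   # wood: red-blue high
    W=cloud(f['p'],f['d'],T,"wrist")
    g=cv2.GaussianBlur(r,(0,0),1)
    gray=cv2.GaussianBlur(cv2.cvtColor(f['p'],cv2.COLOR_BGR2GRAY).astype(np.float32),(0,0),1)
    def track(img,rows,c0,c1,pol):
        pts=[]
        for v in rows:
            d=np.gradient(img[v,c0:c1])*pol; k=int(np.argmax(d))
            if 0<k<len(d)-1:
                a,b,c=d[k-1:k+2]; s=.5*(a-c)/(a-2*b+c+1e-9)
            else: s=0
            pts.append((c0+k+s,v))
        return np.array(pts)
    def ang(pts,z):
        P=onplane(pts,z,T,"wrist")[:,:2]; c=np.polyfit(P[:,1],P[:,0],1)
        for _ in range(4):
            e=P[:,0]-np.polyval(c,P[:,1]); ok=abs(e)<max(2*np.std(e),2e-4); c=np.polyfit(P[ok,1],P[ok,0],1)
        return round(np.degrees(-np.arctan(c[0])),2), ok.sum(), round(np.std(e[ok])*1e3,2), np.round(P[:,0].mean(),4)
    rows=range(270,345)
    print(w,"stock +x edge",ang(track(g,rows,283,306,1),.018),"stock -x edge",ang(track(g,rows,316,342,-1),.018),"bar -x edge",ang(track(gray,range(270,370),280,310,-1),.030),"bar +x", ang(track(gray,range(275,300),215,250,1),.030))
E
python3 yaw.py w26 w42; python3 -c "
import cv2
for w in ('w26','w42'):
    p=cv2.imread(f'pics/{w}.png')[200:390,220:345]; cv2.imwrite(f'pics/{w}e.png',cv2.resize(p,None,fx=3,fy=3,interpolation=cv2.INTER_CUBIC))"
```

```text
w26 stock +x edge (np.float64(2.82), np.int64(75), np.float64(0.16), np.float64(0.5341)) stock -x edge (np.float64(2.37), np.int64(71), np.float64(0.14), np.float64(0.5115)) bar -x edge (np.float64(2.42), np.int64(93), np.float64(0.13), np.float64(0.5352)) bar +x (np.float64(2.64), np.int64(25), np.float64(0.04), np.float64(0.581))
w42 stock +x edge (np.float64(2.9), np.int64(68), np.float64(0.11), np.float64(0.5892)) stock -x edge (np.float64(2.3), np.int64(72), np.float64(0.08), np.float64(0.5666)) bar -x edge (np.float64(2.47), np.int64(91), np.float64(0.08), np.float64(0.5902)) bar +x (np.float64(2.48), np.int64(25), np.float64(0.05), np.float64(0.6361))
```

View pics/w42e.png

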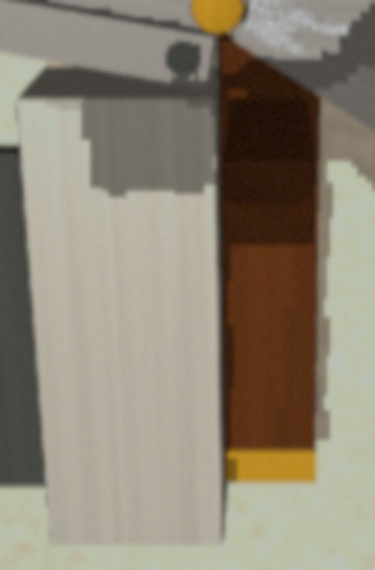

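```bash
python3 -m crank '[[[0,0,0],[0,0,3],0],[[0,0,0],[-3,0,3],0],[[0,0,0],[-3,0,0],0],[[0,0,0],[0,0,0],0],[[0,0,0],[0,0,0],0]]' | sed -n 1,5p; python3 - <<'E'
from h import *
p,d=snapshot("scene"); cv2.imwrite("pics/send.png",p)
p,d=snapshot("top"); cv2.imwrite("pics/tend.png",p)
for t in ["amber_bottle","dish","slide_box","fence1_end"]:
    print(t,[(np.round(x["point"],3).tolist(),round(x["confidence"],2)) for c in ("top","scene") for x in pinpoint(t,c)[:1]])
E
```

```text
time_s: 43.5
tcp_pos: [0.5192, -0.297, 0.1656]
eef_rot: [-2.271, 2.171, 0.001]
contact_force: [0.3, 0.4, 0.5]
finger_gap: 0.085
amber_bottle [([0.75, 0.176, 0.004], 0.92), ([0.751, 0.175, 0.001], 0.95)]
dish [([0.689, 0.307, 0.002], 0.83), ([0.689, 0.303, -0.0], 0.69)]
slide_box [([0.762, -0.184, -0.001], 0.88), ([0.759, -0.175, -0.001], 0.8)]
fence1_end [([0.619, 0.002, 0.028], 0.59), ([0.618, 0.006, 0.023], 0.6)]
```

View pics/send.png

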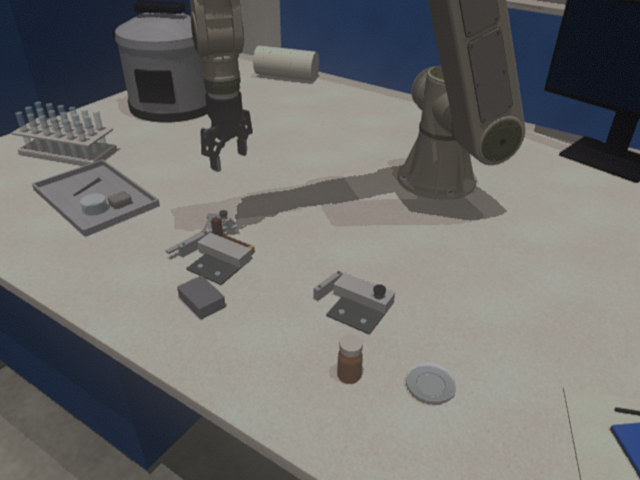

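The gauge stands in the corner of the other block, around (215,235) in the picture. The hand is clear of everything. The jar (350,360), dish (430,383) and slide box (200,296) are where they started.

```bash
python3 -c "
from rig import *
print(sign_off())"
```

```text
the job is handed in; nothing more can be done
None
```

I pressed the gauge home at the pattern block, pushed its lock button down, then slid it along the other block until its fence was flush. I released it there and handed the job in at about 43.7 s; the verdict isn't reported.

**Last checks**
- **Lock:** the button top dropped from 43.0 to 40.9 mm, so it moved about 2.1 mm.
- **Fit at the other block:** the stock lies within about 0.2° of the long face with no visible gap. The blade lies within about 0.1° of the loose fence, and the gauge stands flat.
- **Fence angle:** the loose fence measures about 0.3° (0.005 rad) from the pattern's.
- **Bystanders and clamped fence:** jar, dish, slide box and the clamped fence's end were all found where they started, within the detector's accuracy.

**What went wrong or disagreed**
- **First press at the pattern:** I gripped with the jaws along the stock and the gauge tipped forward by up to about 4°. On release it stood 1–2.5 mm off the face, so I regripped it across the stock and pressed again at 5–6 N each way. It was then flat to about 1°.
- **Contact force:** I could only infer it from the wrist readings. It should have passed 3 N at both blocks; the wrist never read more than about 13 N while pressing home.
- **Lock press:** it reached about 24 N for a moment, over the advised 20 N. With it came about 8 N sideways, towards the block.
- **Fingertip length:** shut, the fingertips met the button about 6 mm above the reported TCP (the tool point), not 17 mm ahead of it. I set the later grips by touch and camera instead.

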